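Restock the divided parts drawer with the scoop

TASK

Restock the open upper drawer with the hand scoop: transfer every grey ferrite core from the yellow bin into the drawer's left compartment and every red knob from the green bin into its right compartment, without touching cores or knobs with the gripper. When all are in, lay the scoop back flat on the blue mat and push the drawer fully home until it clicks; leave the other things on the bench where they are.

Things in the scene. Friction and masses are not known exactly. Their poses are not given: they have to be found in the camera images.
- scoop: Hand scoop, 0.14 kg. Pan 54 long (x) by 62 mm wide, thin flat lip at x=+27, side walls 34 mm high falling to 9 near the lip, back wall 34; holds 4-5 pieces, sliding out at 0.8 rad nose-down. Black rubber handle behind, 14 mm thick (y), 24 deep, 112 long, rising 0.8 rad towards -x; pinch it 74 mm behind and 71 mm above the origin. Origin: middle of pan's underside, x to lip. Starts flat on the mat.
- bin_a: Yellow fixed stock bin with the ferrite cores. Outside 210 (x) by 75 mm, inside 204 by 69, floor 4 thick, walls 3. At the robot's end (-x) a low lip 25 mm high, side walls from there up to 60-70, far end wall (+x) 85 high. Pieces start in its far half, x > 0. Origin: centre of the underside on the bench; x along its length, away from the robot.
- bin_b: Green stock bin of the same size and shape as the yellow one, fixed, with the red control knobs. Origin and axes as for the yellow bin.
- mat: Blue silicone repair mat, fixed, 300 mm (x) by 170 mm (y), 5 mm thick, with a strip of shallow parts pockets (edges 11 mm high, look only) along its far edge beyond x = +110 mm. Origin: centre of the underside, on the bench.
- unit_drawer0 (a joint): Upper of two blue drawers in a fixed grey benchtop unit (260 deep, 280 wide, 140 mm high, small boxes on the back of its top); the lower is shut. 0 = fully home, in metres, growing as it comes out towards the robot (at most 0.18). Friction about 1 N; over the last 10 mm it rides over a roller catch (push with 10 N or more) and clicks home; let go before that, it stands some 10 mm out.
- drawer_handle (a point): Middle of the upper drawer's bar handle (along y, 120 mm long, about 10 mm thick, 35 mm in front of the drawer's face, 103 mm above the bench); moves with the drawer. The face's upper edge is 128 mm above the bench.
- left_half (a point): Point on the floor of the upper drawer's left compartment (robot's left, +y; grey dot on the face), for the cores: mid-width, 45 mm behind its face, moving with it; x into the unit. Inside 116 mm wide, from 24 before to 191 mm past this point; floor 80, rim 118 mm above the bench; divider 6 thick, as high. Open to above up to (joint value - 30 mm) past this point, then under the unit's top.
- right_half (a point): The same for the right compartment (-y), marked with a red dot: for the control knobs.
- core0: Grey ferrite core: stubby cylinder with a dark hole, 25 mm across and 20 mm long, edges rounded, about 35 g. Origin: centre of one end face, z along its axis. Stands or lies in the yellow bin; may be absent (None).
- core1: Grey ferrite core: stubby cylinder with a dark hole, 25 mm across and 20 mm long, edges rounded, about 35 g. Origin: centre of one end face, z along its axis. Stands or lies in the yellow bin; may be absent (None).
- core2: Grey ferrite core: stubby cylinder with a dark hole, 25 mm across and 20 mm long, edges rounded, about 35 g. Origin: centre of one end face, z along its axis. Stands or lies in the yellow bin; may be absent (None).
- core3: Grey ferrite core: stubby cylinder with a dark hole, 25 mm across and 20 mm long, edges rounded, about 35 g. Origin: centre of one end face, z along its axis. Stands or lies in the yellow bin; may be absent (None).
- core4: Grey ferrite core: stubby cylinder with a dark hole, 25 mm across and 20 mm long, edges rounded, about 35 g. Origin: centre of one end face, z along its axis. Stands or lies in the yellow bin; may be absent (None).
- core5: Grey ferrite core: stubby cylinder with a dark hole, 25 mm across and 20 mm long, edges rounded, about 35 g. Origin: centre of one end face, z along its axis. Stands or lies in the yellow bin; may be absent (None).
- knob0: Red plastic control knob with a white pointer line: 25 mm across the foot, 17 mm across the top, 18 mm high, edges rounded, 14 g. Origin: centre of its foot, z towards its top. In the green bin; may be absent (None).
- knob1: Red plastic control knob with a white pointer line: 25 mm across the foot, 17 mm across the top, 18 mm high, edges rounded, 14 g. Origin: centre of its foot, z towards its top. In the green bin; may be absent (None).
- knob2: Red plastic control knob with a white pointer line: 25 mm across the foot, 17 mm across the top, 18 mm high, edges rounded, 14 g. Origin: centre of its foot, z towards its top. In the green bin; may be absent (None).
- knob3: Red plastic control knob with a white pointer line: 25 mm across the foot, 17 mm across the top, 18 mm high, edges rounded, 14 g. Origin: centre of its foot, z towards its top. In the green bin; may be absent (None).
- knob4: Red plastic control knob with a white pointer line: 25 mm across the foot, 17 mm across the top, 18 mm high, edges rounded, 14 g. Origin: centre of its foot, z towards its top. In the green bin; may be absent (None).
- knob5: Red plastic control knob with a white pointer line: 25 mm across the foot, 17 mm across the top, 18 mm high, edges rounded, 14 g. Origin: centre of its foot, z towards its top. In the green bin; may be absent (None).
- spool: Solder spool standing on the mat, 48 mm across, 45 mm high; not part of the job. Origin: centre of its underside.
- marker: White marker pen with a black cap lying on the mat, 128 mm long (x), 13 mm thick; not part of the job. Origin: underside, near its middle.
- flux: Small white flux bottle with a red cap, 38 mm across, 85 mm high; not part of the job. Origin: centre of its underside.
Mind the look-alikes: they are no part of the job. Leave any purple look-alike of the scoop alone.

How it is judged:
By the outcome, as a careful person would: the job done as asked, in the order asked, and still so for the second after the job is handed in, with the robot touching nothing.
Of core0, core1, core2, core3, core4, core5 only 4 to 6 are there at a start; the rules pass over those that are not, and their reading is None.
Of knob0, knob1, knob2, knob3, knob4, knob5 only 4 to 6 are there at a start; the rules pass over those that are not, and their reading is None.
At some moment in a run one of scoop may be knocked a few centimetres aside while the robot is not near it.
It also fails if it takes over 210 s, if anything falls off the work surface, if the arm or the gripper's body presses on something with over 40 N, if the wrist force passes 120 N, or if a joint passes its speed limit or range.

ROBOT

A 6-joint arm with a two-finger parallel gripper is mounted at the origin on the work surface. World frame = base frame: x ahead of the robot, y to its left, z up, the work surface at z = 0. Lengths are in m, angles in rad, forces in N, time in s.
With the tool pointing down it reaches from about 0.35 to 0.775 m from the base axis. Payload 5.5 kg.
Tool frame: the origin (TCP) lies between the finger pads; the fingertips stand 19 mm ahead of it and the grasp point (between the pads) is the TCP; z points along the fingers, y is the line along which they close (so a half turn about z gives the same grasp; the last joint's range is limited). The gripper opens to 85 mm and grips with 20 to 120 N. Pads are 22 mm wide; open, the fingers measure 114 mm over their backs; the gripper's body (76 mm by 85 mm) begins 54 mm behind the grasp point. The pads swing forward as they close: fully open they stand 13 mm farther back than shut.
Start: joints at [1.163, 0.313, 0.046, 1.304, 0, 1.431], TCP at [0.152, 0.555, 0.25] pointing down, gripper open.
Joint ranges: [-2.76, 2.76], [-0.86, 1.69], [-1.03, 1.26], [-2.2, 2.34], [-1.47, 1.5], [-3.14, 3.14]. Speed limits (rad/s): [2.57, 2.57, 3.14, 3.14, 3.14, 3.14].

INTERFACE

Orientations are given as a unit quaternion [w, x, y, z].
In Python, from workcell import env gives the robot as it stands.
- The arm moves only by the shell command python3 -m pendant 'ROWS' [FORCE]. ROWS is JSON, a list of rows, each an object with "travel": the shift along the tool's x, y, z scaled (see below), a list of three; "rot": the turn, a rotation vector about the tool's x, y, z scaled (see below), a list of three; "fingers": the opening, from -1 (shut) to 1 (fully open). In form: [{"travel": [dx, dy, dz], "rot": [wx, wy, wz], "fingers": fingers}, ...]. A call has 1 to 10 rows; each row is the pose to reach, as a shift and turn from the pose commanded when the call began, along the tool's axes at that moment; what a row does not reach only later rows make up. The controller multiplies each number of a shift by 0.12 m and each number of a turn by 60 degrees. A row lasts 1/10 s, in which the tool goes at most 50 mm and 8.59 degrees, less where a joint would pass 70% of its speed; a pose out of reach is approached as far as the arm can. A call with a number of a shift or a turn outside -1 to 1 is refused whole. A call with a gripper value outside its range is refused whole. The fingers move at their own pace and stop on an object; FORCE is the grip in N (left out, the last holds). Time passes only in rows, so rows that repeat a pose let the fingers close. It gives the time, the measured TCP pose, the force, the opening and the grip force at its end, in the units of the state.
- env.get_state(): the state, without advancing time (a new reading comes with each control period).
- env.read_camera(name): name is "side" or "top" or "wrist"; returns (picture, depth): 480x640x3 uint8, blue, green, red; 480x640 float32, m along the optical axis (not along the pixel's ray), 0 where there is no reading.
- env.camera_model(name): a dict with "fovy" (degrees; the focal length in pixels is half the picture's height over the tangent of half this angle, whatever the lens; pixels are square), "cx", "cy" (the principal point, pixels), "k1" (the pictures are not rectified: a ray, as slopes to the right and down, at radius r is drawn at 1 + k1 r^2 times it, then the intrinsics apply), "rvec" (rotation vector, rad) and "tvec" (3), from world to camera coordinates, as OpenCV has them; the wrist camera has in their place "T_tool_cam" (4x4, takes a point from camera to tool coordinates, whose origin is the TCP and whose axes are the flange's). Camera axes: x right, y down, z forward; pixel columns grow to the right and rows downward; lengths in m; the calibration is good to about 2 mm. A picture is of the moment at which its call begins: read the wrist's pose just before it. camera_model takes no time and is no camera call.
- env.hand_in(): hands the job in; it is judged then, once.
Trained networks look in the newest picture that a camera, given by its name, has taken for a name from the list of things; names that differ only in an ending like _2 or _b are one class to them, and where a whole thing is asked for, a point or a joint stands for the part that bears it (a point fixed in the world has none). Each returns a list of dicts, best first, with "conf" (0 to 1); they miss things now and then, are a little off and sometimes report something else, mostly with a low value. They report only what shows in the picture. A call takes as long as a camera call. They do not tell look-alikes from the thing itself.
- env.outline_of(camera, target): "mask" (480x640 bool, what is visible of it) and "xy" ([column, row] in pixels, amid what is visible of it).
The state is a dict: "clock": time; "joint_pos": joint angles; "qvel": joint speeds; "tau": joint torques, N m; "tcp_pos": TCP position; "orientation": TCP orientation; "wrist_force": force on the tool from outside, world axes, zero at the start; "ft_torque": the same for the moment, N m; "finger_gap": finger opening in m; "grip_force": force on a finger pad.
Only numpy, scipy, OpenCV 4.12 (cv2) and the standard library are available. Lean on these libraries where they do the work, as an engineer would, in place of code of your own. Each camera call takes 0.05 s, during which the arm holds its last target. There are 200 camera calls.

## Working session

There is one attempt and no reset: what is moved stays moved. The work goes in short steps, Python scripts to look and compute and a shell command to move; the robot and the scene stay as the last step left them, time stands still between calls to the robot, and variables do not carry over. Pictures are saved under pics/ and viewed, at most 14 in all, crops included, and the job is handed in when it is done.

```bash
ls; mkdir -p pics; cat > h.py <<'E'
import numpy as np, cv2
from scipy.spatial.transform import Rotation as R
from workcell import env
def quat(q): return R.from_quat([q[1],q[2],q[3],q[0]])
def tool():
    s=env.get_state(); T=np.eye(4); T[:3,:3]=quat(s["orientation"]).as_matrix(); T[:3,3]=s["tcp_pos"]; return T
def cam2world(name,T=None):
    m=env.camera_model(name)
    if "T_tool_cam" in m: return (tool() if T is None else T)@np.array(m["T_tool_cam"])
    A=np.eye(4); A[:3,:3]=cv2.Rodrigues(np.array(m["rvec"],float))[0]; A[:3,3]=np.ravel(m["tvec"]); return np.linalg.inv(A)
def rays(name,px):
    m=env.camera_model(name); f=240/np.tan(np.radians(m["fovy"])/2)
    d=(np.atleast_2d(px).astype(float)-[m["cx"],m["cy"]])/f; u=d.copy()
    for _ in range(20): u=d/(1+m["k1"]*(u**2).sum(1,keepdims=True))
    return np.c_[u,np.ones(len(u))]
def pts(name,px,depth,T=None):
    px=np.atleast_2d(px); z=depth[px[:,1].astype(int),px[:,0].astype(int)]
    C=cam2world(name,T); return (rays(name,px)*z[:,None])@C[:3,:3].T+C[:3,3]
def onplane(name,px,h,T=None):
    C=cam2world(name,T); r=rays(name,px)@C[:3,:3].T; return C[:3,3]+r*((h-C[2,3])/r[:,2])[:,None]
def project(name,P,T=None):
    C=np.linalg.inv(cam2world(name,T)); p=np.atleast_2d(P)@C[:3,:3].T+C[:3,3]; u=p[:,:2]/p[:,2:]
    m=env.camera_model(name); f=240/np.tan(np.radians(m["fovy"])/2)
    return u*(1+m["k1"]*(u**2).sum(1,keepdims=True))*f+[m["cx"],m["cy"]]
def maskpts(name,mask,depth,T=None):
    v,u=np.nonzero(mask&(depth>0)); return pts(name,np.c_[u,v],depth,T)
def cmd(pos,quat_or_R=None):
    "shift/turn in pendant units from current measured pose"
    T=tool(); d=T[:3,:3].T@(np.array(pos)-T[:3,3])/0.12
    w=np.zeros(3) if quat_or_R is None else R.from_matrix(T[:3,:3].T@quat_or_R).as_rotvec()/np.radians(60)
    return np.round(d,3),np.round(w,3)
E
cat > a.py <<'E'
from h import *
s=env.get_state(); print(s["tcp_pos"],s["orientation"],s["clock"])
for n in ("top","side"):
    im,d=env.read_camera(n); cv2.imwrite(f"pics/{n}0.png",im); np.save(f"pics/{n}0.npy",d)
    print(n,cam2world(n).round(3).tolist())
    for t in ("scoop","bin_a","bin_b","mat","drawer_handle","left_half","core0","knob0","spool","marker","flux"):
        for o in env.outline_of(n,t):
            P=maskpts(n,o["mask"],d)
            if len(P): print(n,t,round(o["conf"],2),np.round(o["xy"]),P.mean(0).round(3),np.percentile(P,2,0).round(3),np.percentile(P,98,0).round(3))
E
python3 a.py
```

```text
pics
[0.15197901 0.55407402 0.24941165] [-2.48600417e-04  1.33509578e-01  9.91047118e-01 -8.60634510e-04] 0.0
top [[0.006, -0.981, 0.193, 0.305], [-1.0, -0.005, 0.006, -0.022], [-0.005, -0.193, -0.981, 1.269], [0.0, 0.0, 0.0, 1.0]]
top scoop 0.67 [286. 332.] [0.331 0.068 0.029] [ 0.3    0.021 -0.002] [0.36  0.154 0.11 ]
top scoop 0.64 [311. 223.] [0.581 0.005 0.035] [ 0.495 -0.022  0.003] [0.628 0.036 0.114]
top bin_a 0.87 [457. 229.] [ 0.581 -0.329  0.022] [ 0.472 -0.368 -0.001] [ 0.681 -0.282  0.086]
top bin_a 0.64 [390. 224.] [ 0.59  -0.165  0.02 ] [ 0.482 -0.206 -0.   ] [ 0.69  -0.116  0.086]
top bin_b 0.87 [457. 229.] [ 0.581 -0.329  0.022] [ 0.472 -0.368 -0.001] [ 0.681 -0.282  0.086]
top bin_b 0.64 [390. 224.] [ 0.59  -0.165  0.02 ] [ 0.482 -0.206 -0.   ] [ 0.69  -0.116  0.086]
top mat 0.97 [299. 226.] [0.598 0.004 0.006] [ 0.458 -0.078  0.   ] [0.751 0.085 0.012]
top mat 0.62 [448. 223.] [ 0.591 -0.31   0.024] [ 0.581 -0.32   0.018] [ 0.601 -0.301  0.029]
top drawer_handle 0.96 [184. 231.] [0.551 0.285 0.091] [0.44  0.157 0.075] [0.645 0.406 0.13 ]
top left_half 0.86 [184. 23
[... 2430 characters left out ...]
.32   0.011] [ 0.605 -0.301  0.028]
side core0 0.41 [462. 309.] [ 0.758 -0.245  0.05 ] [ 0.745 -0.256  0.009] [ 0.777 -0.228  0.088]
side knob0 0.43 [344. 236.] [0.575 0.003 0.045] [ 0.501 -0.025  0.006] [0.631 0.041 0.114]
side spool 0.91 [399. 248.] [ 0.688 -0.06   0.045] [ 0.671 -0.077  0.012] [ 0.712 -0.036  0.056]
side spool 0.62 [370. 299.] [ 0.596 -0.158  0.031] [ 0.485 -0.208  0.003] [ 0.694 -0.114  0.087]
side marker 0.66 [384. 367.] [ 0.584 -0.323  0.028] [ 0.474 -0.368  0.002] [ 0.682 -0.283  0.086]
side marker 0.45 [346. 227.] [0.606 0.072 0.017] [0.562 0.065 0.01 ] [0.649 0.082 0.022]
side flux 0.67 [460. 308.] [ 0.758 -0.246  0.049] [ 0.745 -0.256  0.008] [ 0.776 -0.231  0.088]
```

View pics/top0.png

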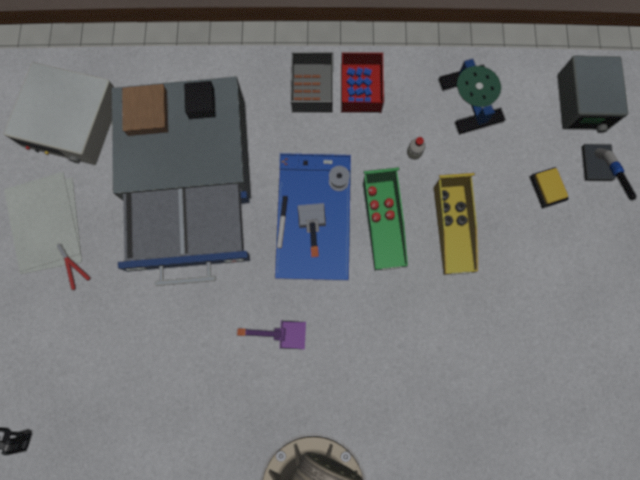

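View pics/side0.png

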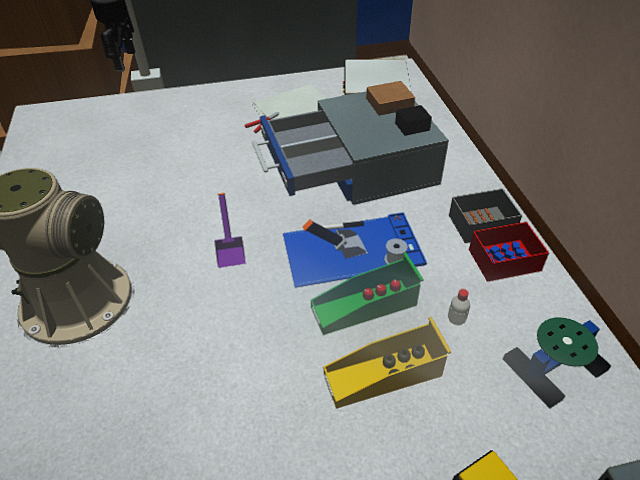

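The top view shows the scoop on the mat, its pan at (311,215) and handle towards the robot at (314,252). The purple look-alike is at (290,333). The knobs in the green bin lie around (380,205), the cores in the yellow bin around (453,208), and the open drawer at (184,225). The side view confirms this.

Next I'll move above the work to look closer.

```bash
python3 - <<'E'
from h import *
D=np.array([[-1,0,0],[0,1,0],[0,0,-1.]])
print(np.array(env.camera_model("wrist")["T_tool_cam"]).round(3).tolist(), env.camera_model("wrist")["fovy"])
for p in ([.45,0,.33],[.45,-.2,.33]): print(cmd(p,D), np.array(cmd(p,D)[0])/6)
E
```

```text
[[0.001, -0.963, -0.268, 0.068], [1.0, 0.001, -0.0, -0.001], [0.0, -0.268, 0.963, -0.124], [0.0, 0.0, 0.0, 1.0]] 62.96248432541193
(array([-3.616, -3.8  , -0.664]), array([ 0.   ,  0.   , -0.256])) [-0.60266667 -0.63333333 -0.11066667]
(array([-4.057, -5.407, -0.665]), array([ 0.   ,  0.   , -0.256])) [-0.67616667 -0.90116667 -0.11083333]
```

```bash
P="python3 -m pendant"
$P '[{"travel":[-0.9,-0.9,-0.66],"rot":[0,0,-0.256],"fingers":1},{"travel":[-0.9,-0.9,-0.66],"rot":[0,0,-0.256],"fingers":1},{"travel":[-0.9,-0.9,-0.66],"rot":[0,0,-0.256],"fingers":1},{"travel":[-0.9,-0.9,-0.66],"rot":[0,0,-0.256],"fingers":1}]'
$P '[{"travel":[-0.9,-0.8,0],"rot":[0,0,0],"fingers":1},{"travel":[-0.9,-0.8,0],"rot":[0,0,0],"fingers":1},{"travel":[-0.9,-0.8,0],"rot":[0,0,0],"fingers":1}]'
$P '[{"travel":[-0.9,-0.9,0],"rot":[0,0,0],"fingers":1},{"travel":[-0.9,-0.9,0],"rot":[0,0,0],"fingers":1},{"travel":[-0.9,-0.9,0],"rot":[0,0,0],"fingers":1}]'
$P '[{"travel":[0,-1,0],"rot":[0,0,0],"fingers":1},{"travel":[0,-1,0],"rot":[0,0,0],"fingers":1},{"travel":[0,-1,0],"rot":[0,0,0],"fingers":1}]'
$P '[{"travel":[0,-1,0],"rot":[0,0,0],"fingers":1},{"travel":[0,-1,0],"rot":[0,0,0],"fingers":1},{"travel":[0,-1,0],"rot":[0,0,0],"fingers":1},{"travel":[0,-1,0],"rot":[0,0,0],"fingers":1}]'
$P '[{"travel":[0,-1,0],"rot":[0,0,0],"fingers":1},{"travel":[0,-1,0],"rot":[0,0,0],"fingers":1},{"travel":[0,-1,0],"rot":[0,0,0],"fingers":1},{"travel":[0,-1,0],"rot":[0,0,0],"fingers":1},{"travel":[0,-1,0],"rot":[0,0,0],"fingers":1}]'
python3 - <<'E'
from h import *
T=tool(); im,d=env.read_camera("wrist"); cv2.imwrite("pics/w1.png",im); np.save("pics/w1.npy",d); np.save("pics/w1T.npy",T); print(T.round(3).tolist())
for t in ("scoop","core0","knob0"):
  for o in env.outline_of("wrist",t):
    P=maskpts("wrist",o["mask"],d,T)
    if len(P): print(t,round(o["conf"],2),np.round(o["xy"]),P.mean(0).round(3),np.percentile(P,2,0).round(3),np.percentile(P,98,0).round(3))
E
```

```text
clock: 1.6
tcp_pos: [0.229, 0.4198, 0.3319]
orientation: [0.001, 0.001, 1.0, 0.001]
wrist_force: [-0.2, 0.2, 0.1]
finger_gap: 0.0857
grip_force: 0.0
clock: 1.9
tcp_pos: [0.337, 0.3244, 0.33]
orientation: [0.001, -0.0, 1.0, 0.0]
wrist_force: [0.1, -0.1, -0.0]
finger_gap: 0.0854
grip_force: 0.0
clock: 2.2
tcp_pos: [0.443, 0.2182, 0.3298]
orientation: [0.0, -0.0, 1.0, 0.0]
wrist_force: [0.8, 1.2, 0.2]
finger_gap: 0.0852
grip_force: 0.0
clock: 2.5
tcp_pos: [0.4418, 0.0964, 0.3294]
orientation: [-0.0, 0.002, 1.0, -0.0]
wrist_force: [-0.4, 0.3, 0.2]
finger_gap: 0.0856
grip_force: 0.0
clock: 2.9
tcp_pos: [0.442, -0.0227, 0.3295]
orientation: [0.0, 0.002, 1.0, -0.0]
wrist_force: [-0.1, -0.5, -0.5]
finger_gap: 0.085
grip_force: 0.0
clock: 3.4
tcp_pos: [0.4419, -0.1395, 0.3294]
orientation: [-0.0, -0.0, 1.0, 0.0]
wrist_force: [-0.4, 0.1, 0.8]
finger_gap: 0.0853
grip_force: 0.0
[[-1.0, -0.0, -0.0, 0.442], [-0.0, 1.0, 0.001, -0.139], [0.0, 0.001, -1.0, 0.329], [0.0, 0.0, 0.0, 1.0]]
scoop 0.76 [440. 308.] [ 0.556 -0.008  0.058] [ 0.494 -0.025  0.006] [0.629 0.005 0.117]
scoop 0.67 [617. 317.] [0.
[... 166 characters left out ...]
 95.] [0.329 0.07  0.03 ] [0.299 0.021 0.001] [0.358 0.134 0.103]
core0 0.65 [155. 321.] [ 0.586 -0.341  0.02 ] [ 0.581 -0.352  0.005] [ 0.594 -0.33   0.026]
core0 0.59 [617. 320.] [0.548 0.166 0.097] [0.482 0.138 0.076] [0.634 0.221 0.128]
knob0 0.85 [323. 371.] [ 0.658 -0.134  0.02 ] [ 0.65  -0.145  0.01 ] [ 0.67  -0.124  0.024]
knob0 0.84 [286. 333.] [ 0.602 -0.175  0.019] [ 0.594 -0.186  0.005] [ 0.615 -0.164  0.025]
knob0 0.83 [317. 351.] [ 0.626 -0.139  0.019] [ 0.618 -0.15   0.005] [ 0.646 -0.127  0.024]
knob0 0.63 [318. 332.] [ 0.596 -0.142  0.02 ] [ 0.588 -0.153  0.009] [ 0.608 -0.132  0.024]
knob0 0.52 [289. 351.] [ 0.631 -0.173  0.019] [ 0.623 -0.185  0.005] [ 0.643 -0.162  0.024]
```

View pics/w1.png

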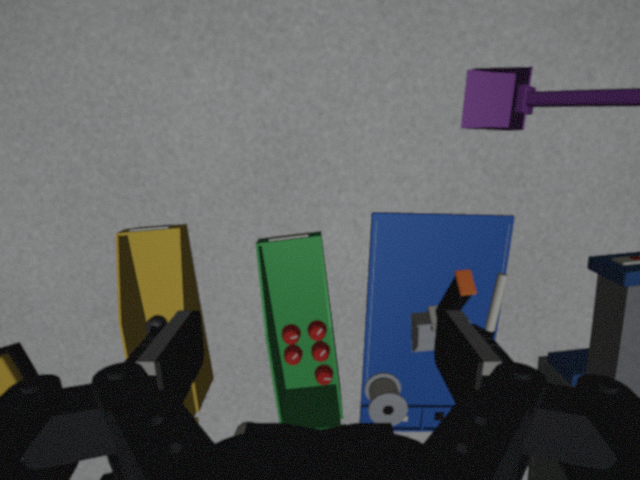

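The wrist picture shows five red knobs in the green bin around (305,350). The yellow bin at (160,310) is partly hidden, and the scoop is at (440,310). Next I'll fit the poses of the bins, the scoop and the drawer.

```bash
cat > b.py <<'E'
from h import *
ims={n:cv2.imread(f"pics/{n}0.png") for n in("top","side")}; ds={n:np.load(f"pics/{n}0.npy") for n in ("top","side")}
ims["wrist"]=cv2.imread("pics/w1.png"); ds["wrist"]=np.load("pics/w1.npy"); WT=np.load("pics/w1T.npy")
def allp(sel,lo,hi,cams=("top","side","wrist")):
    out=[]
    for n in cams:
        hsv=cv2.cvtColor(ims[n],cv2.COLOR_BGR2HSV); P=maskpts(n,sel(hsv).astype(bool),ds[n],WT if n=="wrist" else None)
        out.append(P[((P>lo)&(P<hi)).all(1)]); print("  ",n,len(out[-1]))
    return np.vstack(out)
def rng(H,s,a,b): return cv2.inRange(H,(a,s,20),(b,255,255))
def fit(P,L,W,q=0.7):
    best=None
    for y in np.radians(np.arange(-15,15,.25)):
        c,s=np.cos(y),np.sin(y); Q=P[:,:2]@np.array([[c,-s],[s,c]])
        lo,hi=np.percentile(Q,q,0),np.percentile(Q,100-q,0); A=(hi-lo).prod()
        if best is None or A<best[0]: best=(A,y,(lo+hi)/2@np.array([[c,s],[-s,c]]),hi-lo)
    print("yaw",round(best[1],3),"c",best[2].round(4),"size",best[3].round(4))
for nm,H,y0,y1 in(("green",(50,75),-.26,-.08),("yellow",(20,32),-.42,-.25)):
  for c in (("top",),("side",),("wrist",)):
    P=allp(lambda h:rng(h,100,*H),[.4,y0,.015],[.75,y1,.1],c); print(nm,c,end=" "); fit(P,.21,.075)
P=allp(lambda h:rng(h,120,100,125),[.4,-.12,-.01],[.8,.12,.02],("top",)); fit(P,.3,.17)
# drawer front (blue) z>0.1
P=allp(lambda h:rng(h,80,100,125),[.38,.1,.115],[.52,.45,.14],("top",)); fit(P,.02,.27)
# all high points of handle
for n in ("top",):
    P=maskpts(n,np.ones((480,640),bool),ds[n]); Q=P[((P>[.38,.1,.09])&(P<[.437,.45,.115])).all(1)]
    print("handle",Q.mean(0),Q.min(0),Q.max(0))
    # scoop pts
for n in("top","side","wrist"):
    P=maskpts(n,np.ones((480,640),bool),ds[n],WT if n=="wrist" else None); Q=P[((P>[.47,-.045,.012])&(P<[.66,.055,.13])).all(1)]
    for a,b in((.49,.52),(.52,.54),(.54,.56),(.56,.58),(.58,.60),(.6,.62),(.62,.64)):
        K=Q[(Q[:,0]>a)&(Q[:,0]<b)]
        if len(K)>3: print(n,a,len(K),np.percentile(K[:,1],[3,50,97]).round(3),np.percentile(K[:,2],[3,50,97]).round(3))
b=cv2.resize(ims["top"][185:265,270:480],None,fx=3.8,fy=3.8,interpolation=cv2.INTER_CUBIC); cv2.imwrite("pics/crop.png",b)
E
python3 b.py
```

```text
top 466
green ('top',) yaw 0.122 c [ 0.5868 -0.1604] size [0.2103 0.0732]
   side 478
green ('side',) yaw 0.127 c [ 0.5886 -0.161 ] size [0.2114 0.0774]
   wrist 3798
green ('wrist',) yaw 0.122 c [ 0.5842 -0.1616] size [0.2084 0.0737]
   top 1345
yellow ('top',) yaw 0.07 c [ 0.5769 -0.3243] size [0.2105 0.0744]
   side 1588
yellow ('side',) yaw 0.079 c [ 0.5785 -0.3256] size [0.2122 0.0765]
   wrist 3688
yellow ('wrist',) yaw 0.083 c [ 0.5738 -0.3249] size [0.2081 0.0752]
   top 6886
yaw -0.004 c [0.6059 0.0028] size [0.2921 0.1625]
   top 901
yaw 0.092 c [0.4811 0.2733] size [0.0143 0.2674]
handle [0.43374935 0.30381022 0.10767376] [0.42873992 0.25232993 0.10076952] [0.43698541 0.3352547  0.11466262]
top 0.49 97 [-0.008 -0.001  0.005] [0.013 0.11  0.118]
top 0.52 50 [-0.005  0.001  0.013] [0.043 0.094 0.105]
top 0.54 49 [-0.009  0.002  0.021] [0.013 0.073 0.085]
top 0.56 153 [-0.023  0.007  0.033] [0.016 0.038 0.062]
top 0.58 61 [-0.025  0.005  0.037] [0.013 0.04  0.045]
top 0.6 14 [-0.022  0.002  0.042] [0.012 0.026 0.033]
side 0.49 131 [-0.009 -0.005  0.007] [0.088 0.106 0.118]
side 0.52 114 [-0.008 -0.004  0.004] [0.064 0.089 0.107]
side 0.54 106 [-0.006 -0.002  0.006] [0.045 0.069 0.087]
side 0.56 140 [-0.009 -0.001  0.031] [0.023 0.042 0.065]
side 0.58 181 [-0.025 -0.009  0.039] [0.013 0.034 0.046]
side 0.6 120 [-0.024 -0.018  0.041] [0.012 0.024 0.036]
side 0.62 26 [-0.023 -0.02   0.044] [0.012 0.017 0.025]
wrist 0.49 638 [-0.01  -0.005  0.005] [0.088 0.108 0.117]
wrist 0.52 277 [-0.007 -0.006  0.005] [0.064 0.088 0.104]
wrist 0.54 98 [-0.006 -0.005 -0.003] [0.04  0.059 0.08 ]
wrist 0.56 319 [-0.024 -0.009  0.035] [0.014 0.03  0.041]
wrist 0.58 135 [-0.025 -0.024 -0.006] [0.013 0.031 0.043]
wrist 0.6 66 [-0.024 -0.023 -0.022] [0.015 0.025 0.034]
wrist 0.62 10 [-0.023 -0.022 -0.022] [0.013 0.015 0.022]
```

View pics/crop.png

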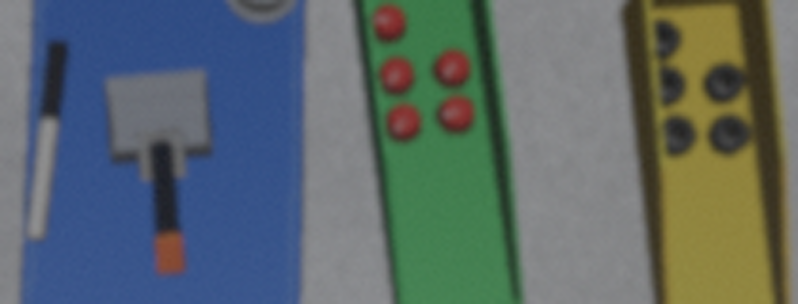

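The crop shows five knobs and five cores, and the scoop turned slightly (about +0.09 rad). Now I'll approach and grasp it.

```bash
cat >> h.py <<'E'
def TR(yaw,pitch=0):
    "tool down with scoop yaw; pitch>0 = scoop nose-down"
    return R.from_euler("z",yaw).as_matrix()@R.from_euler("y",pitch).as_matrix()@np.diag([-1.,1,-1])
E
python3 - <<'E'
from h import *
print(cmd([.528,.001,.18],TR(.09)))
E
```

```text
(array([-0.719,  1.163,  1.248]), array([ 0.   ,  0.   , -0.084]))
```

```bash
P="python3 -m pendant"
$P '[{"travel":[-0.36,0.5,0.5],"rot":[0,0,-0.085],"fingers":1},{"travel":[-0.72,1,1],"rot":[0,0,-0.085],"fingers":1},{"travel":[-0.72,1,1],"rot":[0,0,-0.085],"fingers":1},{"travel":[-0.72,1,1],"rot":[0,0,-0.085],"fingers":1}]' | head -2
$P '[{"travel":[0.015,0.163,0.25],"rot":[0,0,0],"fingers":1},{"travel":[0.015,0.163,0.25],"rot":[0,0,0],"fingers":1}]' | head -2
python3 - <<'E'
from h import *
print(cmd([.528,.001,.078],TR(.09)))
T=tool(); im,d=env.read_camera("side"); cv2.imwrite("pics/s2.png",im)
for o in env.outline_of("side","scoop"): 
    P=maskpts("side",o["mask"],d); print(o["conf"],o["xy"],P.mean(0).round(3),np.percentile(P,2,0).round(3),np.percentile(P,98,0).round(3))
    K=P[(P[:,2]>.08)&(P[:,2]<.1)]; print(K.mean(0) if len(K) else None)
E
```

```text
clock: 4.0
tcp_pos: [0.5286, -0.0173, 0.208]
clock: 4.2
tcp_pos: [0.5214, 0.0028, 0.1753]
(array([-0.06 , -0.023,  0.811]), array([ 0.003, -0.008,  0.004]))
0.89 [340.4, 236.8] [0.573 0.003 0.047] [ 0.501 -0.024  0.006] [0.63  0.041 0.115]
[ 0.52716207 -0.00362162  0.09029693]
0.71 [227.5, 246.2] [0.331 0.074 0.028] [0.3   0.024 0.   ] [0.36  0.145 0.105]
[0.33291229 0.12399674 0.09012349]
```

```bash
P="python3 -m pendant"
$P '[{"travel":[-0.06,-0.02,0.3],"rot":[0,0,0],"fingers":1},{"travel":[-0.06,-0.02,0.6],"rot":[0,0,0],"fingers":1},{"travel":[-0.06,-0.02,0.82],"rot":[0,0,0],"fingers":1},{"travel":[-0.06,-0.02,0.82],"rot":[0,0,0],"fingers":1},{"travel":[-0.06,-0.02,0.82],"rot":[0,0,0],"fingers":1}]' 
$P '[{"travel":[0,0,0],"rot":[0,0,0],"fingers":-0.3},{"travel":[0,0,0],"rot":[0,0,0],"fingers":-0.5},{"travel":[0,0,0],"rot":[0,0,0],"fingers":-1},{"travel":[0,0,0],"rot":[0,0,0],"fingers":-1},{"travel":[0,0,0],"rot":[0,0,0],"fingers":-1},{"travel":[0,0,0],"rot":[0,0,0],"fingers":-1},{"travel":[0,0,0],"rot":[0,0,0],"fingers":-1},{"travel":[0,0,0],"rot":[0,0,0],"fingers":-1}]' 100
```

```text
clock: 4.8
tcp_pos: [0.5332, -0.0035, 0.0829]
orientation: [0.001, -0.044, 0.999, -0.0]
wrist_force: [1.0, -1.0, 0.1]
finger_gap: 0.0853
grip_force: 0.0
clock: 5.6
tcp_pos: [0.5325, -0.0025, 0.0817]
orientation: [0.0, -0.045, 0.999, 0.0]
wrist_force: [-1.5, 0.2, 5.3]
finger_gap: 0.013
grip_force: 96.6
```

```bash
P="python3 -m pendant"
$P '[{"travel":[0,0,-0.1],"rot":[0,0,0],"fingers":-1},{"travel":[0,0,-0.3],"rot":[0,0,0],"fingers":-1},{"travel":[0,0,-0.6],"rot":[0,0,0],"fingers":-1},{"travel":[0,0,-1],"rot":[0,0,0],"fingers":-1},{"travel":[0,0,-1],"rot":[0,0,0],"fingers":-1}]'
$P '[{"travel":[0,0.5,-0.4],"rot":[0,0,0],"fingers":-1},{"travel":[0,0.9,-0.9],"rot":[0,0,0],"fingers":-1},{"travel":[0,0.9,-0.9],"rot":[0,0,0],"fingers":-1},{"travel":[0,0.9,-0.9],"rot":[0,0,0],"fingers":-1},{"travel":[0,0.9,-0.9],"rot":[0,0,0],"fingers":-1}]' | head -3
python3 - <<'E'
from h import *
T=tool(); print(T.round(3).tolist())
for n in("side","top","wrist"):
    im,d=env.read_camera(n); P=maskpts(n,np.ones((480,640),bool),d,T); Q=(P-T[:3,3])@T[:3,:3]
    b=((Q>[-.12,-.05,.03])&(Q<[-.02,.05,.11])).all(1)
    K=Q[b]; print(n,len(K)); 
    if len(K): print(np.percentile(K,[1,50,99],0).round(4).tolist())
    f=K[(K[:,2]>.06)&(abs(K[:,1])<.025)&(K[:,0]<-.05)]
    if len(f)>20: print("floor plane z=a x+b y+c",np.linalg.lstsq(np.c_[f[:,:2],np.ones(len(f))],f[:,2],rcond=None)[0].round(4), f[:,2].mean())
    if n=="wrist": cv2.imwrite("pics/w3.png",im)
E
```

```text
clock: 6.1
tcp_pos: [0.5355, -0.0032, 0.2079]
orientation: [0.005, -0.045, 0.999, -0.001]
wrist_force: [1.3, -0.8, -1.5]
finger_gap: 0.0125
grip_force: 97.1
clock: 6.6
tcp_pos: [0.5228, 0.1056, 0.3096]
orientation: [0.001, -0.046, 0.999, -0.0]
[[-0.996, -0.091, 0.002, 0.523], [-0.091, 0.996, -0.0, 0.106], [-0.002, -0.001, -1.0, 0.31], [0.0, 0.0, 0.0, 1.0]]
side 703
[[-0.102, -0.0322, 0.0311], [-0.0643, -0.0099, 0.0572], [-0.0239, 0.0349, 0.0756]]
floor plane z=a x+b y+c [-0.0748  0.05    0.0661] 0.07323839226224496
top 151
[[-0.1, -0.0313, 0.043], [-0.0796, -0.0244, 0.0756], [-0.0467, -0.0138, 0.0801]]
floor plane z=a x+b y+c [-0.0762 -0.0131  0.0698] 0.07642469248713744
wrist 2045
[[-0.0993, -0.0171, 0.0312], [-0.0854, -0.0012, 0.0747], [-0.0407, 0.0152, 0.0764]]
floor plane z=a x+b y+c [-0.0618  0.0069  0.0695] 0.07503071047311875
```

View pics/w3.png

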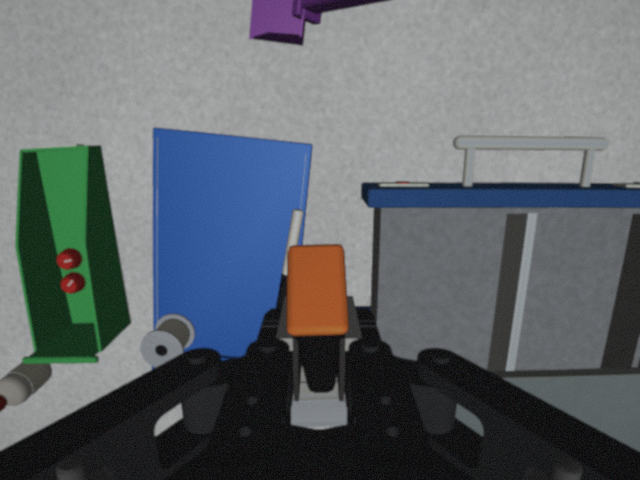

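The wrist view shows the scoop firmly held, with its pan at (318,412) below the hand, and the drawer compartments at (440,290) and (570,290). Now I'll test the dump tilt over the left compartment while the scoop is empty.

```bash
P="python3 -m pendant"
$P '[{"travel":[0,0.4,0],"rot":[0,0,0],"fingers":-1},{"travel":[0,0.8,0],"rot":[0,0,0],"fingers":-1},{"travel":[-0.1,1,0],"rot":[0,0,0],"fingers":-1},{"travel":[-0.1,1,0],"rot":[0,0,0],"fingers":-1}]' | head -2
$P '[{"travel":[-0.1,0.4,0],"rot":[0,0,0],"fingers":-1},{"travel":[-0.15,0.8,0],"rot":[0,0,0],"fingers":-1},{"travel":[-0.2,1,0],"rot":[0,0,0],"fingers":-1},{"travel":[-0.2,1,0],"rot":[0,0,0],"fingers":-1}]' | head -2
$P '[{"travel":[0,0,0],"rot":[0,0.14,0],"fingers":-1},{"travel":[0,0,0],"rot":[0,0.28,0],"fingers":-1},{"travel":[0,0,0],"rot":[0,0.42,0],"fingers":-1},{"travel":[0,0,0],"rot":[0,0.56,0],"fingers":-1},{"travel":[0,0,0],"rot":[0,0.7,0],"fingers":-1},{"travel":[0,0,0],"rot":[0,0.84,0],"fingers":-1},{"travel":[0,0,0],"rot":[0,0.95,0],"fingers":-1},{"travel":[0,0,0],"rot":[0,0.95,0],"fingers":-1},{"travel":[0,0,0],"rot":[0,0.95,0],"fingers":-1},{"travel":[0,0,0],"rot":[0,0.95,0],"fingers":-1}]'
python3 - <<'E'
from h import *
T=tool(); s=env.get_state(); print(T.round(3).tolist(), np.round(s["joint_pos"],2))
print("lip",T[:3,:3]@[-.101,0,.0755]+T[:3,3])
im,d=env.read_camera("side");cv2.imwrite("pics/s4.png",im)
E
```

```text
clock: 7.15
tcp_pos: [0.5239, 0.2271, 0.3067]
clock: 7.55
tcp_pos: [0.5371, 0.3484, 0.3064]
clock: 8.55
tcp_pos: [0.5229, 0.3658, 0.1763]
orientation: [-0.369, -0.028, 0.929, 0.008]
wrist_force: [0.2, -0.6, 15.5]
finger_gap: 0.0122
grip_force: 98.4
[[-0.727, -0.047, -0.685, 0.523], [-0.059, 0.998, -0.006, 0.366], [0.685, 0.036, -0.728, 0.176], [0.0, 0.0, 0.0, 1.0]] [0.37 1.22 1.26 2.34 0.25 0.22]
lip [0.54453988 0.37132174 0.05217333]
```

View pics/s4.png

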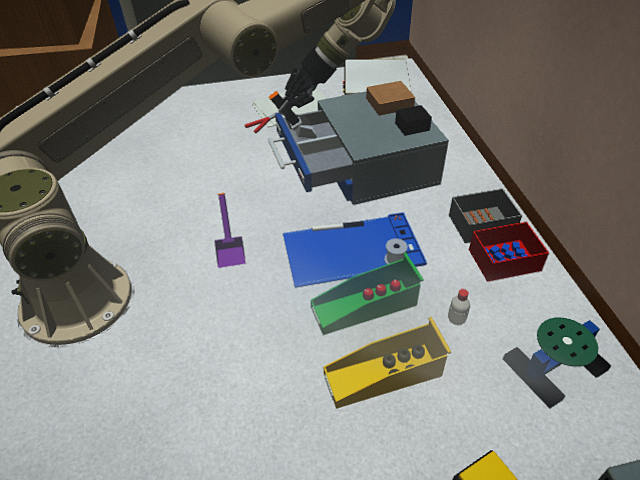

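The side view shows the scoop dipped into the left compartment, with the elbow and wrist at their joint limits. An outward dump isn't reachable, so I'll back out and dump facing −y (sideways).

```bash
P="python3 -m pendant"
$P '[{"travel":[0.2,0,-0.2],"rot":[0,0,0],"fingers":-1},{"travel":[0.45,0,-0.45],"rot":[0,-0.1,0],"fingers":-1},{"travel":[0.7,0.03,-0.73],"rot":[0,-0.25,0],"fingers":-1},{"travel":[0.7,0.03,-0.73],"rot":[0,-0.4,0],"fingers":-1},{"travel":[0.7,0.03,-0.73],"rot":[0,-0.55,0],"fingers":-1},{"travel":[0.7,0.03,-0.73],"rot":[0,-0.7,0],"fingers":-1},{"travel":[0.7,0.03,-0.73],"rot":[0,-0.72,0],"fingers":-1}]'
python3 - <<'E'
from h import *
T=tool(); s=env.get_state(); print(T.round(3).tolist(), np.round(s["joint_pos"],2))
print(cmd([.50,.28,.32],TR(-.7)),cmd([.54,.36,.32],TR(-1.48)))
E
```

```text
clock: 9.3
tcp_pos: [0.5195, 0.3652, 0.2979]
orientation: [0.002, -0.024, 1.0, 0.018]
wrist_force: [-0.3, -1.0, -0.6]
finger_gap: 0.0123
grip_force: 97.9
[[-0.999, -0.049, 0.003, 0.52], [-0.049, 0.998, 0.036, 0.365], [-0.004, 0.036, -0.999, 0.298], [0.0, 0.0, 0.0, 1.0]] [0.47 0.41 0.3  1.44 0.03 0.42]
(array([ 0.196, -0.694, -0.211]), array([ 0.034, -0.009,  0.715])) (array([-0.169, -0.045, -0.186]), array([ 0.031, -0.023,  1.46 ]))
```

```bash
P="python3 -m pendant"
$P '[{"travel":[0,0,-0.2],"rot":[0.03,0,0.14],"fingers":-1},{"travel":[0,0,-0.2],"rot":[0.03,0,0.28],"fingers":-1},{"travel":[0,0,-0.2],"rot":[0.03,0,0.42],"fingers":-1},{"travel":[0,0,-0.2],"rot":[0.03,0,0.56],"fingers":-1},{"travel":[0,0,-0.2],"rot":[0.03,0,0.7],"fingers":-1},{"travel":[0,0,-0.2],"rot":[0.03,0,0.73],"fingers":-1}]' | head -3
$P '[{"travel":[0,0,0],"rot":[0,0,0.14],"fingers":-1},{"travel":[0,0,0],"rot":[0,0,0.28],"fingers":-1},{"travel":[0,0,0],"rot":[0,0,0.42],"fingers":-1},{"travel":[0,0,0],"rot":[0,0,0.56],"fingers":-1},{"travel":[0,0,0],"rot":[0,0,0.7],"fingers":-1},{"travel":[0,0,0],"rot":[0,0,0.73],"fingers":-1}]' |head -3
$P '[{"travel":[0,0,0],"rot":[0,0.14,0],"fingers":-1},{"travel":[0,0,0],"rot":[0,0.28,0],"fingers":-1},{"travel":[0,0,0],"rot":[0,0.42,0],"fingers":-1},{"travel":[0,0,0],"rot":[0,0.56,0],"fingers":-1},{"travel":[0,0,0],"rot":[0,0.7,0],"fingers":-1},{"travel":[0,0,0],"rot":[0,0.84,0],"fingers":-1},{"travel":[0,0,0],"rot":[0,0.95,0],"fingers":-1},{"travel":[0,0,0],"rot":[0,0.95,0],"fingers":-1}]'
python3 - <<'E'
from h import *
T=tool(); s=env.get_state(); print(T.round(3).tolist(), np.round(s["joint_pos"],2))
for n in("side","top","wrist"):
    im,d=env.read_camera(n); P=maskpts(n,np.ones((480,640),bool),d,T); Q=(P-T[:3,3])@T[:3,:3]
    K=Q[((Q>[-.12,-.05,.03])&(Q<[-.02,.05,.11])).all(1)]; print(n,len(K))
    if len(K): print(np.percentile(K,[1,50,99],0).round(4).tolist())
    f=K[(K[:,2]>.06)&(abs(K[:,1])<.025)&(K[:,0]<-.05)]
    if len(f)>20: print("floor plane",np.linalg.lstsq(np.c_[f[:,:2],np.ones(len(f))],f[:,2],rcond=None)[0].round(4), f[:,2].mean())
E
```

```text
clock: 9.9
tcp_pos: [0.5208, 0.3644, 0.3198]
orientation: [-0.008, 0.352, 0.936, -0.0]
clock: 10.5
tcp_pos: [0.5209, 0.3645, 0.3198]
orientation: [-0.007, 0.676, 0.737, -0.003]
clock: 11.3
tcp_pos: [0.5205, 0.363, 0.316]
orientation: [-0.36, 0.597, 0.644, 0.317]
wrist_force: [-0.2, -0.2, -0.6]
finger_gap: 0.0122
grip_force: 98.1
[[-0.029, 0.996, -0.085, 0.52], [0.54, 0.087, 0.837, 0.363], [0.841, -0.021, -0.54, 0.316], [0.0, 0.0, 0.0, 1.0]] [ 0.09  0.31 -0.11  1.17  1.    1.57]
side 159
[[-0.0912, -0.0307, 0.03], [-0.0777, 0.0025, 0.0328], [-0.0612, 0.0296, 0.0393]]
top 0
wrist 64
[[-0.0547, -0.0132, 0.0301], [-0.0536, 0.0081, 0.0315], [-0.0525, 0.0118, 0.0334]]
```

```bash
python3 - <<'E'
from h import *
a,_=env.read_camera("wrist"); b,_=env.read_camera("side")
c=cv2.resize(b[0:200,200:420],(480,436)); o=np.zeros((480,800,3),np.uint8); o[:240,:320]=cv2.resize(a,(320,240)); o[:436,320:800]=c; cv2.imwrite("pics/c5.png",o)
E
```

View pics/c5.png

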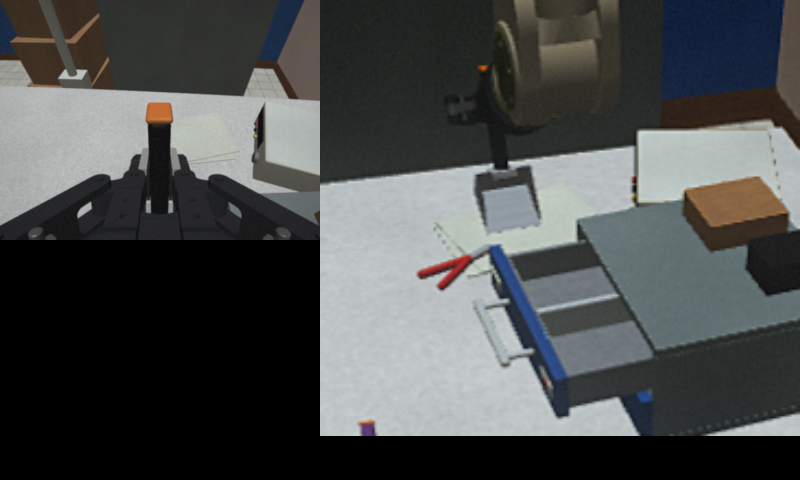

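```bash
cat > sp.py <<'E'
from h import *
# scoop pose in hand from side+top+wrist depth: fit pitch & pinch shift of a coarse model in the tool xz plane
def scoop_in_hand(cams=("side","top","wrist"),save=None):
    T=tool(); K=[]
    for n in cams:
        im,d=env.read_camera(n); P=maskpts(n,np.ones((480,640),bool),d,T); Q=(P-T[:3,3])@T[:3,:3]
        b=(abs(Q[:,1])<.036)&(np.hypot(Q[:,0],Q[:,2])<.14)&((Q[:,2]>.03)|((abs(Q[:,1])<.009)&(Q[:,0]>.02))); K.append(Q[b]); print(n,b.sum())
    return T,K
if __name__=="__main__":
    T,K=scoop_in_hand(); K=np.vstack(K)
    f=lambda Q:print(len(Q),"x",np.percentile(Q[:,0],[1,25,50,75,99]).round(3),"y",np.percentile(Q[:,1],[2,50,98]).round(3),"z",np.percentile(Q[:,2],[1,25,50,75,99]).round(3))
    pan=K[K[:,2]>.03]; hd=K[K[:,2]<=.03]; f(pan); f(hd)
    img=np.full((560,560,3),255,np.uint8)
    for x,y,z in K: cv2.circle(img,(int(280-x*1900),int(280+z*1900)),1,(0,0,255) if abs(y)<.02 else (255,0,0),-1)
    cv2.circle(img,(280,280),4,(0,0,0),-1)
    cv2.imwrite("pics/sp.png",img)
E
python3 sp.py
```

```text
side 174
top 295
wrist 4767
226 x [-0.092 -0.082 -0.075 -0.054 -0.053] y [-0.026  0.003  0.029] z [0.03  0.031 0.033 0.035 0.042]
5010 x [0.02  0.029 0.037 0.043 0.047] y [-0.008 -0.001  0.007] z [-0.123 -0.016 -0.014 -0.011  0.004]
```

View pics/sp.png

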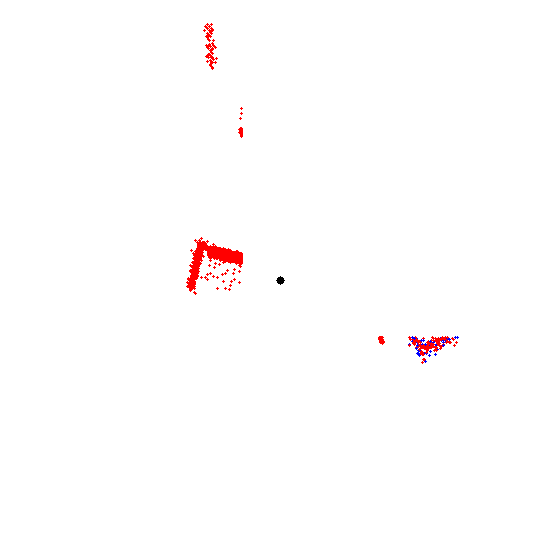

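The plot (mirrored side profile) shows the handle line from (200,245) to (242,258), only about 0.3 rad below horizontal. The drawer contact therefore rotated the scoop about 0.5 rad nose-up in the grip. I'll lay it on the mat and regrasp it.

```bash
P="python3 -m pendant"
$P '[{"travel":[0,0,0],"rot":[0,-0.14,0],"fingers":-1},{"travel":[0,0,0],"rot":[0,-0.28,0],"fingers":-1},{"travel":[0,0,0],"rot":[0,-0.42,0],"fingers":-1},{"travel":[0,0,0],"rot":[0,-0.45,0],"fingers":-1}]' 120 |head -3
python3 - <<'E'
from h import *
T=tool();print(T.round(3).tolist()); print(cmd([.50,.04,.16],TR(-1.57,.53)))
E
```

```text
clock: 12.1
tcp_pos: [0.521, 0.3686, 0.3218]
orientation: [-0.196, 0.65, 0.714, 0.172]
[[-0.078, 0.995, -0.057, 0.521], [0.861, 0.096, 0.5, 0.369], [0.503, -0.01, -0.864, 0.322], [0.0, 0.0, 0.0, 1.0]]
(array([-3.022, -0.423, -0.195]), array([-0.054,  0.003,  0.074]))
```

```bash
P="python3 -m pendant"
$P '[{"travel":[-0.5,-0.06,-0.29],"rot":[-0.05,0,0.07],"fingers":-1},{"travel":[-0.86,-0.2,-0.5],"rot":[-0.05,0,0.07],"fingers":-1},{"travel":[-0.86,-0.2,-0.5],"rot":[-0.05,0,0.07],"fingers":-1},{"travel":[-0.86,-0.2,-0.5],"rot":[-0.05,0,0.07],"fingers":-1}]' |head -2
$P '[{"travel":[-0.5,-0.06,-0.29],"rot":[0,0,0],"fingers":-1},{"travel":[-0.87,-0.1,-0.5],"rot":[0,0,0],"fingers":-1},{"travel":[-0.87,-0.1,-0.5],"rot":[0,0,0],"fingers":-1},{"travel":[-0.87,-0.1,-0.5],"rot":[0,0,0],"fingers":-1}]' |head -2
python3 - <<'E'
from h import *
T=tool();print(T.round(3).tolist()); print(cmd([.50,.04,.13],TR(-1.57,.53)))
E
```

```text
clock: 12.5
tcp_pos: [0.508, 0.2434, 0.3189]
clock: 12.9
tcp_pos: [0.4972, 0.1232, 0.3176]
[[0.004, 1.0, -0.006, 0.497], [0.864, -0.0, 0.504, 0.123], [0.504, -0.008, -0.864, 0.318], [0.0, 0.0, 0.0, 1.0]]
(array([-1.386,  0.035,  1.   ]), array([-0.006,  0.002, -0.004]))
```

```bash
P="python3 -m pendant"
$P '[{"travel":[-0.4,0,0.3],"rot":[0,0,0],"fingers":-1},{"travel":[-0.8,0.02,0.6],"rot":[0,0,0],"fingers":-1},{"travel":[-1,0.03,0.8],"rot":[0,0,0],"fingers":-1},{"travel":[-1,0.03,0.9],"rot":[0,0,0],"fingers":-1}]' |head -2
$P '[{"travel":[-0.2,0,0.05],"rot":[0,0,0],"fingers":-1},{"travel":[-0.39,0,0.1],"rot":[0,0,0],"fingers":-1},{"travel":[-0.39,0,0.1],"rot":[0,0,0],"fingers":-1},{"travel":[-0.39,0,0.1],"rot":[0,0,0],"fingers":-1}]' |head -2
python3 - <<'E'
from h import *
T=tool();print(T.round(3).tolist()); print(cmd([.50,.04,.085],TR(-1.57,.53)))
for n in("side","top"):
    im,d=env.read_camera(n); P=maskpts(n,np.ones((480,640),bool),d); Q=P[((P>[.46,-.1,.015])&(P<[.54,.02,.13])).all(1)]
    print(n,len(Q)); 
    for a in np.arange(-.08,.0,.01):
        K=Q[(Q[:,1]>a)&(Q[:,1]<a+.01)]
        if len(K)>3: print(a.round(3),np.percentile(K[:,0],[2,98]).round(3),np.percentile(K[:,2],[2,50,98]).round(3))
E
```

```text
clock: 13.3
tcp_pos: [0.4976, 0.0758, 0.1593]
clock: 13.7
tcp_pos: [0.4991, 0.0424, 0.1299]
[[0.001, 1.0, -0.009, 0.499], [0.863, 0.004, 0.505, 0.042], [0.505, -0.008, -0.863, 0.13], [0.0, 0.0, 0.0, 1.0]]
(array([-0.206,  0.011,  0.312]), array([-0.008,  0.   , -0.002]))
side 973
-0.06 [0.473 0.532] [0.058 0.061 0.065]
-0.05 [0.471 0.532] [0.058 0.061 0.076]
-0.04 [0.471 0.531] [0.058 0.062 0.084]
-0.03 [0.47  0.531] [0.058 0.062 0.088]
-0.02 [0.47  0.531] [0.058 0.062 0.094]
-0.01 [0.471 0.531] [0.059 0.076 0.098]
top 0
```

```bash
P="python3 -m pendant"
$P '[{"travel":[-0.1,0,0.17],"rot":[0,0,0],"fingers":-1},{"travel":[-0.17,0,0.29],"rot":[0,0,0],"fingers":-1},{"travel":[-0.21,0,0.36],"rot":[0,0,0],"fingers":-1},{"travel":[-0.21,0,0.36],"rot":[0,0,0],"fingers":-1}]' | sed -n 2,4p
$P '[{"travel":[0,0,0],"rot":[0,0,0],"fingers":-0.4},{"travel":[0,0,0],"rot":[0,0,0],"fingers":0},{"travel":[0,0,0],"rot":[0,0,0],"fingers":0.3},{"travel":[0,0,0],"rot":[0,0,0],"fingers":0.3},{"travel":[0,0,0],"rot":[0,0,0],"fingers":0.3},{"travel":[0,0,0],"rot":[0,0,0],"fingers":0.3}]'
python3 - <<'E'
from h import *
print(cmd([.499,.04,.078],TR(-1.57,0)))
im,d=env.read_camera("side"); P=maskpts("side",np.ones((480,640),bool),d); Q=P[((P>[.46,-.1,.006])&(P<[.54,.02,.13])).all(1)]
for a in np.arange(-.08,.0,.01):
        K=Q[(Q[:,1]>a)&(Q[:,1]<a+.01)]
        if len(K)>3: print(a.round(3),np.percentile(K[:,0],[2,98]).round(3),np.percentile(K[:,2],[2,50,98]).round(3))
E
```

```text
tcp_pos: [0.4981, 0.0421, 0.0796]
orientation: [-0.188, 0.682, 0.683, 0.182]
wrist_force: [-0.5, 1.0, -0.1]
clock: 14.8
tcp_pos: [0.4983, 0.0412, 0.0798]
orientation: [-0.188, 0.682, 0.683, 0.182]
wrist_force: [0.7, -0.6, 0.2]
finger_gap: 0.0553
grip_force: 0.0
(array([-0.016,  0.006,  0.008]), array([-0.008, -0.505, -0.   ]))
-0.08 [0.462 0.537] [0.006 0.008 0.012]
-0.07 [0.462 0.537] [0.006 0.007 0.011]
-0.06 [0.463 0.536] [0.006 0.008 0.013]
-0.05 [0.464 0.537] [0.006 0.008 0.022]
-0.04 [0.462 0.538] [0.006 0.009 0.034]
-0.03 [0.462 0.538] [0.006 0.009 0.037]
-0.02 [0.463 0.536] [0.006 0.011 0.045]
-0.01 [0.468 0.531] [0.007 0.025 0.126]
```

```bash
P="python3 -m pendant"
$P '[{"travel":[0,0,0],"rot":[0,-0.14,0],"fingers":0.3},{"travel":[0,0,0],"rot":[0,-0.28,0],"fingers":0.3},{"travel":[0,0,0],"rot":[0,-0.42,0],"fingers":0.3},{"travel":[0,0,0.02],"rot":[0,-0.505,0],"fingers":0.3},{"travel":[0,0,0.02],"rot":[0,-0.505,0],"fingers":-1},{"travel":[0,0,0.02],"rot":[0,-0.505,0],"fingers":-1},{"travel":[0,0,0.02],"rot":[0,-0.505,0],"fingers":-1},{"travel":[0,0,0.02],"rot":[0,-0.505,0],"fingers":-1},{"travel":[0,0,0.02],"rot":[0,-0.505,0],"fingers":-1},{"travel":[0,0,0.02],"rot":[0,-0.505,0],"fingers":-1}]' 120
$P '[{"travel":[0,0,-0.1],"rot":[0,0,0],"fingers":-1},{"travel":[0,0,-0.3],"rot":[0,0,0],"fingers":-1},{"travel":[0,0,-0.6],"rot":[0,0,0],"fingers":-1},{"travel":[0,0,-0.8],"rot":[0,0,0],"fingers":-1},{"travel":[0,0,-0.8],"rot":[0,0,0],"fingers":-1}]'
python3 - <<'E'
from h import *
T=tool();print(T.round(3).tolist())
im,d=env.read_camera("side"); P=maskpts("side",np.ones((480,640),bool),d); Q=(P-T[:3,3])@T[:3,:3]; Q=Q[(abs(Q[:,1])<.036)&(Q[:,0]<-.03)&(Q[:,0]>-.13)&(Q[:,2]>.03)&(Q[:,2]<.11)]
for a in np.arange(-.11,-.03,.01):
        K=Q[(Q[:,0]>a)&(Q[:,0]<a+.01)]
        if len(K)>3: print(a.round(3),np.percentile(K[:,1],[2,98]).round(3),np.percentile(K[:,2],[2,50,98]).round(4))
f=Q[(abs(Q[:,1])<.025)&(Q[:,2]>.06)];print("floor",np.linalg.lstsq(np.c_[f[:,:2],np.ones(len(f))],f[:,2],rcond=None)[0].round(4))
# nearest: bin A entry: scoop level, lip 15 mm inside lip end
for nm,c,y in (("A",[.577,-.3245],.075),("B",[.587,-.161],.122)):
    e=np.array([np.cos(y),np.sin(y)])
    for sx in (-.06,0.,.072): o=np.array(c)+e*sx; print(nm,sx,"origin",o.round(4),"tcp",(o-.074*e).round(4))
E
```

```text
clock: 15.85
tcp_pos: [0.4984, 0.0419, 0.0776]
orientation: [-0.003, 0.707, 0.708, -0.003]
wrist_force: [-0.5, -0.2, 2.7]
finger_gap: 0.0126
grip_force: 116.8
clock: 16.35
tcp_pos: [0.5014, 0.0422, 0.1776]
orientation: [-0.0, 0.706, 0.708, -0.001]
wrist_force: [2.1, 0.1, -1.7]
finger_gap: 0.0124
grip_force: 117.3
[[-0.003, 1.0, -0.001, 0.501], [1.0, 0.003, -0.001, 0.042], [-0.001, -0.001, -1.0, 0.178], [0.0, 0.0, 0.0, 1.0]]
-0.11 [-0.026  0.028] [0.0667 0.0681 0.0695]
-0.1 [-0.026  0.032] [0.067  0.0696 0.0724]
-0.09 [-0.028  0.033] [0.0555 0.069  0.0726]
-0.08 [-0.029  0.032] [0.044  0.0689 0.072 ]
-0.07 [-0.029  0.032] [0.0405 0.068  0.0715]
-0.06 [-0.029  0.032] [0.032  0.0649 0.0704]
-0.05 [-0.026  0.031] [0.0317 0.054  0.0695]
-0.04 [-0.005  0.007] [0.0309 0.0347 0.0442]
floor [-0.075  -0.0055  0.0631]
A -0.06 origin [ 0.5172 -0.329 ] tcp [ 0.4434 -0.3345]
A 0.0 origin [ 0.577  -0.3245] tcp [ 0.5032 -0.33  ]
A 0.072 origin [ 0.6488 -0.3191] tcp [ 0.575  -0.3246]
B -0.06 origin [ 0.5274 -0.1683] tcp [ 0.454  -0.1773]
B 0.0 origin [ 0.587 -0.161] tcp [ 0.5136 -0.17  ]
B 0.072 origin [ 0.6585 -0.1522] tcp [ 0.585  -0.1612]
```

```bash
P="python3 -m pendant"
$P '[{"travel":[-0.3,0,-0.2],"rot":[0,0,0],"fingers":-1},{"travel":[-0.7,0,-0.35],"rot":[0,0,0],"fingers":-1},{"travel":[-1,0,-0.35],"rot":[0,0,0],"fingers":-1},{"travel":[-1,0,-0.35],"rot":[0,0,0],"fingers":-1}]' |head -2
$P '[{"travel":[-0.3,-0.1,0],"rot":[0,0,-0.13],"fingers":-1},{"travel":[-0.6,-0.2,0],"rot":[0,0,-0.26],"fingers":-1},{"travel":[-1,-0.3,0],"rot":[0,0,-0.4],"fingers":-1},{"travel":[-1,-0.3,0],"rot":[0,0,-0.53],"fingers":-1},{"travel":[-1,-0.3,0],"rot":[0,0,-0.66],"fingers":-1},{"travel":[-1,-0.3,0],"rot":[0,0,-0.78],"fingers":-1}]' |head -3
python3 - <<'E'
from h import *
print(cmd([.441,-.336,.22],TR(.076)))
E
```

```text
clock: 16.8
tcp_pos: [0.4996, -0.0814, 0.2147]
clock: 17.4
tcp_pos: [0.4628, -0.1972, 0.214]
orientation: [-0.006, 0.365, 0.931, -0.001]
(array([-0.652, -0.972, -0.05 ]), array([-0.002, -0.011, -0.786]))
```

```bash
P="python3 -m pendant"
$P '[{"travel":[-0.2,-0.3,0],"rot":[0,0,-0.13],"fingers":-1},{"travel":[-0.4,-0.6,0],"rot":[0,0,-0.26],"fingers":-1},{"travel":[-0.65,-0.97,-0.05],"rot":[0,0,-0.4],"fingers":-1},{"travel":[-0.65,-0.97,-0.05],"rot":[0,0,-0.53],"fingers":-1},{"travel":[-0.65,-0.97,-0.05],"rot":[0,0,-0.66],"fingers":-1},{"travel":[-0.65,-0.97,-0.05],"rot":[0,0,-0.786],"fingers":-1},{"travel":[-0.65,-0.97,-0.05],"rot":[0,0,-0.786],"fingers":-1},{"travel":[-0.65,-0.97,-0.05],"rot":[0,0,-0.786],"fingers":-1}]' |head -3
cat > m.py <<'E'
from h import *
import sys
# scoop + bin check in bin frame; args: bin
B={"A":(np.array([.5765,-.3247]),.076),"B":(np.array([.587,-.161]),.122)}
O=np.array([-.081,.0015,.0726])  # scoop origin in tool
def scoopstate(b):
    T=tool(); c,y=B[b]; o=T[:3,:3]@O+T[:3,3]; e=np.array([np.cos(y),np.sin(y)]); n=np.array([-e[1],e[0]])
    X=-T[:3,0]; print("clock",round(env.get_state()["clock"],1),"origin in bin",np.round([(o[:2]-c)@e,(o[:2]-c)@n,o[2]],4),"dyaw",round(np.arctan2(X[1],X[0])-y,4),"nosedown",round(np.arcsin(-X[2]),3),"F",np.round(env.get_state()["wrist_force"],1))
def goto(b,sx,sy,z,pitch=0):
    c,y=B[b]; e=np.array([np.cos(y),np.sin(y)]); n=np.array([-e[1],e[0]]); M=TR(y,pitch)
    o=np.r_[c+e*sx+n*sy,z]; return cmd(o-M@O,M)
def pieces(b,n="top"):
    c,y=B[b]; e=np.array([np.cos(y),np.sin(y)]); nn=np.array([-e[1],e[0]]); out=[]
    im,d=env.read_camera(n); T=tool()
    for o in env.outline_of(n,"core0" if b=="A" else "knob0"):
        P=maskpts(n,o["mask"],d,T)
        if len(P) and o["mask"].sum()<2500: p=np.median(P,0); out.append((round(o["conf"],2),np.round(o["xy"]).tolist(),np.round([(p[:2]-c)@e,(p[:2]-c)@nn,p[2]],3).tolist()))
    return im,d,out
E
python3 - <<'E'
from m import *
scoopstate("A"); print(goto("A",-.055,0,.08),goto("A",-.055,0,.012))
im,d,o=pieces("A","side"); print(o); cv2.imwrite("pics/s6.png",im)
T=tool(); P=maskpts("side",np.ones((480,640),bool),d); Q=(P-T[:3,3])@T[:3,:3]; Q=Q[(abs(Q[:,1])<.04)&(Q[:,0]<-.03)&(Q[:,0]>-.13)&(Q[:,2]>.03)&(Q[:,2]<.1)]
print(np.percentile(Q,[1,99],0).round(4))
E
```

```text
clock: 18.2
tcp_pos: [0.4412, -0.335, 0.2208]
orientation: [-0.005, -0.035, 0.999, 0.001]
clock 18.2 origin in bin [-0.0553  0.0011  0.1475] dyaw -0.0069 nosedown 0.009 F [ 0.3 -0.3 -1. ]
(array([-0.003, -0.013,  0.569]), array([ 0.002, -0.009, -0.007])) (array([-0.008, -0.015,  1.135]), array([ 0.002, -0.009, -0.007]))
[(0.7, [403.0, 355.0], [0.048, 0.014, 0.024]), (0.64, [419.0, 351.0], [0.077, 0.014, 0.023]), (0.64, [379.0, 292.0], [0.067, 0.177, 0.021]), (0.44, [388.0, 358.0], [0.017, 0.011, 0.023])]
[[-0.1012 -0.0324  0.0318]
 [-0.0323  0.032   0.0737]]
```

```bash
P="python3 -m pendant"; sed -i 's/-.081,.0015,/-.081,.0,/' m.py
$P '[{"travel":[0,0,0.3],"rot":[0,0,-0.007],"fingers":-1},{"travel":[0,0,0.6],"rot":[0,0,-0.007],"fingers":-1},{"travel":[0,0,0.9],"rot":[0,0,-0.007],"fingers":-1},{"travel":[0,0,0.9],"rot":[0,0,-0.007],"fingers":-1}]' |head -2
$P '[{"travel":[0,0,0.15],"rot":[0,0.04,0],"fingers":-1},{"travel":[0,0,0.22],"rot":[0,0.04,0],"fingers":-1},{"travel":[0,0,0.22],"rot":[0,0.04,0],"fingers":-1}]' | sed -n 2,4p
python3 -c "
from m import *
scoopstate('A'); print(goto('A',-.055,0,.005,.04))"
```

```text
clock: 18.7
tcp_pos: [0.4379, -0.3329, 0.1093]
tcp_pos: [0.4407, -0.3356, 0.0877]
orientation: [-0.025, -0.04, 0.999, -0.0]
wrist_force: [-0.6, 0.4, -1.7]
clock 19.0 origin in bin [-0.059  -0.0002  0.0112] dyaw 0.0033 nosedown 0.05 F [-0.6  0.4 -1.7]
(array([-0.03 ,  0.004,  0.056]), array([ 0.001, -0.009,  0.003]))
```

```bash
P="python3 -m pendant"
$P '[{"travel":[0,0,0.03],"rot":[0,0,0],"fingers":-1},{"travel":[0,0,0.045],"rot":[0,0,0],"fingers":-1},{"travel":[0,0,0.05],"rot":[0,0,0],"fingers":-1},{"travel":[0,0,0.05],"rot":[0,0,0],"fingers":-1}]' | sed -n 2,4p
python3 -c "
from m import *
scoopstate('A')"
```

```text
tcp_pos: [0.4406, -0.3363, 0.0824]
orientation: [-0.024, -0.039, 0.999, -0.001]
wrist_force: [0.0, -0.3, -0.0]
clock 19.4 origin in bin [-0.059 -0.001  0.006] dyaw 0.003 nosedown 0.048 F [ 0.  -0.3 -0. ]
```

```bash
P="python3 -m pendant"
$P '[{"travel":[-0.08,0,-0.004],"rot":[0,0,0],"fingers":-1},{"travel":[-0.16,0,-0.008],"rot":[0,0,0],"fingers":-1},{"travel":[-0.24,0,-0.012],"rot":[0,0,0],"fingers":-1},{"travel":[-0.32,0,-0.016],"rot":[0,0,0],"fingers":-1},{"travel":[-0.4,0,-0.02],"rot":[0,0,0],"fingers":-1},{"travel":[-0.48,0,-0.024],"rot":[0,0,0],"fingers":-1},{"travel":[-0.56,0,-0.028],"rot":[0,0,0],"fingers":-1},{"travel":[-0.56,0,-0.028],"rot":[0,0,0],"fingers":-1}]' | sed -n 2,6p
python3 - <<'E'
from m import *
scoopstate('A'); im,d,o=pieces("A","side"); print(o)
im2,d2,o2=pieces("A","top"); print(o2)
a=cv2.resize(im[280:420,300:480],None,fx=3,fy=3,interpolation=cv2.INTER_CUBIC);b=cv2.resize(im2[160:280,400:500],None,fx=2.5,fy=3,interpolation=cv2.INTER_CUBIC)
o=np.zeros((420,790,3),np.uint8);o[:,:540]=a;o[:360,540:]=b;cv2.imwrite("pics/c7.png",o)
E
```

```text
tcp_pos: [0.5088, -0.3305, 0.0816]
orientation: [-0.024, -0.04, 0.999, -0.001]
wrist_force: [-0.8, -0.7, -1.1]
finger_gap: 0.0127
grip_force: 117.9
clock 20.2 origin in bin [ 0.0094 -0.0003  0.0051] dyaw 0.0043 nosedown 0.049 F [-0.8 -0.7 -1.1]
[(0.59, [399.0, 358.0], [0.038, 0.01, 0.024])]
[(0.45, [458.0, 202.0], [0.061, -0.017, 0.022])]
```

View pics/c7.png

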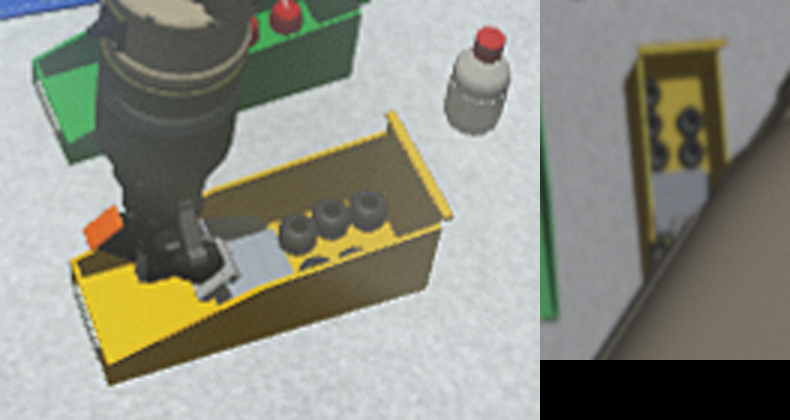

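The scoop sits in the yellow bin with its lip at about (275,255), and five cores stand just ahead of it in columns of three and two. I'll push on.

```bash
P="python3 -m pendant"
$P '[{"travel":[-0.08,0,-0.002],"rot":[0,0,0],"fingers":-1},{"travel":[-0.16,0,-0.004],"rot":[0,0,0],"fingers":-1},{"travel":[-0.24,0,-0.008],"rot":[0,0,0],"fingers":-1},{"travel":[-0.3,0,-0.012],"rot":[0,0,0],"fingers":-1},{"travel":[-0.35,0,-0.014],"rot":[0,0,0],"fingers":-1},{"travel":[-0.35,0,-0.014],"rot":[0,0,0],"fingers":-1}]' | sed -n 2,6p
python3 - <<'E'
from m import *
scoopstate('A'); im,d,o=pieces("A","side"); print(o)
im2,d2,o2=pieces("A","top"); print(o2)
a=cv2.resize(im[280:420,300:480],None,fx=3,fy=3,interpolation=cv2.INTER_CUBIC);b=cv2.resize(im2[160:280,400:500],None,fx=2.5,fy=3,interpolation=cv2.INTER_CUBIC)
o=np.zeros((420,790,3),np.uint8);o[:,:540]=a;o[:360,540:]=b;cv2.imwrite("pics/c8.png",o)
E
```

```text
tcp_pos: [0.5505, -0.3272, 0.0813]
orientation: [-0.024, -0.04, 0.999, -0.001]
wrist_force: [1.5, -1.1, -0.1]
finger_gap: 0.0124
grip_force: 118.2
clock 21.0 origin in bin [ 0.0513 -0.0002  0.0048] dyaw 0.004 nosedown 0.049 F [ 1.5 -1.1 -0.1]
[(0.71, [422.0, 350.0], [0.088, 0.008, 0.024]), (0.68, [410.0, 352.0], [0.064, 0.012, 0.025])]
[(0.64, [448.0, 198.0], [0.06, 0.015, 0.026]), (0.61, [458.0, 190.0], [0.088, -0.018, 0.023])]
```

View pics/c8.png

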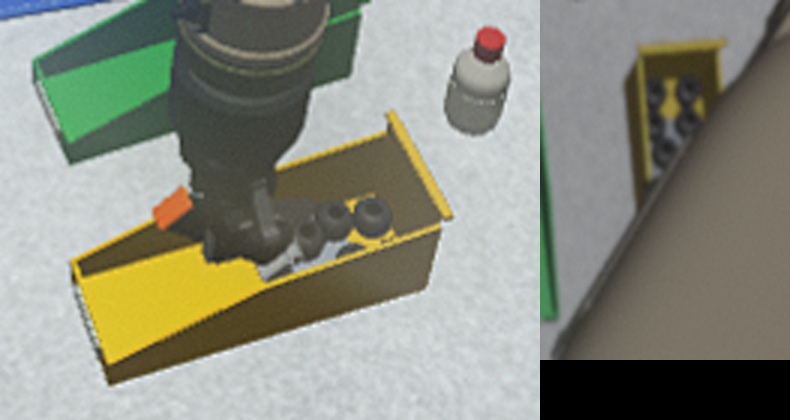

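The view shows three cores in the pan and two at the far wall just over the lip (370,215). I'll push a little more, gently.

```bash
P="python3 -m pendant"
for i in 1 2; do $P '[{"travel":[-0.02,0,-0.001],"rot":[0,0,0],"fingers":-1},{"travel":[-0.045,0,-0.002],"rot":[0,0,0],"fingers":-1},{"travel":[-0.045,0,-0.002],"rot":[0,0,0],"fingers":-1}]' | sed -n '2p;4p'; done
python3 - <<'E'
from m import *
scoopstate('A')
for n in ("side","top"): im,d,o=pieces("A",n); print(o); cv2.imwrite(f"pics/{n}9.png",im)
E
```

```text
tcp_pos: [0.5547, -0.3269, 0.0813]
wrist_force: [-0.1, -0.5, 0.4]
tcp_pos: [0.5604, -0.3265, 0.0813]
wrist_force: [-0.9, -0.7, -0.0]
clock 21.8 origin in bin [ 0.0611 -0.0002  0.0047] dyaw 0.0033 nosedown 0.049 F [-0.9 -0.7 -0. ]
[(0.57, [425.0, 350.0], [0.087, 0.008, 0.024]), (0.5, [410.0, 352.0], [0.064, 0.013, 0.026])]
[(0.55, [457.0, 199.0], [0.068, -0.011, 0.025]), (0.54, [448.0, 188.0], [0.087, 0.011, 0.023]), (0.4, [459.0, 189.0], [0.086, -0.019, 0.023])]
```

```bash
P="python3 -m pendant"
for i in 1 2; do $P '[{"travel":[-0.02,0,-0.001],"rot":[0,0,0],"fingers":-1},{"travel":[-0.045,0,-0.002],"rot":[0,0,0],"fingers":-1},{"travel":[-0.045,0,-0.002],"rot":[0,0,0],"fingers":-1}]' | sed -n '2p;4p'; done
python3 - <<'E'
from m import *
scoopstate('A')
for n in ("side","top"): im,d,o=pieces("A",n); print(o); cv2.imwrite(f"pics/{n}10.png",im)
im=cv2.imread("pics/side10.png");im2=cv2.imread("pics/top10.png")
a=cv2.resize(im[280:420,300:480],None,fx=3,fy=3,interpolation=cv2.INTER_CUBIC);b=cv2.resize(im2[160:280,400:500],None,fx=2.5,fy=3,interpolation=cv2.INTER_CUBIC)
o=np.zeros((420,790,3),np.uint8);o[:,:540]=a;o[:360,540:]=b;cv2.imwrite("pics/c10.png",o)
E
```

```text
tcp_pos: [0.5631, -0.3261, 0.0816]
wrist_force: [-9.7, 0.3, 7.9]
tcp_pos: [0.5643, -0.3258, 0.0824]
wrist_force: [-23.0, -0.5, 16.7]
clock 22.6 origin in bin [ 0.064  -0.      0.0048] dyaw 0.0016 nosedown 0.063 F [-23.   -0.5  16.7]
[(0.62, [416.0, 363.0], [0.063, -0.01, 0.028])]
[(0.41, [456.0, 188.0], [0.088, -0.017, 0.024])]
```

View pics/c10.png

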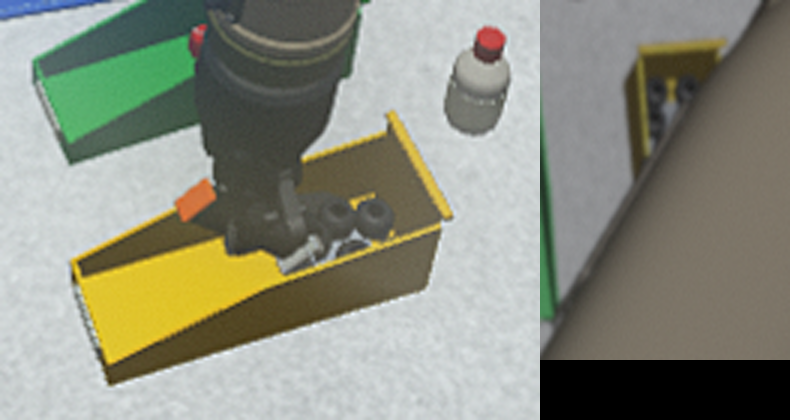

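The lip is under the front pair at (375,215), but the push has jammed at 23 N. I'll ease back, tip the nose up and lift.

```bash
P="python3 -m pendant"
$P '[{"travel":[0.04,0,0],"rot":[0,0,0],"fingers":-1},{"travel":[0.06,0,0.02],"rot":[0,-0.06,0],"fingers":-1},{"travel":[0.1,0,0.05],"rot":[0,-0.12,0],"fingers":-1},{"travel":[0.13,0,0.07],"rot":[0,-0.18,0],"fingers":-1},{"travel":[0.165,0,0.07],"rot":[0,-0.24,0],"fingers":-1},{"travel":[0.165,0,0.07],"rot":[0,-0.24,0],"fingers":-1}]' | sed -n '2p;4p'
python3 - <<'E'
from m import *
scoopstate('A')
for n in ("side","top"): im,d,o=pieces("A",n); print(o); cv2.imwrite(f"pics/{n}11.png",im)
E
```

```text
tcp_pos: [0.5475, -0.326, 0.072]
wrist_force: [-0.9, 0.1, -3.6]
clock 23.4 origin in bin [0.0647 0.0012 0.0167] dyaw 0.0006 nosedown -0.198 F [-0.9  0.1 -3.6]
[(0.62, [416.0, 360.0], [0.061, -0.013, 0.038]), (0.57, [412.0, 351.0], [0.063, 0.013, 0.037]), (0.49, [424.0, 348.0], [0.086, 0.006, 0.038]), (0.38, [405.0, 357.0], [0.045, 0.001, 0.035])]
[(0.49, [452.0, 210.0], [0.043, 0.009, 0.034]), (0.42, [460.0, 188.0], [0.086, -0.019, 0.039]), (0.39, [448.0, 187.0], [0.086, 0.01, 0.039])]
```

All five cores are riding, since the weight matches. I'll tilt further and lift.

```bash
P="python3 -m pendant"
$P '[{"travel":[0.02,0,-0.03],"rot":[0,-0.06,0],"fingers":-1},{"travel":[0.05,0,-0.06],"rot":[0,-0.12,0],"fingers":-1},{"travel":[0.08,0,-0.09],"rot":[0,-0.18,0],"fingers":-1},{"travel":[0.1,0,-0.12],"rot":[0,-0.24,0],"fingers":-1},{"travel":[0.1,0,-0.12],"rot":[0,-0.24,0],"fingers":-1}]' | sed -n '2p;4p'
python3 - <<'E'
from m import *
scoopstate('A')
for n in ("side","top"): im,d,o=pieces("A",n); print(o); cv2.imwrite(f"pics/{n}12.png",im)
im=cv2.imread("pics/side12.png");im2=cv2.imread("pics/top12.png")
a=cv2.resize(im[280:420,300:480],None,fx=3,fy=3,interpolation=cv2.INTER_CUBIC);b=cv2.resize(im2[160:280,400:500],None,fx=2.5,fy=3,interpolation=cv2.INTER_CUBIC)
o=np.zeros((420,790,3),np.uint8);o[:,:540]=a;o[:360,540:]=b;cv2.imwrite("pics/c12.png",o)
E
```

```text
tcp_pos: [0.5355, -0.3283, 0.0852]
wrist_force: [-0.7, 0.5, -2.9]
clock 24.1 origin in bin [ 0.0634 -0.0002  0.0553] dyaw 0.0018 nosedown -0.452 F [-0.7  0.5 -2.9]
[(0.68, [412.0, 356.0], [0.047, -0.017, 0.071]), (0.68, [428.0, 337.0], [0.086, 0.001, 0.08]), (0.65, [411.0, 338.0], [0.057, 0.012, 0.075]), (0.49, [435.0, 349.0], [0.085, -0.025, 0.079])]
[(0.57, [453.0, 182.0], [0.084, 0.006, 0.079])]
```

View pics/c12.png

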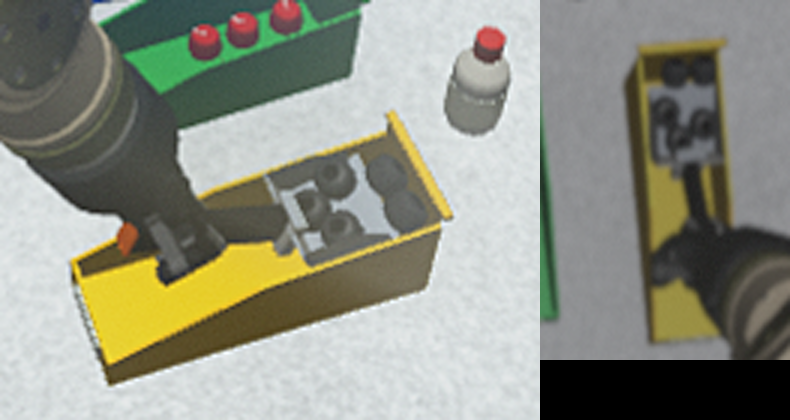

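The view shows all five cores on the scoop, three in the pan and two on the lip leaning at the end wall (395,190). I'll steepen the tilt so they slide back, then retreat inside the bin.

```bash
P="python3 -m pendant"
$P '[{"travel":[0.02,0,0.025],"rot":[0,-0.06,0],"fingers":-1},{"travel":[0.04,0,0.05],"rot":[0,-0.12,0],"fingers":-1},{"travel":[0.06,0,0.07],"rot":[0,-0.18,0],"fingers":-1},{"travel":[0.08,0,0.09],"rot":[0,-0.24,0],"fingers":-1},{"travel":[0.096,0,0.11],"rot":[0,-0.286,0],"fingers":-1},{"travel":[0.096,0,0.11],"rot":[0,-0.286,0],"fingers":-1}]' | sed -n '2p;4p'
python3 - <<'E'
from m import *
scoopstate('A'); print(np.round(env.get_state()["joint_pos"],2))
for n in ("side","top"): im,d,o=pieces("A",n); print(o); cv2.imwrite(f"pics/{n}13.png",im)
E
```

```text
tcp_pos: [0.5313, -0.3284, 0.0675]
wrist_force: [-0.4, 0.4, -3.1]
clock 24.9 origin in bin [0.0634 0.0001 0.0697] dyaw 0.0011 nosedown -0.752 F [-0.4  0.4 -3.1]
[-0.96  0.32 -0.72  0.09  0.63 -0.89]
[(0.59, [410.0, 335.0], [0.055, 0.012, 0.086]), (0.42, [412.0, 352.0], [0.045, -0.018, 0.08])]
[(0.58, [465.0, 202.0], [0.046, -0.016, 0.081]), (0.39, [443.0, 186.0], [0.09, 0.019, 0.027])]
```

```bash
cat >> m.py <<'E'
def hmap(b,n,d,T=None,step=.01,x0=-.1,x1=.105):
    "median height (mm) grid in bin frame: rows x, cols y (-35..35)"
    c,y=B[b]; e=np.array([np.cos(y),np.sin(y)]); nn=np.array([-e[1],e[0]])
    P=maskpts(n,np.ones((480,640),bool),d,T); u=(P[:,:2]-c)@e; v=(P[:,:2]-c)@nn
    for x in np.arange(x0,x1,step):
        r=[]
        for w in np.arange(-.035,.035,.01):
            k=(u>=x)&(u<x+step)&(v>=w)&(v<w+.01); r.append(f"{1000*np.median(P[k,2]):4.0f}" if k.sum()>1 else "   .")
        print(f"{x*1000:5.0f}"," ".join(r))
E
python3 - <<'E'
from m import *
for n in("side","top"):
    im,d=env.read_camera(n); print(n); hmap("A",n,d,x0=.0,step=.008)
    h=[(round(o["conf"],2),np.round(o["xy"]).tolist()) for o in env.outline_of(n,"core0")]; print(h)
E
```

```text
side
    0   61    .   72    9    5    5   46   61
    8    .    .   73    6    5    5   45   59
   16   74   72   74   77   37    6   53   47
   24   74   68   78    8    6    6   70   30
   32   76   75   68   71   73   56   71    .
   40   75   82   76   78   79   79   71    .
   48   81   86   85   77   88   88   77    .
   56   79   81   75   73   91   93   89    .
   64   81   76   77   76   84   91   85    .
   72   84   83   83   82   82   83   83    .
   80   67   84   83    5   83    .    .    .
   88    .    .   26    5    .    .   68   69
   96   76   68   59   51   59   62   61   61
  104   86   87   87   87   87   87   86   87
[(0.72, [412.0, 338.0])]
top
    0   37    .    9   68    7    4   63   14
    8   45   76   73   71   10    8   63   16
   16   44   72   77   42   65   68   74   19
   24   64   61   61   69   59   59   71   24
   32   63   71   74   76   72   50   70   16
   40   80   84   80   78   79   78   71   19
   48   83   85   79   72   90   90   81   22
   56   77   75   72   71   92   90   80   25
   64   80   77   78   80   83   82   82   19
   72   83   85   82   84   83   83   73   14
   80   69    .    .    .    3   27   66   19
   88   58   30    .    .   29   28   67   26
   96   53   55   53   52   54   64   75   22
  104   84   85   86   86   87   86   84    1
[(0.59, [458.0, 210.0]), (0.51, [468.0, 200.0])]
```

Two cores slipped back to the far wall, and three are settled in the pan. I'll carry these three first. Lifting now.

```bash
P="python3 -m pendant"
$P '[{"travel":[-0.1,0,-0.1],"rot":[0,0,0],"fingers":-1},{"travel":[-0.25,0,-0.27],"rot":[0,0.05,0],"fingers":-1},{"travel":[-0.45,0,-0.48],"rot":[0,0.12,0],"fingers":-1},{"travel":[-0.65,0,-0.7],"rot":[0,0.2,0],"fingers":-1},{"travel":[-0.75,0,-0.95],"rot":[0,0.28,0],"fingers":-1},{"travel":[-0.75,0,-0.95],"rot":[0,0.33,0],"fingers":-1},{"travel":[-0.75,0,-0.95],"rot":[0,0.33,0],"fingers":-1}]' | sed -n '2p;4p'
python3 - <<'E'
from m import *
scoopstate('A'); T=tool(); print(T.round(3).tolist(),np.round(env.get_state()["joint_pos"],2))
for n in ("side","top"): im,d,o=pieces("A",n); print(o)
print(cmd([.52,.0,.33],TR(-.7,-.4)))
E
```

```text
tcp_pos: [0.5213, -0.3305, 0.2162]
wrist_force: [-0.6, 0.2, -3.4]
clock 26.0 origin in bin [ 0.0477 -0.0012  0.1819] dyaw 0.0061 nosedown -0.41 F [-0.6  0.2 -3.4]
[[-0.914, -0.081, 0.397, 0.521], [-0.075, 0.997, 0.029, -0.33], [-0.398, -0.003, -0.917, 0.216], [0.0, 0.0, 0.0, 1.0]] [-0.84  0.19 -0.27  0.85  0.32 -0.88]
[(0.75, [412.0, 297.0], [0.044, 0.01, 0.203]), (0.55, [427.0, 352.0], [0.088, 0.003, 0.026]), (0.4, [412.0, 316.0], [0.029, -0.018, 0.199])]
[(0.66, [466.0, 188.0], [0.039, 0.016, 0.198]), (0.65, [470.0, 202.0], [0.02, 0.009, 0.19])]
(array([-0.597,  2.733, -0.809]), array([0.294, 0.004, 0.683]))
```

```bash
P="python3 -m pendant"
$P '[{"travel":[0,0.2,-0.1],"rot":[0,0,0],"fingers":-1},{"travel":[-0.1,0.5,-0.3],"rot":[0,0,0],"fingers":-1},{"travel":[-0.2,0.8,-0.46],"rot":[0,0,0],"fingers":-1},{"travel":[-0.2,1,-0.46],"rot":[0,0,0],"fingers":-1}]' | sed -n '2p'
$P '[{"travel":[0,0.3,-0.1],"rot":[0,0,0],"fingers":-1},{"travel":[-0.1,0.6,-0.2],"rot":[0,0,0],"fingers":-1},{"travel":[-0.2,0.9,-0.4],"rot":[0,0,0],"fingers":-1},{"travel":[-0.2,1,-0.4],"rot":[0,0,0],"fingers":-1}]' | sed -n '2p'
$P '[{"travel":[0.02,0.3,0],"rot":[0.05,0,0.11],"fingers":-1},{"travel":[0.04,0.6,0],"rot":[0.1,0,0.22],"fingers":-1},{"travel":[0.05,0.8,0],"rot":[0.14,0,0.33],"fingers":-1},{"travel":[0.06,0.9,0],"rot":[0.19,0,0.44],"fingers":-1},{"travel":[0.06,1,0],"rot":[0.24,0,0.55],"fingers":-1},{"travel":[0.06,1,0],"rot":[0.285,0,0.66],"fingers":-1},{"travel":[0.06,1,0],"rot":[0.285,0,0.66],"fingers":-1}]' | sed -n '2,4p'
python3 - <<'E'
from m import *
print(tool().round(3).tolist(),np.round(env.get_state()["joint_pos"],2))
print(cmd([.53,.36,.33],TR(-1.48,-.4)))
E
```

```text
tcp_pos: [0.5106, -0.2089, 0.2758]
tcp_pos: [0.504, -0.088, 0.3298]
tcp_pos: [0.4872, 0.0297, 0.322]
orientation: [0.189, 0.323, 0.925, -0.067]
wrist_force: [0.0, 0.2, -2.5]
[[-0.72, 0.623, 0.306, 0.487], [0.572, 0.783, -0.246, 0.03], [-0.392, -0.002, -0.92, 0.322], [0.0, 0.0, 0.0, 1.0]] [ 0.05 -0.09 -0.31  1.04 -0.26  0.68]
(array([ 1.291,  2.376, -0.628]), array([0.3  , 0.003, 0.711]))
```

```bash
P="python3 -m pendant"
$P '[{"travel":[0.1,0.2,-0.05],"rot":[0.05,0,0.11],"fingers":-1},{"travel":[0.25,0.5,-0.1],"rot":[0.1,0,0.22],"fingers":-1},{"travel":[0.4,0.8,-0.2],"rot":[0.15,0,0.355],"fingers":-1},{"travel":[0.5,1,-0.25],"rot":[0.2,0,0.47],"fingers":-1},{"travel":[0.5,1,-0.25],"rot":[0.25,0,0.59],"fingers":-1},{"travel":[0.5,1,-0.25],"rot":[0.3,0,0.71],"fingers":-1},{"travel":[0.5,1,-0.25],"rot":[0.3,0,0.71],"fingers":-1}]' | sed -n '2,4p'
python3 - <<'E'
from m import *
print(tool().round(3).tolist(),np.round(env.get_state()["joint_pos"],2))
print(cmd([.55,.376,.30],TR(-1.48,-.4)),cmd([.55,.376,.24],TR(-1.48,-.2)))
E
```

```text
tcp_pos: [0.5113, 0.1642, 0.3256]
orientation: [0.148, 0.661, 0.723, -0.135]
wrist_force: [0.9, -1.0, -3.7]
[[-0.083, 0.996, 0.036, 0.511], [0.916, 0.09, -0.391, 0.164], [-0.392, 0.0, -0.92, 0.326], [0.0, 0.0, 0.0, 1.0]] [ 0.36  0.33  0.2   1.55 -0.39  1.86]
(array([ 1.674,  0.481, -0.482]), array([ 0.   ,  0.003, -0.   ])) (array([ 1.87 ,  0.481, -0.022]), array([ 0.   ,  0.194, -0.   ]))
```

```bash
P="python3 -m pendant"
$P '[{"travel":[0.2,0.06,-0.05],"rot":[0,0,0],"fingers":-1},{"travel":[0.5,0.14,-0.14],"rot":[0,0,0],"fingers":-1},{"travel":[0.8,0.22,-0.22],"rot":[0,0,0],"fingers":-1},{"travel":[0.9,0.25,-0.25],"rot":[0,0,0],"fingers":-1}]' | sed -n '2p'
$P '[{"travel":[0.25,0.06,-0.05],"rot":[0,0,0],"fingers":-1},{"travel":[0.5,0.14,-0.14],"rot":[0,0,0],"fingers":-1},{"travel":[0.77,0.23,-0.23],"rot":[0,0,0],"fingers":-1},{"travel":[0.77,0.23,-0.23],"rot":[0,0,0],"fingers":-1}]' | sed -n '2p'
$P '[{"travel":[0.04,0,0.1],"rot":[0,0.06,0],"fingers":-1},{"travel":[0.1,0,0.24],"rot":[0,0.12,0],"fingers":-1},{"travel":[0.16,0,0.38],"rot":[0,0.2,0],"fingers":-1},{"travel":[0.2,0,0.46],"rot":[0,0.28,0],"fingers":-1},{"travel":[0.2,0,0.48],"rot":[0,0.36,0],"fingers":-1},{"travel":[0.2,0,0.48],"rot":[0,0.36,0],"fingers":-1}]' | sed -n '2,4p'
python3 - <<'E'
from m import *
T=tool();print(T.round(3).tolist(),np.round(env.get_state()["joint_pos"],2)); print(cmd([.55,.376,.24],TR(-1.48,0)), cmd([.55,.376,.237],TR(-1.48,1.0)))
print("lip",T[:3,:3]@[-.108,0,.07]+T[:3,3])
E
```

```text
tcp_pos: [0.5306, 0.2799, 0.3115]
tcp_pos: [0.5501, 0.379, 0.2977]
tcp_pos: [0.5496, 0.3715, 0.2406]
orientation: [0.012, 0.675, 0.738, -0.007]
wrist_force: [0.3, -0.6, -3.0]
[[-0.09, 0.996, 0.009, 0.55], [0.996, 0.09, -0.026, 0.371], [-0.027, 0.006, -1.0, 0.241], [0.0, 0.0, 0.0, 1.0]] [ 0.49  0.5   0.3   1.38 -0.03  1.97]
(array([0.037, 0.007, 0.004]), array([ 0.006,  0.026, -0.001])) (array([0.038, 0.007, 0.029]), array([0.006, 0.981, 0.002]))
lip [0.55982558 0.26211126 0.17354875]
```

```bash
P="python3 -m pendant"
$P '[{"travel":[0.03,0,0],"rot":[0,0.14,0],"fingers":-1},{"travel":[0.03,0,0],"rot":[0,0.28,0],"fingers":-1},{"travel":[0.03,0,0],"rot":[0,0.42,0],"fingers":-1},{"travel":[0.03,0,0.02],"rot":[0,0.56,0],"fingers":-1},{"travel":[0.03,0,0.02],"rot":[0,0.7,0],"fingers":-1},{"travel":[0.03,0,0.02],"rot":[0,0.84,0],"fingers":-1},{"travel":[0.03,0,0.02],"rot":[0,0.98,0],"fingers":-1},{"travel":[0.03,0,0.02],"rot":[0,1,0],"fingers":-1},{"travel":[0.03,0,0.02],"rot":[0,1,0],"fingers":-1},{"travel":[0.03,0,0.02],"rot":[0,1,0],"fingers":-1}]'
cat > dr.py <<'E'
from m import *
F=np.array([.474,.2727]); ex=np.array([.9958,.0919]); ey=np.array([-.0919,.9958])
def drawer(names=("core0","knob0"),cams=("side","top")):
    for n in cams:
        im,d=env.read_camera(n)
        for t in names:
            for o in env.outline_of(n,t):
                P=maskpts(n,o["mask"],d)
                if len(P) and o["mask"].sum()<2500: p=np.median(P,0); print(n,t,round(o["conf"],2),np.round(o["xy"]).tolist(),"w",p.round(3),"drawer",np.round([(p[:2]-F)@ex-.045,(p[:2]-F)@ey],3))
    return im,d
E
python3 - <<'E'
from dr import *
print(np.round(env.get_state()["joint_pos"],2)); drawer(("core0",))
E
```

```text
clock: 30.8
tcp_pos: [0.5516, 0.3792, 0.2445]
orientation: [-0.357, 0.585, 0.646, 0.336]
wrist_force: [-1.3, 0.3, 19.2]
finger_gap: 0.0128
grip_force: 117.4
[ 0.1   0.41 -0.18  0.95  1.03  1.6 ]
top core0 0.48 [446.0, 189.0] w [ 0.664 -0.309  0.026] drawer [ 0.091 -0.596]
```

```bash
P="python3 -m pendant"
$P '[{"travel":[0.15,0,-0.1],"rot":[0,0,0],"fingers":-1},{"travel":[0.36,0,-0.21],"rot":[0,0,0],"fingers":-1},{"travel":[0.5,0,-0.3],"rot":[0,0,0],"fingers":-1},{"travel":[0.5,0,-0.3],"rot":[0,0,0],"fingers":-1}]'
python3 - <<'E'
from dr import *
im,d=drawer(("core0",)); im,d=drawer(("core0",),("side",))
im,_=env.read_camera("side"); im2,d2=env.read_camera("top")
a=cv2.resize(im[60:220,200:360],None,fx=3,fy=3,interpolation=cv2.INTER_CUBIC);b=cv2.resize(im2[160:300,100:260],None,fx=2,fy=3,interpolation=cv2.INTER_CUBIC)
o=np.zeros((480,800,3),np.uint8);o[:,:480]=a;o[:420,480:]=b;cv2.imwrite("pics/c14.png",o)
T=tool(); P=maskpts("side",np.ones((480,640),bool),d); Q=(P-T[:3,3])@T[:3,:3]; Q=Q[(abs(Q[:,1])<.036)&(Q[:,2]>.0)&(np.hypot(Q[:,0],Q[:,2])<.15)&(Q[:,0]<0)]
for a in np.arange(-.15,0,.01):
    K=Q[(Q[:,0]>a)&(Q[:,0]<a+.01)]
    if len(K)>3: print(a.round(3),np.percentile(K[:,1],[2,98]).round(3),np.percentile(K[:,2],[2,50,98]).round(4))
E
```

```text
clock: 31.4
tcp_pos: [0.5498, 0.3792, 0.3114]
orientation: [-0.356, 0.586, 0.647, 0.333]
wrist_force: [0.8, 0.1, -2.0]
finger_gap: 0.0122
grip_force: 117.5
side core0 0.63 [425.0, 352.0] w [ 0.665 -0.315  0.026] drawer [ 0.091 -0.602]
top core0 0.58 [446.0, 189.0] w [ 0.663 -0.308  0.027] drawer [ 0.09  -0.596]
side core0 0.65 [428.0, 352.0] w [ 0.665 -0.314  0.026] drawer [ 0.092 -0.602]
-0.12 [-0.03   0.031] [0.0298 0.0371 0.0419]
-0.11 [-0.031  0.032] [0.0263 0.0379 0.0433]
-0.1 [-0.031  0.032] [0.0213 0.0404 0.0467]
-0.09 [-0.032  0.031] [0.0199 0.0427 0.0493]
-0.08 [-0.032  0.03 ] [0.0184 0.047  0.0532]
-0.07 [-0.031  0.03 ] [0.0146 0.0377 0.0536]
-0.06 [-0.031  0.028] [0.0115 0.0207 0.0312]
-0.05 [-0.014  0.008] [0.0053 0.0152 0.0398]
-0.04 [-0.008  0.005] [0.002  0.0075 0.0269]
-0.03 [-0.008  0.006] [0.0001 0.0042 0.0146]
-0.02 [-0.012 -0.003] [0.0018 0.0057 0.0203]
```

View pics/c14.png

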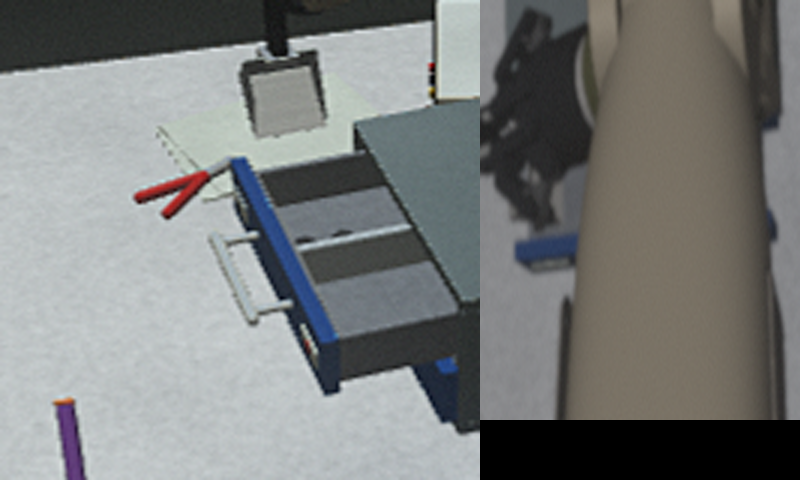

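The view shows the cores lying in the left compartment by the divider, around (305,240) and (340,235), and the scoop is empty. It slipped about 0.28 rad nose-up in the grip, which I'll compensate with tool pitch. Back to the yellow bin.

```bash
P="python3 -m pendant"
sed -i 's/^O=.*/PO=.28; O=np.array([-.0975,0,.048])/; s/M=TR(y,pitch)/M=TR(y,pitch+PO)/' m.py
$P '[{"travel":[0,0,0],"rot":[0,-0.14,0],"fingers":-1},{"travel":[0,0,0],"rot":[0,-0.28,0],"fingers":-1},{"travel":[0,0,0],"rot":[0,-0.42,0],"fingers":-1},{"travel":[0,0,0],"rot":[0,-0.56,0],"fingers":-1},{"travel":[0,0,0],"rot":[0,-0.7,0],"fingers":-1},{"travel":[0,0,0],"rot":[0,-0.72,0],"fingers":-1}]' | sed -n '2,3p'
$P '[{"travel":[-0.5,0,-0.12],"rot":[0,0,0],"fingers":-1},{"travel":[-0.97,-0.2,-0.26],"rot":[0,0,0],"fingers":-1},{"travel":[-0.97,-0.2,-0.26],"rot":[0,0,0],"fingers":-1},{"travel":[-0.97,-0.2,-0.26],"rot":[0,0,0],"fingers":-1}]' | sed -n '2,3p'
$P '[{"travel":[-0.5,0,-0.12],"rot":[0,0,0],"fingers":-1},{"travel":[-0.97,-0.2,-0.26],"rot":[0,0,0],"fingers":-1},{"travel":[-0.97,-0.2,-0.26],"rot":[0,0,0],"fingers":-1},{"travel":[-0.97,-0.2,-0.26],"rot":[0,0,0],"fingers":-1}]' | sed -n '2,3p'
python3 - <<'E'
from m import *
print(tool().round(3).tolist()); print(cmd([.45,-.1,.28],TR(-.7,.28)), goto("A",-.05,0,.15))
E
```

```text
tcp_pos: [0.5482, 0.382, 0.3087]
orientation: [-0.095, 0.667, 0.733, 0.091]
tcp_pos: [0.5349, 0.254, 0.3062]
orientation: [-0.097, 0.67, 0.73, 0.091]
tcp_pos: [0.5223, 0.1325, 0.3058]
orientation: [-0.097, 0.67, 0.73, 0.092]
[[-0.083, 0.996, -0.019, 0.522], [0.961, 0.085, 0.263, 0.133], [0.264, 0.004, -0.964, 0.306], [0.0, 0.0, 0.0, 1.0]]
(array([-1.869, -0.766, -0.292]), array([ 0.206,  0.013, -0.721])) (array([-3.87 , -0.965, -0.349]), array([ 0.406,  0.013, -1.435]))
```

```bash
P="python3 -m pendant"
$P '[{"travel":[-0.4,-0.15,-0.06],"rot":[0,0,0],"fingers":-1},{"travel":[-0.8,-0.3,-0.12],"rot":[0.03,0,-0.1],"fingers":-1},{"travel":[-1,-0.4,-0.15],"rot":[0.06,0,-0.22],"fingers":-1},{"travel":[-1,-0.4,-0.15],"rot":[0.1,0,-0.35],"fingers":-1},{"travel":[-1,-0.4,-0.15],"rot":[0.14,0,-0.48],"fingers":-1},{"travel":[-1,-0.4,-0.15],"rot":[0.17,0,-0.6],"fingers":-1},{"travel":[-1,-0.4,-0.15],"rot":[0.206,0.01,-0.72],"fingers":-1}]' | sed -n '2,3p'
python3 - <<'E'
from m import *
print(goto("A",-.05,0,.13))
E
```

```text
tcp_pos: [0.4862, 0.0115, 0.2915]
orientation: [-0.13, 0.336, 0.932, 0.047]
(array([-1.725, -2.433,  0.276]), array([ 0.202,  0.003, -0.705]))
```

```bash
P="python3 -m pendant"
$P '[{"travel":[-0.25,-0.35,0],"rot":[0,0,0],"fingers":-1},{"travel":[-0.5,-0.7,0],"rot":[0,0,0],"fingers":-1},{"travel":[-0.7,-1,0],"rot":[0,0,0],"fingers":-1},{"travel":[-0.7,-1,0],"rot":[0,0,0],"fingers":-1}]' | sed -n '2p'
$P '[{"travel":[-0.25,-0.35,0],"rot":[0.04,0,-0.13],"fingers":-1},{"travel":[-0.5,-0.7,0],"rot":[0.08,0,-0.26],"fingers":-1},{"travel":[-0.7,-1,0],"rot":[0.12,0,-0.4],"fingers":-1},{"travel":[-0.7,-1,0],"rot":[0.15,0,-0.53],"fingers":-1},{"travel":[-0.7,-1,0],"rot":[0.18,0,-0.65],"fingers":-1},{"travel":[-0.7,-1,0],"rot":[0.2,0,-0.705],"fingers":-1},{"travel":[-0.7,-1,0],"rot":[0.2,0,-0.705],"fingers":-1}]' | sed -n '2,3p'
python3 - <<'E'
from m import *
scoopstate("A"); print(goto("A",-.05,0,.10),np.round(env.get_state()["joint_pos"],2))
T=tool(); im,d=env.read_camera("side"); P=maskpts("side",np.ones((480,640),bool),d); c,y=B["A"];M=TR(y)
Q=(P-T[:3,3])@M*[-1,1,-1]; Q=Q[(abs(Q[:,1])<.04)&(Q[:,0]>.02)&(Q[:,0]<.14)&(Q[:,2]>-.1)]
for a in np.arange(.03,.14,.01):
    K=Q[(Q[:,0]>a)&(Q[:,0]<a+.01)]
    if len(K)>3: print(a.round(3),np.percentile(K[:,1],[2,98]).round(3),np.percentile(K[:,2],[2,50,98]).round(4))
f=Q[(abs(Q[:,1])<.025)&(Q[:,2]<-.06)];print(np.linalg.lstsq(np.c_[f[:,:2],np.ones(len(f))],f[:,2],rcond=None)[0].round(4))
E
```

```text
tcp_pos: [0.4708, -0.1371, 0.2672]
tcp_pos: [0.4564, -0.2757, 0.2463]
orientation: [-0.137, -0.036, 0.99, -0.005]
clock 35.0 origin in bin [-0.0353  0.0576  0.1736] dyaw -0.0041 nosedown 0.276 F [-0.3  0.2 -2.4]
(array([-0.052, -0.483,  0.62 ]), array([ 0.   ,  0.004, -0.004])) [-0.6   0.42  0.16  1.53 -0.17 -0.66]
0.03 [-0.037 -0.005] [-0.0328  0.2977  0.4457]
0.04 [-0.039 -0.004] [-0.0401  0.3154  0.4473]
0.05 [-0.039 -0.002] [-0.0574  0.2772  0.4464]
0.06 [-0.04   0.024] [-0.0645  0.2636  0.3539]
0.07 [-0.04   0.029] [-0.0658  0.2051  0.3527]
0.08 [-0.035  0.031] [-0.0664 -0.0582  0.2249]
0.09 [-0.035  0.031] [-0.0662 -0.0634  0.2309]
0.1 [-0.039  0.029] [-0.0669 -0.064   0.2973]
0.11 [-0.04  -0.023] [0.2506 0.2985 0.4429]
0.12 [-0.039 -0.014] [0.2668 0.3344 0.442 ]
0.13 [-0.04  -0.002] [0.2873 0.4279 0.4381]
[ 0.0119 -0.0102 -0.0653]
```

```bash
sed -i 's/^PO=.*/PO=.28; O=np.array([-.0952,0,.0434])/' m.py
P="python3 -m pendant"
$P '[{"travel":[-0.1,-0.25,0],"rot":[0,0,0],"fingers":-1},{"travel":[-0.2,-0.48,0],"rot":[0,0,0],"fingers":-1},{"travel":[-0.2,-0.48,0],"rot":[0,0,0],"fingers":-1},{"travel":[-0.2,-0.48,0],"rot":[0,0,0],"fingers":-1}]' | sed -n '2p'
python3 - <<'E'
from m import *
scoopstate("A"); print(goto("A",-.01,0,.03,.03),goto("A",-.01,0,.008,.03))
E
```

```text
tcp_pos: [0.4828, -0.3329, 0.2395]
clock 35.5 origin in bin [-0.0144 -0.0017  0.1717] dyaw -0.007 nosedown 0.277 F [ 0.2  0.1 -1.5]
(array([-0.37,  0.01,  1.1 ]), array([ 0.002,  0.031, -0.006])) (array([-0.421,  0.01 ,  1.276]), array([ 0.002,  0.031, -0.006]))
```

```bash
P="python3 -m pendant"
$P '[{"travel":[-0.1,0.01,0.3],"rot":[0,0,0],"fingers":-1},{"travel":[-0.2,0.01,0.6],"rot":[0,0.03,0],"fingers":-1},{"travel":[-0.3,0.01,0.85],"rot":[0,0.03,0],"fingers":-1},{"travel":[-0.34,0.01,1],"rot":[0,0.03,0],"fingers":-1},{"travel":[-0.34,0.01,1],"rot":[0,0.03,0],"fingers":-1}]' | sed -n '2p'
$P '[{"travel":[-0.04,0,0.12],"rot":[0,0,0],"fingers":-1},{"travel":[-0.08,0,0.24],"rot":[0,0,0],"fingers":-1},{"travel":[-0.09,0,0.26],"rot":[0,0,0],"fingers":-1},{"travel":[-0.09,0,0.26],"rot":[0,0,0],"fingers":-1}]' | sed -n '2,4p'
python3 - <<'E'
from m import *
scoopstate("A"); print(goto("A",-.01,0,.005,.03),goto("A",.074,0,.005,.03))
E
```

```text
tcp_pos: [0.4873, -0.3293, 0.1111]
tcp_pos: [0.4899, -0.3314, 0.0819]
orientation: [-0.153, -0.035, 0.988, -0.007]
wrist_force: [-0.0, 0.6, -0.7]
clock 36.4 origin in bin [-0.0093 -0.0007  0.0117] dyaw -0.0059 nosedown 0.308 F [-0.   0.6 -0.7]
(array([-0.012,  0.001,  0.054]), array([-0.001,  0.002, -0.005])) (array([-0.679,  0.005, -0.159]), array([-0.001,  0.002, -0.005]))
```

```bash
P="python3 -m pendant"
for i in 1 2 3; do $P '[{"travel":[-0.003,0,0.01],"rot":[0,0,0],"fingers":-1},{"travel":[-0.005,0,0.016],"rot":[0,0,0],"fingers":-1},{"travel":[-0.005,0,0.016],"rot":[0,0,0],"fingers":-1}]' | sed -n '2p;4p'; done
```

```text
tcp_pos: [0.49, -0.3319, 0.0796]
wrist_force: [-0.8, -0.8, -1.5]
tcp_pos: [0.4896, -0.3317, 0.0767]
wrist_force: [-0.4, 0.3, -1.0]
tcp_pos: [0.4897, -0.3318, 0.0752]
wrist_force: [-0.9, 0.9, 2.0]
```

```bash
P="python3 -m pendant"
$P '[{"travel":[-0.08,0,-0.03],"rot":[0,0,0],"fingers":-1},{"travel":[-0.16,0,-0.054],"rot":[0,0,0],"fingers":-1},{"travel":[-0.24,0,-0.079],"rot":[0,0,0],"fingers":-1},{"travel":[-0.32,0,-0.104],"rot":[0,0,0],"fingers":-1},{"travel":[-0.4,0,-0.129],"rot":[0,0,0],"fingers":-1},{"travel":[-0.48,0,-0.154],"rot":[0,0,0],"fingers":-1},{"travel":[-0.55,0,-0.176],"rot":[0,0,0],"fingers":-1},{"travel":[-0.55,0,-0.176],"rot":[0,0,0],"fingers":-1}]' | sed -n '2p;4p'
python3 - <<'E'
from m import *
scoopstate("A")
for n in("side","top"):
    im,d,o=pieces("A",n); print(n,o); hmap("A",n,d,x0=.03,step=.008)
E
```

```text
tcp_pos: [0.5603, -0.3267, 0.075]
wrist_force: [1.3, -0.4, 2.6]
clock 38.0 origin in bin [ 0.0613 -0.0013  0.0049] dyaw -0.0051 nosedown 0.307 F [ 1.3 -0.4  2.6]
side [(0.72, [427.0, 351.0], [0.089, 0.004, 0.027])]
   30  480  370  416  538  544  548  551  553
   38  382  392  423  537  543  546  467  550
   46  367  414  531  538  542  544  544  544
   54  402  427  534  536  539  541  540  389
   62  305  534  535  535  536  536   24  533
   70  283  522  534  534  534    9  528  535
   78  524  523  521   32   24  531   68  537
   86  525  524  523   33  517  534   55   66
   94  524  524  524   69  523  533   48   37
  102   88   87   80   84   88   85   70   85
top [(0.52, [175.0, 212.0], [0.055, 0.631, 0.102]), (0.47, [172.0, 228.0], [0.023, 0.631, 0.103])]
   30  537  537  534  540  545  549  551  553
   38  538  537  532  540  544  546  548  549
   46  536  530  533  538  541  543  544  544
   54  533  532  533  536  539  540  540  538
   62  532  533  534  535  536  535  535  534
   70  522  531  534  534  534  530  536  535
   78  523  522  532  534  532  530  537  536
   86  524  523  522  523  532  536  536  495
   94  523  524  523  522  534  535  535  489
  102  522  523  524  524  531  533  507    1
```

```bash
P="python3 -m pendant"
for i in 1 2; do $P '[{"travel":[-0.025,0,-0.008],"rot":[0,0,0],"fingers":-1},{"travel":[-0.05,0,-0.016],"rot":[0,0,0],"fingers":-1},{"travel":[-0.05,0,-0.016],"rot":[0,0,0],"fingers":-1}]' | sed -n '2p;4p'; done
python3 - <<'E'
from m import *
scoopstate("A"); im,d,o=pieces("A","side"); print(o); print(env.get_state()["finger_gap"])
E
```

```text
tcp_pos: [0.5649, -0.3265, 0.0752]
wrist_force: [-2.1, 0.9, 4.7]
tcp_pos: [0.5719, -0.326, 0.0751]
wrist_force: [-1.7, -0.3, 4.3]
clock 38.9 origin in bin [ 0.0729 -0.0015  0.0049] dyaw -0.0058 nosedown 0.308 F [-1.7 -0.3  4.3]
[]
0.012124302943054773
```

```bash
P="python3 -m pendant"
$P '[{"travel":[0.04,0,0.035],"rot":[0,-0.07,0],"fingers":-1},{"travel":[0.07,0,0.055],"rot":[0,-0.14,0],"fingers":-1},{"travel":[0.1,0,0.075],"rot":[0,-0.21,0],"fingers":-1},{"travel":[0.13,0,0.095],"rot":[0,-0.29,0],"fingers":-1},{"travel":[0.155,0,0.115],"rot":[0,-0.37,0],"fingers":-1},{"travel":[0.175,0,0.13],"rot":[0,-0.44,0],"fingers":-1},{"travel":[0.175,0,0.13],"rot":[0,-0.44,0],"fingers":-1}]' | sed -n '2p;4p'
python3 - <<'E'
from m import *
scoopstate("A")
for n in("side","top"):
    im,d,o=pieces("A",n); print(n,o); hmap("A",n,d,x0=.03,step=.008)
E
```

```text
tcp_pos: [0.544, -0.3267, 0.065]
wrist_force: [-1.2, 0.0, -2.7]
clock 39.6 origin in bin [ 0.068  -0.0002  0.0363] dyaw -0.0071 nosedown -0.15 F [-1.2  0.  -2.7]
side [(0.7, [414.0, 346.0], [0.058, 0.005, 0.056]), (0.47, [415.0, 360.0], [0.052, -0.017, 0.053])]
   30   63   45   57   57   57   45   48   61
   38   59   48   31    7    .    .   51   63
   46   60   53   52   47   42   31   51   65
   54   61   55   55   54   60   57   53   64
   62   68   51   47   52   60   57   57   67
   70   67   42   41   40   41   42   53   55
   78   69   45   45   44   44   44   52   59
   86   69   48   48   47   47   47   54   61
   94   75   63   53   60   62   64   52   60
  102   84   72   72   61   62   69   61   83
top [(0.65, [462.0, 203.0], [0.049, -0.016, 0.051]), (0.64, [174.0, 213.0], [0.054, 0.63, 0.101]), (0.42, [172.0, 230.0], [0.022, 0.632, 0.102]), (0.39, [452.0, 205.0], [0.046, 0.012, 0.052])]
   30   45   49   59   58   41   39   55   17
   38   51   52   50   50   56   49   58   15
   46   56   56   50   55   54   53   57   19
   54   51   51   46   39   51   46   58   28
   62   50   39   37   36   38   38   56   23
   70   46   42   40   42   42   41   57   20
   78   48   45   45   44   46   45   55   23
   86   50   47   48   47   47   49   48   21
   94   55   50   55   57   55   58   76   25
  102   85   87   86   86   85   85   86    3
```

Both cores are in the pan. I'll lift and carry them to the drawer.

```bash
P="python3 -m pendant"
$P '[{"travel":[0.05,0,-0.15],"rot":[0,0,0],"fingers":-1},{"travel":[0.0,0,-0.4],"rot":[0,0,0],"fingers":-1},{"travel":[-0.05,0,-0.7],"rot":[0,0,0],"fingers":-1},{"travel":[-0.1,0,-1],"rot":[0,0,0],"fingers":-1},{"travel":[-0.1,0,-1],"rot":[0,0,0],"fingers":-1}]' | sed -n '2p'
$P '[{"travel":[0,0.2,-0.2],"rot":[0,0,0],"fingers":-1},{"travel":[0.05,0.5,-0.5],"rot":[0,0,0],"fingers":-1},{"travel":[0.1,0.8,-0.8],"rot":[0,0,0],"fingers":-1},{"travel":[0.1,1,-1],"rot":[0,0,0],"fingers":-1},{"travel":[0.1,1,-1],"rot":[0,0,0],"fingers":-1}]' | sed -n '2p'
$P '[{"travel":[0,0.4,0],"rot":[0,0,0],"fingers":-1},{"travel":[0.05,0.8,0],"rot":[0,0,0],"fingers":-1},{"travel":[0.1,1,0],"rot":[0,0,0],"fingers":-1},{"travel":[0.1,1,0],"rot":[0,0,0],"fingers":-1}]' | sed -n '2p'
python3 - <<'E'
from m import *
print(tool().round(3).tolist(),np.round(env.get_state()["joint_pos"],2),env.get_state()["wrist_force"])
print(cmd([.5,.03,.31],TR(-.7,-.15)))
E
```

```text
tcp_pos: [0.5445, -0.3303, 0.1936]
tcp_pos: [0.5032, -0.208, 0.3077]
tcp_pos: [0.4807, -0.0885, 0.3]
[[-0.986, -0.075, 0.149, 0.481], [-0.074, 0.997, 0.011, -0.089], [-0.149, -0.001, -0.989, 0.3], [0.0, 0.0, 0.0, 1.0]] [-0.38  0.02 -0.2   1.22  0.07 -0.46] [ 0.32366325  0.16926564 -1.25681501]
(array([-0.244,  0.973, -0.048]), array([ 0.11 , -0.   ,  0.732]))
```

```bash
P="python3 -m pendant"
$P '[{"travel":[-0.05,0.2,0],"rot":[0.015,0,0.1],"fingers":-1},{"travel":[-0.1,0.4,0],"rot":[0.03,0,0.22],"fingers":-1},{"travel":[-0.15,0.6,0],"rot":[0.05,0,0.35],"fingers":-1},{"travel":[-0.2,0.8,-0.03],"rot":[0.07,0,0.48],"fingers":-1},{"travel":[-0.24,0.97,-0.05],"rot":[0.09,0,0.6],"fingers":-1},{"travel":[-0.24,0.97,-0.05],"rot":[0.11,0,0.73],"fingers":-1},{"travel":[-0.24,0.97,-0.05],"rot":[0.11,0,0.73],"fingers":-1}]' | sed -n '2,4p'
python3 - <<'E'
from m import *
print(cmd([.51,.17,.32],TR(-1.48,-.15)))
n="side"; im,d=env.read_camera(n)
for o in env.outline_of(n,"core0"): print(o["conf"],o["xy"],np.median(maskpts(n,o["mask"],d),0).round(3))
E
```

```text
tcp_pos: [0.5021, 0.0272, 0.3101]
orientation: [0.071, 0.342, 0.936, -0.026]
wrist_force: [0.4, 0.1, -1.4]
(array([ 0.696,  0.952, -0.191]), array([0.111, 0.002, 0.735]))
```

```bash
python3 - <<'E'
from m import *
f=[]
for i in range(3):
    im,d=env.read_camera("top"); f.append(env.get_state()["wrist_force"][2])
print(np.round(f,2))
for o in env.outline_of("top","core0"): print(o["conf"],o["xy"],np.median(maskpts("top",o["mask"],d),0).round(3))
print("bin"); hmap("A","top",d,x0=.0,step=.012)
T=tool(); im,d=env.read_camera("side"); P=maskpts("side",np.ones((480,640),bool),d); o=T[:3,:3]@O+T[:3,3]
th=-.7;e=np.array([np.cos(th),np.sin(th)]);n=np.array([-e[1],e[0]]);u=(P[:,:2]-o[:2])@e;v=(P[:,:2]-o[:2])@n
for x in np.arange(-.03,.035,.01):
    r=[]
    for w in np.arange(-.04,.04,.01):
        k=(u>=x)&(u<x+.01)&(v>=w)&(v<w+.01)&(P[:,2]>.15); r.append(f"{1000*np.median(P[k,2]-o[2]):4.0f}" if k.sum()>1 else "   .")
    print(f"{x*1000:5.0f}"," ".join(r))
E
```

```text
[-2.22 -2.78 -2.25]
0.64 [331.2, 208.9] [ 0.552 -0.037  0.295]
0.56 [171.4, 228.5] [0.552 0.307 0.103]
bin
    0   34    4    5    4    5    5   62   18
   12    7    4    5    4    4    5   61   22
   24    8    5    6    5    4    6   65   18
   36    8    3    6    6    6    5   65   19
   48    7    4    6    5    5    4   68   25
   60   37    6    4    5    5    7   66   21
   72   36    4    5    5    5    7   67   25
   84   35    5    5    5    5    6   69   18
   96   53   55   50   60   54   59   83   24
  -30    9    8   16   14   15   17   19   17
  -20   10   11   16   16   11   17   16   17
  -10   11   14   12    5    3    4    4   11
    0   13   14    6    5    5    5    6   13
   10   14   12   11   10   10   10   10   12
   20    .   12   12   13   14   14   13    .
   30    .    .    .    .    .    .    .    .
```

```bash
P="python3 -m pendant"
$P '[{"travel":[0.15,0.2,0],"rot":[0.015,0,0.1],"fingers":-1},{"travel":[0.3,0.4,0],"rot":[0.03,0,0.22],"fingers":-1},{"travel":[0.45,0.6,-0.1],"rot":[0.05,0,0.35],"fingers":-1},{"travel":[0.6,0.8,-0.15],"rot":[0.07,0,0.48],"fingers":-1},{"travel":[0.7,0.95,-0.19],"rot":[0.09,0,0.6],"fingers":-1},{"travel":[0.7,0.95,-0.19],"rot":[0.11,0,0.735],"fingers":-1},{"travel":[0.7,0.95,-0.19],"rot":[0.11,0,0.735],"fingers":-1}]' | sed -n '2,4p'
python3 - <<'E'
from m import *
print(cmd([.53,.376,.30],TR(-1.48,-.15)))
E
```

```text
tcp_pos: [0.509, 0.1703, 0.3209]
orientation: [0.057, 0.672, 0.736, -0.05]
wrist_force: [0.7, 0.1, -2.2]
(array([ 1.698,  0.33 , -0.081]), array([ 0.003,  0.001, -0.   ]))
```

```bash
P="python3 -m pendant"
$P '[{"travel":[0.25,0.05,-0.02],"rot":[0,0,0],"fingers":-1},{"travel":[0.55,0.1,-0.04],"rot":[0,0,0],"fingers":-1},{"travel":[0.85,0.17,-0.04],"rot":[0,0,0],"fingers":-1},{"travel":[0.85,0.17,-0.04],"rot":[0,0,0],"fingers":-1}]' | sed -n '2p'
$P '[{"travel":[0.3,0.05,-0.02],"rot":[0,0,0],"fingers":-1},{"travel":[0.6,0.1,-0.04],"rot":[0,0,0],"fingers":-1},{"travel":[0.85,0.17,-0.04],"rot":[0,0,0],"fingers":-1},{"travel":[0.85,0.17,-0.04],"rot":[0,0,0],"fingers":-1}]' | sed -n '2p'
$P '[{"travel":[0,0,0.1],"rot":[0,0.1,0],"fingers":-1},{"travel":[0.03,0,0.2],"rot":[0,0.2,0],"fingers":-1},{"travel":[0.04,0,0.27],"rot":[0,0.3,0],"fingers":-1},{"travel":[0.04,0,0.27],"rot":[0,0.4,0],"fingers":-1},{"travel":[0.04,0,0.27],"rot":[0,0.4,0],"fingers":-1}]' | sed -n '2,4p'
python3 - <<'E'
from m import *
print(cmd([.53,.376,.265],TR(-1.48,1.27)))
E
```

```text
tcp_pos: [0.52, 0.2755, 0.3092]
tcp_pos: [0.5313, 0.3778, 0.2981]
tcp_pos: [0.5311, 0.3714, 0.267]
orientation: [-0.097, 0.669, 0.731, 0.091]
wrist_force: [0.2, -0.7, -1.6]
(array([ 0.033, -0.006,  0.027]), array([ 0.005,  0.958, -0.   ]))
```

```bash
P="python3 -m pendant"
$P '[{"travel":[0.03,0,0],"rot":[0,0.14,0],"fingers":-1},{"travel":[0.03,0,0],"rot":[0,0.28,0],"fingers":-1},{"travel":[0.03,0,0.02],"rot":[0,0.42,0],"fingers":-1},{"travel":[0.03,0,0.02],"rot":[0,0.56,0],"fingers":-1},{"travel":[0.03,0,0.02],"rot":[0,0.7,0],"fingers":-1},{"travel":[0.03,0,0.02],"rot":[0,0.84,0],"fingers":-1},{"travel":[0.03,0,0.02],"rot":[0,0.96,0],"fingers":-1},{"travel":[0.03,0,0.02],"rot":[0,0.96,0],"fingers":-1},{"travel":[0.03,0,0.02],"rot":[0,0.96,0],"fingers":-1}]'
cat >> dr.py <<'E'
def dmap(n,d,T=None):
    P=maskpts(n,np.ones((480,640),bool),d,T); u=(P[:,:2]-F)@ex-.045; v=(P[:,:2]-F)@ey
    print(n,"cols y mm",list(range(120,-121,-12)))
    for x in np.arange(-.024,.14,.012):
        r=[]
        for w in np.arange(.12,-.121,-.012):
            k=(u>=x)&(u<x+.012)&(v>=w)&(v<w+.012); r.append(f"{1000*np.percentile(P[k,2],80):4.0f}" if k.sum()>1 else "   .")
        print(f"{x*1000:5.0f}"," ".join(r))
E
python3 - <<'E'
from dr import *
T=tool(); print(np.round(env.get_state()["joint_pos"],2),"lip",T[:3,:3]@(O+TR(0,PO).T@[.027,0,0])+T[:3,3]); im,d=drawer(("core0",),("side",)); dmap("side",d)
E
```

```text
clock: 45.2
tcp_pos: [0.5311, 0.3794, 0.2654]
orientation: [-0.437, 0.543, 0.595, 0.401]
wrist_force: [-0.5, -0.6, 0.1]
finger_gap: 0.0118
grip_force: 118.3
[ 0.06  0.44 -0.24  1.    1.27  1.46] lip [0.53166342 0.37762566 0.13903364]
side core0 0.49 [461.0, 310.0] w [ 0.756 -0.246  0.051] drawer [ 0.189 -0.543]
side cols y mm [120, 108, 96, 84, 72, 60, 48, 36, 24, 12, 0, -12, -24, -36, -48, -60, -72, -84, -96, -108, -120]
  -24    3    4    5    3    4  289  287  291  277  300  300  309  316  312  318  305    6  333  334    4    4
  -12  186  181  192  180  286  284  107    8    5  150  148  326  331  336  334  299  346  346  343    4    3
    0  186  173  204  130  132  131  294  102  101  148  146  142  132  338  132  128  128  128  128  128  127
   12  180  178  293  309  306  120  127    3  119  124  134  128  129  128  129  128  127  129  129  128  128
   24  176  170  202  309  306    2    4  104  106    3  121  118   -1   94   95    4    6    4    3    3  113
   36  118  159  147   82   83    .    .    .  106    .  115  116   83   83   84   82   82    5    4    4  115
   48  1
[... 179 characters left out ...]
  83   83   83    4    3    4  112
   72  104   95   82   83   83   84    .    .    .    .  119  110   84   82   84   83   83    2    3    3  118
   84  105  107   83   84   83   83    .    .    .    .  118  108   84   83   83   82   82    4    4    5  109
   96  105  100   84   84   83   85    .    .  108    .  116  114   85   83   83   82   83   28   42   44   93
  108  102  101   84   84  134  141  143  141  140  142  129  130  134  135  138  135  137  141  141  140  133
  120  102   89   83   83   84  140  142  143  142  143  140  142  142  142  142  142  143  143  143  143  143
  132   91   85   83   83   82   83  143  144  143  143  142  142  143  142  143  143  143  143  143  144  145
```

The drawer seems to have been nudged inward by the first test contact. I'll clear the arm and check where the cores are.

```bash
P="python3 -m pendant"
$P '[{"travel":[0.4,0,-0.1],"rot":[0,-0.1,0],"fingers":-1},{"travel":[0.5,0,-0.15],"rot":[0,-0.24,0],"fingers":-1},{"travel":[0.5,0,-0.15],"rot":[0,-0.38,0],"fingers":-1},{"travel":[0.5,0,-0.15],"rot":[0,-0.52,0],"fingers":-1},{"travel":[0.5,0,-0.15],"rot":[0,-0.66,0],"fingers":-1},{"travel":[0.5,0,-0.15],"rot":[0,-0.8,0],"fingers":-1},{"travel":[0.5,0,-0.15],"rot":[0,-0.95,0],"fingers":-1},{"travel":[0.5,0,-0.15],"rot":[0,-0.95,0],"fingers":-1}]' | sed -n '2,3p'
$P '[{"travel":[-0.5,0,-0.14],"rot":[0,0,0],"fingers":-1},{"travel":[-0.97,-0.2,-0.26],"rot":[0,0,0],"fingers":-1},{"travel":[-0.97,-0.2,-0.26],"rot":[0,0,0],"fingers":-1},{"travel":[-0.97,-0.2,-0.26],"rot":[0,0,0],"fingers":-1}]' | sed -n '2p'
$P '[{"travel":[-0.5,0,-0.14],"rot":[0,0,0],"fingers":-1},{"travel":[-0.97,-0.2,-0.26],"rot":[0,0,0],"fingers":-1},{"travel":[-0.97,-0.2,-0.26],"rot":[0,0,0],"fingers":-1},{"travel":[-0.97,-0.2,-0.26],"rot":[0,0,0],"fingers":-1}]' | sed -n '2p'
$P '[{"travel":[-0.5,0,-0.14],"rot":[0,0,0],"fingers":-1},{"travel":[-0.97,-0.2,-0.26],"rot":[0,0,0],"fingers":-1},{"travel":[-0.97,-0.2,-0.26],"rot":[0,0,0],"fingers":-1},{"travel":[-0.97,-0.2,-0.26],"rot":[0,0,0],"fingers":-1}]' | sed -n '2p'
python3 - <<'E'
from dr import *
im,d=drawer(("core0",),("side","top")); dmap("top",d); cv2.imwrite("pics/t20.png",im); np.save("pics/t20.npy",d)
im,d=env.read_camera("side"); cv2.imwrite("pics/s20.png",im); dmap("side",d)
E
```

```text
tcp_pos: [0.5297, 0.3837, 0.3331]
orientation: [-0.099, 0.665, 0.733, 0.097]
tcp_pos: [0.5167, 0.2552, 0.3278]
tcp_pos: [0.5042, 0.1336, 0.3253]
tcp_pos: [0.4917, 0.0118, 0.3228]
side core0 0.52 [285.0, 175.0] w [0.499 0.284 0.018] drawer [-0.019  0.009]
top core0 0.4 [189.0, 261.0] w [0.491 0.286 0.019] drawer [-0.027  0.012]
top cols y mm [120, 108, 96, 84, 72, 60, 48, 36, 24, 12, 0, -12, -24, -36, -48, -60, -72, -84, -96, -108, -120]
  -24    3    4    4    4    4    2  110    5    4   25    2    4    1    2  105  104    3    3    3    3    2
  -12    5   99   61   99    2    4  110  109  114  110  106  110  112  121  109  108  102  108  109  111  111
    0  128  129  128  129  129  128  128  129  129  129  129  128  129  130  128  129  128  128  128  129  129
   12  123  121  125  125  125  121  123  125  125  124  124  124  126  124  126  126  125  124  124  125  125
   24  118  107   83   82   81   82   83  104  106  103  120  110   84   84   83   83   82   84   83   83  120
   36  121   95   82   83   82   83   82   99  104  101  120  109   82   82   82   83   83   83   82   8
[... 1861 characters left out ...]
  84   84   83    3    4    4  112
   72    .    .   82   83   83   84    .    .    .    .  116  109   82   82   83   83   83    4    4    2  115
   84    .    .   85   84   83   84    .    .    .    .  117  111   83   84   83   83   83    3    4    4  111
   96   99    .   84   84   84   83    .    .    .    .  117  113   83   83   83   83   83   28   39   41  101
  108    .   83   85   83   85  130  143  142  141  141  119  119  135  137  136  135  141  142  143  142  132
  120   85   83   82   84   84  140  144  143  143  143  140  142  142  143  143  144  143  143  144  144  144
  132   89   86   83   83  143  142  144  143  143  143  144  143  143  143  143  143  143  144  144  144  144
```

Four cores are in the drawer. One landed on the bench in front of the drawer face, under the bar, at about (0.495, 0.285). I'll sweep it with the scoop's side to the near end wall of the green bin and scoop it up there. First I'll locate it.

```bash
cat >> m.py <<'E'
def gow(ox,oy,z,yaw,pitch=0):
    M=TR(yaw,pitch+PO); return cmd(np.r_[ox,oy,z]-M@O,M)
def stw():
    T=tool(); o=T[:3,:3]@O+T[:3,3]; X=-T[:3,0]; s=env.get_state()
    print("t",round(s["clock"],1),"origin",o.round(4),"yaw",round(np.arctan2(X[1],X[0]),3),"pitch",round(np.arcsin(-X[2])-PO,3),"F",np.round(s["wrist_force"],1),"q",np.round(s["joint_pos"],2))
def benchcore(x0,x1,y0,y1,cams=("side","top"),zlo=.013,zhi=.03):
    for n in cams:
        im,d=env.read_camera(n); P=maskpts(n,np.ones((480,640),bool),d); Q=P[((P>[x0,y0,zlo])&(P<[x1,y1,zhi])).all(1)]
        if len(Q)>3: print(n,len(Q),"med",np.median(Q,0).round(4),np.percentile(Q,5,0).round(3),np.percentile(Q,95,0).round(3))
        for o in env.outline_of(n,"core0")[:6]:
            if o["mask"].sum()<2500:
                p=maskpts(n,o["mask"],d)
                if len(p): print("   ",round(o["conf"],2),np.round(o["xy"]),np.median(p,0).round(3))
E
python3 - <<'E'
from m import *
stw(); benchcore(.45,.54,.24,.33)
print(gow(.40,.37,.12,-.35),gow(.40,.20,.25,-.9))
E
```

```text
t 47.5 origin [ 0.4992 -0.0644  0.255 ] yaw -1.477 pitch -0.002 F [ 0.8 -0.2 -1.5] q [-0.28  0.19  0.03  1.51  0.26  1.18]
side 55 med [0.4992 0.2857 0.0201] [0.49  0.278 0.015] [0.508 0.298 0.024]
    0.69 [329. 153.] [0.603 0.271 0.088]
    0.51 [286. 176.] [0.499 0.284 0.019]
top 41 med [0.4918 0.2871 0.0182] [0.487 0.279 0.014] [0.51  0.296 0.023]
    0.64 [172. 232.] [0.549 0.307 0.104]
    0.59 [176. 218.] [0.57  0.301 0.101]
    0.32 [424. 148.] [ 0.752 -0.248  0.058]
(array([ 2.87 , -1.089,  1.982]), array([ 0.3  ,  0.004, -1.036])) (array([ 2.072, -0.979,  0.627]), array([ 0.156,  0.003, -0.531]))
```

```bash
P="python3 -m pendant"
$P '[{"travel":[0.4,-0.3,0.1],"rot":[0.03,0,-0.1],"fingers":-1},{"travel":[0.8,-0.6,0.2],"rot":[0.06,0,-0.22],"fingers":-1},{"travel":[1,-0.8,0.28],"rot":[0.1,0,-0.34],"fingers":-1},{"travel":[1,-0.8,0.28],"rot":[0.13,0,-0.46],"fingers":-1},{"travel":[1,-0.8,0.28],"rot":[0.156,0,-0.53],"fingers":-1},{"travel":[1,-0.8,0.28],"rot":[0.156,0,-0.53],"fingers":-1}]' | sed -n '2,3p'
python3 - <<'E'
from m import *
stw(); print(gow(.40,.37,.12,-.35))
E
```

```text
tcp_pos: [0.3843, 0.13, 0.3229]
orientation: [-0.125, 0.431, 0.892, 0.059]
t 48.4 origin [0.4338 0.0675 0.2551] yaw -0.9 pitch -0.003 F [ 0.6  0.1 -1.8] q [-0.02  0.08 -0.1   1.57  0.21  0.86]
(array([1.664, 1.002, 1.641]), array([ 0.143,  0.002, -0.505]))
```

```bash
P="python3 -m pendant"
$P '[{"travel":[0.4,0.3,0],"rot":[0.03,0,-0.1],"fingers":-1},{"travel":[0.8,0.5,0.1],"rot":[0.06,0,-0.22],"fingers":-1},{"travel":[1,0.7,0.3],"rot":[0.1,0,-0.34],"fingers":-1},{"travel":[1,0.7,0.5],"rot":[0.13,0,-0.46],"fingers":-1},{"travel":[1,0.7,0.6],"rot":[0.143,0,-0.505],"fingers":-1},{"travel":[1,0.7,0.6],"rot":[0.143,0,-0.505],"fingers":-1}]' | sed -n '2,3p'
python3 - <<'E'
from m import *
stw(); print(gow(.40,.376,.06,-.35))
E
```

```text
tcp_pos: [0.3655, 0.2877, 0.2844]
orientation: [-0.138, 0.174, 0.975, 0.023]
t 49.0 origin [0.44   0.2601 0.2163] yaw -0.353 pitch 0.001 F [ 0.5  0.  -1.1] q [ 0.38  0.24 -0.    1.54  0.18  0.71]
(array([0.261, 0.793, 1.429]), array([-0.002, -0.001, -0.003]))
```

```bash
P="python3 -m pendant"
$P '[{"travel":[0.1,0.4,0],"rot":[0,0,0],"fingers":-1},{"travel":[0.2,0.79,0.1],"rot":[0,0,0],"fingers":-1},{"travel":[0.26,0.79,0.5],"rot":[0,0,0],"fingers":-1},{"travel":[0.26,0.79,0.9],"rot":[0,0,0],"fingers":-1},{"travel":[0.26,0.79,0.9],"rot":[0,0,0],"fingers":-1}]' | sed -n '2p'
python3 - <<'E'
from m import *
stw(); print(gow(.40,.376,.01,-.35))
E
```

```text
tcp_pos: [0.3377, 0.3934, 0.1854]
t 49.5 origin [0.4116 0.3652 0.1169] yaw -0.357 pitch 0.007 F [ 0.1  0.2 -1.4] q [ 0.58  0.36 -0.09  1.31  0.22  0.92]
(array([-0.132,  0.053,  0.893]), array([-0.011, -0.006, -0.007]))
```

```bash
P="python3 -m pendant"
$P '[{"travel":[-0.04,0.05,0.3],"rot":[0,0,0],"fingers":-1},{"travel":[-0.08,0.05,0.6],"rot":[-0.01,0,0],"fingers":-1},{"travel":[-0.13,0.05,0.85],"rot":[-0.01,0,0],"fingers":-1},{"travel":[-0.13,0.05,0.89],"rot":[-0.01,0,0],"fingers":-1},{"travel":[-0.13,0.05,0.89],"rot":[-0.01,0,0],"fingers":-1}]' | sed -n '2p'
python3 - <<'E'
from m import *
stw(); print(gow(.4997,.346,.005,-.35)); benchcore(.45,.54,.24,.33,("side",))
E
```

```text
tcp_pos: [0.3335, 0.4072, 0.0858]
t 50.0 origin [0.4083 0.38   0.018 ] yaw -0.354 pitch -0.003 F [-0.1  0.4 -0.3] q [ 0.61  0.42 -0.25  1.05  0.23  0.94]
(array([-0.812,  0.001, -0.12 ]), array([ 0.012,  0.002, -0.004]))
side 59 med [0.4993 0.2849 0.02  ] [0.489 0.277 0.014] [0.51  0.296 0.024]
    0.38 [283. 176.] [0.499 0.285 0.017]
```

```bash
P="python3 -m pendant"
$P '[{"travel":[-0.2,0,0.03],"rot":[0,0,0],"fingers":-1},{"travel":[-0.4,0,-0.01],"rot":[0.01,0,0],"fingers":-1},{"travel":[-0.6,0,-0.06],"rot":[0.01,0,0],"fingers":-1},{"travel":[-0.81,0,-0.12],"rot":[0.01,0,0],"fingers":-1},{"travel":[-0.81,0,-0.12],"rot":[0.01,0,0],"fingers":-1}]' | sed -n '2p;4p'
python3 - <<'E'
from m import *
stw(); benchcore(.45,.54,.24,.33,("side",)); print("sweep end",gow(.436,.172,.0045,-.35))
E
```

```text
tcp_pos: [0.4286, 0.3732, 0.0735]
wrist_force: [-0.1, 0.5, -0.9]
t 50.5 origin [0.5036 0.3456 0.0061] yaw -0.355 pitch -0.007 F [-0.1  0.5 -0.9] q [ 0.47  0.54 -0.1   1.12  0.2   0.81]
side 153 med [0.4944 0.3136 0.0198] [0.47  0.279 0.014] [0.51  0.328 0.028]
    0.65 [285. 175.] [0.501 0.284 0.017]
    0.37 [341. 229.] [0.594 0.074 0.016]
sweep end (array([-6.000e-03, -1.546e+00, -1.000e-03]), array([ 0.003,  0.004, -0.003]))
```

```bash
P="python3 -m pendant"
$P '[{"travel":[0,-0.1,0.01],"rot":[0,0,0],"fingers":-1},{"travel":[0,-0.2,0.01],"rot":[0,0,0],"fingers":-1},{"travel":[0,-0.3,0.01],"rot":[0,0,0],"fingers":-1},{"travel":[0,-0.4,0.01],"rot":[0,0,0],"fingers":-1},{"travel":[0,-0.5,0.01],"rot":[0,0,0],"fingers":-1},{"travel":[0,-0.6,0.01],"rot":[0,0,0],"fingers":-1},{"travel":[0,-0.7,0.01],"rot":[0,0,0],"fingers":-1},{"travel":[0,-0.7,0.01],"rot":[0,0,0],"fingers":-1}]' | sed -n '2p;4p'
python3 - <<'E'
from m import *
stw(); T=tool(); o=T[:3,:3]@O+T[:3,3]
for n in("side","top"):
    im,d=env.read_camera(n)
    for q in env.outline_of(n,"core0")[:6]:
        p=maskpts(n,q["mask"],d)
        if len(p) and q["mask"].sum()<2500: p=np.median(p,0); r=(p-o)[:2]; y=-.355; print(n,round(q["conf"],2),p.round(3),"scoop f,l",np.round([r@[np.cos(y),np.sin(y)],r@[-np.sin(y),np.cos(y)]],3))
E
```

```text
tcp_pos: [0.393, 0.293, 0.0701]
wrist_force: [-0.2, 1.4, -1.2]
t 51.5 origin [0.4676 0.2653 0.0021] yaw -0.354 pitch -0.001 F [-0.2  1.4 -1.2] q [ 0.37  0.43 -0.29  1.07  0.18  0.71]
side 0.45 [0.479 0.207 0.019] scoop f,l [ 0.031 -0.051]
top 0.62 [0.478 0.212 0.019] scoop f,l [ 0.028 -0.047]
```

```bash
python3 - <<'E'
from m import *
print(gow(.494,.259,.005,-.55))
E
```

```text
(array([-0.218,  0.136, -0.087]), array([-0.052,  0.002,  0.181]))
```

```bash
P="python3 -m pendant"
$P '[{"travel":[-0.1,0.08,-0.04],"rot":[-0.02,0,0.06],"fingers":-1},{"travel":[-0.22,0.14,-0.087],"rot":[-0.04,0,0.12],"fingers":-1},{"travel":[-0.22,0.14,-0.087],"rot":[-0.052,0,0.18],"fingers":-1},{"travel":[-0.22,0.14,-0.087],"rot":[-0.052,0,0.18],"fingers":-1}]' | sed -n '2p;4p'
$P '[{"travel":[-0.015,-0.1,0],"rot":[0,0,0],"fingers":-1},{"travel":[-0.03,-0.2,0],"rot":[0,0,0],"fingers":-1},{"travel":[-0.045,-0.3,0],"rot":[0,0,0],"fingers":-1},{"travel":[-0.06,-0.4,0],"rot":[0,0,0],"fingers":-1},{"travel":[-0.075,-0.5,0],"rot":[0,0,0],"fingers":-1},{"travel":[-0.075,-0.5,0],"rot":[0,0,0],"fingers":-1}]' | sed -n '2p;4p'
cat > cs.py <<'E'
from m import *
def corescoop(cams=("side","top")):
    stw(); T=tool(); o=T[:3,:3]@O+T[:3,3]; X=-T[:3,0]; y=np.arctan2(X[1],X[0])
    for n in cams:
        im,d=env.read_camera(n)
        for q in env.outline_of(n,"core0")[:6]:
            p=maskpts(n,q["mask"],d)
            if len(p) and q["mask"].sum()<2500:
                p=np.median(p,0); r=(p-o)[:2]
                if np.hypot(*r)<.2: print(n,round(q["conf"],2),p.round(3),"scoop f,l",np.round([r@[np.cos(y),np.sin(y)],r@[-np.sin(y),np.cos(y)]],3))
if __name__=="__main__": corescoop()
E
python3 cs.py
```

```text
tcp_pos: [0.4266, 0.3008, 0.0727]
wrist_force: [0.5, 0.2, -1.3]
tcp_pos: [0.4011, 0.2433, 0.0703]
wrist_force: [-0.3, 0.2, -1.2]
t 52.6 origin [0.4689 0.2016 0.0024] yaw -0.551 pitch -0.001 F [-0.3  0.2 -1.2] q [ 0.25  0.38 -0.37  1.02  0.2   0.78]
side 0.43 [0.453 0.152 0.016] scoop f,l [ 0.012 -0.05 ]
```

```bash
P="python3 -m pendant"
$P '[{"travel":[-0.01,-0.1,0],"rot":[0,0,0],"fingers":-1},{"travel":[-0.02,-0.2,0],"rot":[0,0,0],"fingers":-1},{"travel":[-0.03,-0.3,0],"rot":[0,0,0],"fingers":-1},{"travel":[-0.04,-0.4,0],"rot":[0,0,0],"fingers":-1},{"travel":[-0.04,-0.4,0],"rot":[0,0,0],"fingers":-1}]' | sed -n '2p;4p'
python3 cs.py; python3 - <<'E'
from m import *
benchcore(.38,.5,.08,.15); print(gow(.415,.17,.005,-.05))
E
```

```text
tcp_pos: [0.3804, 0.2, 0.0694]
wrist_force: [-1.0, -1.1, 4.0]
t 53.4 origin [0.4483 0.1582 0.0016] yaw -0.551 pitch -0.002 F [-1.  -1.1  4. ] q [ 0.17  0.33 -0.45  1.01  0.18  0.71]
top 0.41 [0.428 0.117 0.02 ] scoop f,l [ 0.005 -0.046]
side 152 med [0.4293 0.1256 0.0204] [0.413 0.107 0.014] [0.442 0.146 0.028]
    0.39 [270. 225.] [0.431 0.112 0.019]
top 126 med [0.4286 0.1192 0.0199] [0.417 0.108 0.015] [0.44  0.143 0.027]
    0.64 [340. 180.] [ 0.683 -0.056  0.05 ]
    0.52 [261. 292.] [0.428 0.116 0.019]
(array([ 0.206, -0.391,  0.027]), array([ 0.13 ,  0.002, -0.458]))
```

```bash
P="python3 -m pendant"
$P '[{"travel":[0,0.1,-0.04],"rot":[0,0,0],"fingers":-1},{"travel":[0.06,-0.05,-0.03],"rot":[0.035,0,-0.12],"fingers":-1},{"travel":[0.1,-0.2,-0.02],"rot":[0.065,0,-0.24],"fingers":-1},{"travel":[0.15,-0.35,0],"rot":[0.1,0,-0.36],"fingers":-1},{"travel":[0.18,-0.38,0.02],"rot":[0.13,0,-0.458],"fingers":-1},{"travel":[0.18,-0.38,0.02],"rot":[0.13,0,-0.458],"fingers":-1}]' | sed -n '2p;4p'
python3 cs.py; python3 - <<'E'
from m import *
print(gow(.42,.05,.005,-.05))
E
```

```text
tcp_pos: [0.3381, 0.1741, 0.0722]
wrist_force: [-0.2, -0.3, -1.6]
t 54.4 origin [0.4175 0.1703 0.0042] yaw -0.049 pitch -0.0 F [-0.2 -0.3 -1.6] q [ 0.21  0.3  -0.49  1.05  0.07  0.25]
top 0.66 [0.429 0.115 0.019] scoop f,l [ 0.014 -0.055]
(array([-0.056, -0.998, -0.021]), array([ 0.001,  0.002, -0.001]))
```

```bash
P="python3 -m pendant"
$P '[{"travel":[-0.01,-0.1,0],"rot":[0,0,0],"fingers":-1},{"travel":[-0.02,-0.2,0],"rot":[0,0,0],"fingers":-1},{"travel":[-0.02,-0.3,0],"rot":[0,0,0],"fingers":-1},{"travel":[-0.03,-0.4,0],"rot":[0,0,0],"fingers":-1},{"travel":[-0.03,-0.5,0],"rot":[0,0,0],"fingers":-1},{"travel":[-0.04,-0.6,0],"rot":[0,0,0],"fingers":-1},{"travel":[-0.04,-0.7,0],"rot":[0,0,0],"fingers":-1},{"travel":[-0.05,-0.8,0],"rot":[0,0,0],"fingers":-1},{"travel":[-0.05,-0.8,0],"rot":[0,0,0],"fingers":-1}]' | sed -n '2p;4p'
python3 cs.py
```

```text
tcp_pos: [0.3402, 0.0762, 0.0709]
wrist_force: [-0.2, 0.5, -0.5]
t 55.5 origin [0.4197 0.0721 0.0031] yaw -0.052 pitch -0.002 F [-0.2  0.5 -0.5] q [-0.02  0.26 -0.55  1.04  0.01  0.03]
side 0.47 [0.431 0.019 0.019] scoop f,l [ 0.014 -0.052]
top 0.54 [0.427 0.023 0.02 ] scoop f,l [ 0.01  -0.049]
```

```bash
P="python3 -m pendant"
for i in 1 2; do $P '[{"travel":[-0.01,-0.1,0],"rot":[0,0,0],"fingers":-1},{"travel":[-0.02,-0.2,0],"rot":[0,0,0],"fingers":-1},{"travel":[-0.02,-0.3,0],"rot":[0,0,0],"fingers":-1},{"travel":[-0.03,-0.4,0],"rot":[0,0,0],"fingers":-1},{"travel":[-0.03,-0.5,0],"rot":[0,0,0],"fingers":-1},{"travel":[-0.04,-0.6,0],"rot":[0,0,0],"fingers":-1},{"travel":[-0.04,-0.7,0],"rot":[0,0,0],"fingers":-1},{"travel":[-0.05,-0.8,0],"rot":[0,0,0],"fingers":-1},{"travel":[-0.05,-0.8,0],"rot":[0,0,0],"fingers":-1}]' | sed -n '2p;4p'; done
python3 cs.py; python3 - <<'E'
from m import *
benchcore(.39,.46,-.21,-.145)
E
```

```text
tcp_pos: [0.3413, -0.0202, 0.0695]
wrist_force: [-0.4, -2.3, 3.4]
tcp_pos: [0.3429, -0.1155, 0.0689]
wrist_force: [-0.9, 1.4, 15.7]
t 57.5 origin [ 0.4226 -0.1195  0.0012] yaw -0.05 pitch -0.004 F [-0.9  1.4 15.7] q [-0.46  0.27 -0.53  1.02 -0.11 -0.4 ]
side 0.68 [ 0.434 -0.169  0.02 ] scoop f,l [ 0.014 -0.049]
side 219 med [ 0.4264 -0.1514  0.0207] [ 0.395 -0.174  0.014] [ 0.442 -0.147  0.028]
    0.61 [172. 231.] [0.549 0.308 0.103]
    0.52 [175. 222.] [0.57  0.298 0.102]
```

```bash
P="python3 -m pendant"
$P '[{"travel":[0.05,0,-0.17],"rot":[0,0,0],"fingers":-1},{"travel":[0.1,0,-0.33],"rot":[0,0,0],"fingers":-1},{"travel":[0.15,0,-0.5],"rot":[0,0,0],"fingers":-1},{"travel":[0.15,0,-0.5],"rot":[0,0,0],"fingers":-1}]' | sed -n '2p;4p'
python3 - <<'E'
from m import *
stw(); print(gow(.381,-.180,.06,.122),gow(.381,-.180,.006,.122,.03))
E
```

```text
tcp_pos: [0.3425, -0.1156, 0.1318]
wrist_force: [0.1, -0.4, -1.4]
t 58.2 origin [ 0.4223 -0.1197  0.0643] yaw -0.05 pitch -0.006 F [ 0.1 -0.4 -1.4] q [-0.46  0.2  -0.45  1.17 -0.11 -0.4 ]
(array([ 0.285, -0.633,  0.114]), array([ 0.043,  0.005, -0.158])) (array([ 0.152, -0.629,  0.524]), array([ 0.046,  0.034, -0.157]))
```

```bash
P="python3 -m pendant"
$P '[{"travel":[0.1,-0.2,0],"rot":[0.02,0,-0.08],"fingers":-1},{"travel":[0.2,-0.45,0],"rot":[0.043,0,-0.158],"fingers":-1},{"travel":[0.285,-0.63,0.05],"rot":[0.043,0,-0.158],"fingers":-1},{"travel":[0.285,-0.63,0.05],"rot":[0.043,0,-0.158],"fingers":-1}]' | sed -n '2p;4p'
python3 - <<'E'
from m import *
stw(); print(gow(.381,-.180,.006,.122,.03))
T=tool(); im,d=env.read_camera("side"); P=maskpts("side",np.ones((480,640),bool),d); M=TR(.122)
Q=(P-T[:3,3])@M*[-1,1,-1]; Q=Q[(abs(Q[:,1])<.025)&(Q[:,0]>.05)&(Q[:,0]<.12)&(Q[:,2]>-.09)&(Q[:,2]<-.04)]
for a in np.arange(.05,.12,.01):
    K=Q[(Q[:,0]>a)&(Q[:,0]<a+.01)]
    if len(K)>3: print(a.round(3),len(K),np.percentile(K[:,2],[2,50,98]).round(4))
benchcore(.41,.46,-.2,-.15,("top","side"))
E
```

```text
tcp_pos: [0.3017, -0.1898, 0.1327]
wrist_force: [0.3, 0.7, -0.7]
t 58.6 origin [ 0.3807 -0.1803  0.0648] yaw 0.119 pitch -0.001 F [ 0.3  0.7 -0.7] q [-0.64  0.16 -0.49  1.12 -0.19 -0.74]
(array([-0.149, -0.   ,  0.445]), array([ 0.003,  0.03 , -0.002]))
0.05 18 [-0.0672 -0.0643 -0.042 ]
0.06 62 [-0.0674 -0.0642 -0.0617]
0.07 70 [-0.0675 -0.0643 -0.0618]
0.08 74 [-0.0681 -0.0644 -0.0617]
0.09 96 [-0.0665 -0.0644 -0.0616]
0.1 62 [-0.0673 -0.0642 -0.0622]
top 94 med [ 0.4323 -0.163   0.0197] [ 0.423 -0.172  0.015] [ 0.443 -0.154  0.024]
    0.56 [384. 288.] [ 0.432 -0.163  0.019]
    0.51 [454. 204.] [ 0.633 -0.331  0.012]
    0.49 [176. 220.] [0.572 0.3   0.101]
side 111 med [ 0.4339 -0.1672  0.02  ] [ 0.424 -0.176  0.014] [ 0.444 -0.157  0.024]
```

```bash
P="python3 -m pendant"
$P '[{"travel":[-0.05,0,0.2],"rot":[0,0.03,0],"fingers":-1},{"travel":[-0.12,0,0.38],"rot":[0,0.03,0],"fingers":-1},{"travel":[-0.14,0,0.44],"rot":[0,0.03,0],"fingers":-1},{"travel":[-0.14,0,0.45],"rot":[0,0.03,0],"fingers":-1}]' | sed -n '2p;4p'
for i in 1 2; do $P '[{"travel":[-0.003,0,0.01],"rot":[0,0,0],"fingers":-1},{"travel":[-0.004,0,0.016],"rot":[0,0,0],"fingers":-1},{"travel":[-0.004,0,0.016],"rot":[0,0,0],"fingers":-1}]' | sed -n '2p;4p'; done
python3 -c "
from m import *
stw()"
```

```text
tcp_pos: [0.3038, -0.1872, 0.0765]
wrist_force: [0.6, 0.9, -0.7]
tcp_pos: [0.3045, -0.1884, 0.0759]
wrist_force: [0.0, 1.0, 0.6]
tcp_pos: [0.304, -0.1883, 0.0733]
wrist_force: [1.4, 1.6, -0.4]
t 59.9 origin [ 0.3809 -0.1788  0.0031] yaw 0.122 pitch 0.029 F [ 1.4  1.6 -0.4] q [-0.62  0.25 -0.55  1.   -0.2  -0.72]
```

```bash
P="python3 -m pendant"
$P '[{"travel":[-0.08,0,-0.008],"rot":[0,0,0],"fingers":-1},{"travel":[-0.16,0,-0.034],"rot":[0,0,0],"fingers":-1},{"travel":[-0.24,0,-0.06],"rot":[0,0,0],"fingers":-1},{"travel":[-0.32,0,-0.086],"rot":[0,0,0],"fingers":-1},{"travel":[-0.4,0,-0.111],"rot":[0,0,0],"fingers":-1},{"travel":[-0.46,0,-0.13],"rot":[0,0,0],"fingers":-1},{"travel":[-0.46,0,-0.13],"rot":[0,0,0],"fingers":-1}]' | sed -n '2p;4p'
python3 cs.py
```

```text
tcp_pos: [0.3621, -0.1813, 0.0712]
wrist_force: [-0.1, 0.6, -1.1]
t 60.6 origin [ 0.439  -0.1716  0.0009] yaw 0.123 pitch 0.028 F [-0.1  0.6 -1.1] q [-0.53  0.34 -0.43  1.05 -0.18 -0.63]
side 0.59 [ 0.468 -0.165  0.021] scoop f,l [0.03  0.003]
```

```bash
P="python3 -m pendant"
$P '[{"travel":[-0.03,0,-0.006],"rot":[0,0,0],"fingers":-1},{"travel":[-0.06,0,-0.014],"rot":[0,0,0],"fingers":-1},{"travel":[-0.095,0,-0.024],"rot":[0,0,0],"fingers":-1},{"travel":[-0.095,0,-0.024],"rot":[0,0,0],"fingers":-1}]' | sed -n '2p;4p'
python3 cs.py
```

```text
tcp_pos: [0.3731, -0.18, 0.071]
wrist_force: [-1.9, -0.3, 6.3]
t 61.2 origin [ 0.45   -0.1704  0.0007] yaw 0.122 pitch 0.029 F [-1.9 -0.3  6.3] q [-0.52  0.36 -0.4   1.06 -0.18 -0.62]
side 0.69 [ 0.469 -0.165  0.022] scoop f,l [0.02  0.003]
```

```bash
P="python3 -m pendant"
$P '[{"travel":[0.02,0,0.03],"rot":[0,-0.07,0],"fingers":-1},{"travel":[0.04,0,0.05],"rot":[0,-0.14,0],"fingers":-1},{"travel":[0.08,0,0.07],"rot":[0,-0.21,0],"fingers":-1},{"travel":[0.12,0,0.09],"rot":[0,-0.29,0],"fingers":-1},{"travel":[0.155,0,0.11],"rot":[0,-0.37,0],"fingers":-1},{"travel":[0.175,0,0.12],"rot":[0,-0.44,0],"fingers":-1},{"travel":[0.175,0,0.12],"rot":[0,-0.44,0],"fingers":-1}]' | sed -n '2p;4p'
python3 cs.py
```

```text
tcp_pos: [0.3464, -0.182, 0.0628]
wrist_force: [-0.0, -0.5, -2.3]
t 62.1 origin [ 0.4464 -0.17    0.0343] yaw 0.119 pitch -0.432 F [-0.  -0.5 -2.3] q [-0.78  0.05 -0.8   0.63  0.12 -0.89]
side 0.61 [ 0.436 -0.168  0.051] scoop f,l [-0.01   0.003]
top 0.51 [ 0.428 -0.164  0.047] scoop f,l [-0.017  0.008]
```

```bash
P="python3 -m pendant"
$P '[{"travel":[0,0,-0.2],"rot":[0,0,0],"fingers":-1},{"travel":[-0.06,0,-0.5],"rot":[0,0,0],"fingers":-1},{"travel":[-0.12,0,-0.8],"rot":[0,0,0],"fingers":-1},{"travel":[-0.15,0,-1],"rot":[0,0,0],"fingers":-1},{"travel":[-0.15,0,-1],"rot":[0,0,0],"fingers":-1}]' | sed -n '2p'
$P '[{"travel":[-0.3,0.1,-0.3],"rot":[0,0,0],"fingers":-1},{"travel":[-0.6,0.3,-0.6],"rot":[0,0,0],"fingers":-1},{"travel":[-0.9,0.6,-0.8],"rot":[0,0,0],"fingers":-1},{"travel":[-0.9,0.9,-0.8],"rot":[0,0,0],"fingers":-1},{"travel":[-0.9,0.9,-0.8],"rot":[0,0,0],"fingers":-1}]' | sed -n '2p'
python3 - <<'E'
from m import *
stw(); print(cmd([.48,.05,.31],TR(-.7,-.15)))
E
```

```text
tcp_pos: [0.3508, -0.185, 0.1883]
tcp_pos: [0.4275, -0.0603, 0.2966]
t 63.3 origin [ 0.5273 -0.0471  0.2681] yaw 0.129 pitch -0.432 F [-0.3 -0.6 -2. ] q [-0.38 -0.09 -0.31  1.22  0.08 -0.5 ]
(array([-0.563,  0.855, -0.023]), array([0.123, 0.   , 0.783]))
```

```bash
P="python3 -m pendant"
$P '[{"travel":[-0.1,0.2,0],"rot":[0.015,0,0.1],"fingers":-1},{"travel":[-0.2,0.4,0],"rot":[0.03,0,0.22],"fingers":-1},{"travel":[-0.35,0.6,0],"rot":[0.05,0,0.35],"fingers":-1},{"travel":[-0.45,0.8,-0.02],"rot":[0.07,0,0.48],"fingers":-1},{"travel":[-0.56,0.86,-0.02],"rot":[0.09,0,0.6],"fingers":-1},{"travel":[-0.56,0.86,-0.02],"rot":[0.11,0,0.7],"fingers":-1},{"travel":[-0.56,0.86,-0.02],"rot":[0.123,0,0.783],"fingers":-1}]' | sed -n '2p'
python3 - <<'E'
from m import *
print(cmd([.52,.17,.34],TR(-1.48,-.15)))
E
```

```text
tcp_pos: [0.4797, 0.0462, 0.3069]
(array([ 0.373,  1.   , -0.338]), array([ 0.106, -0.   ,  0.727]))
```

```bash
P="python3 -m pendant"
$P '[{"travel":[0.1,0.2,-0.05],"rot":[0.015,0,0.1],"fingers":-1},{"travel":[0.2,0.4,-0.1],"rot":[0.03,0,0.22],"fingers":-1},{"travel":[0.3,0.6,-0.2],"rot":[0.05,0,0.35],"fingers":-1},{"travel":[0.37,0.8,-0.3],"rot":[0.07,0,0.48],"fingers":-1},{"travel":[0.37,1,-0.34],"rot":[0.09,0,0.6],"fingers":-1},{"travel":[0.37,1,-0.34],"rot":[0.106,0,0.727],"fingers":-1},{"travel":[0.37,1,-0.34],"rot":[0.106,0,0.727],"fingers":-1}]' | sed -n '2p'
$P '[{"travel":[0.25,0.1,0],"rot":[0,0,0],"fingers":-1},{"travel":[0.55,0.25,0],"rot":[0,0,0],"fingers":-1},{"travel":[0.85,0.35,0],"rot":[0,0,0],"fingers":-1},{"travel":[0.85,0.35,0],"rot":[0,0,0],"fingers":-1}]' | sed -n '2p'
python3 - <<'E'
from m import *
print(cmd([.575,.378,.29],TR(-1.48,-.15)), cmd([.575,.378,.28],TR(-1.48,.3)))
E
```

```text
tcp_pos: [0.5205, 0.1699, 0.3398]
tcp_pos: [0.5525, 0.2766, 0.3235]
(array([0.855, 0.271, 0.153]), array([ 0.001, -0.   ,  0.008])) (array([0.867, 0.271, 0.236]), array([-0.001,  0.429,  0.008]))
```

```bash
P="python3 -m pendant"
$P '[{"travel":[0.3,0.1,0],"rot":[0,0,0],"fingers":-1},{"travel":[0.6,0.2,0.05],"rot":[0,0,0],"fingers":-1},{"travel":[0.86,0.27,0.15],"rot":[0,0,0],"fingers":-1},{"travel":[0.867,0.27,0.2],"rot":[0,0.14,0.008],"fingers":-1},{"travel":[0.867,0.27,0.236],"rot":[0,0.28,0.008],"fingers":-1},{"travel":[0.867,0.27,0.236],"rot":[0,0.42,0.008],"fingers":-1},{"travel":[0.867,0.27,0.236],"rot":[0,0.43,0.008],"fingers":-1}]' | sed -n '2,3p'
$P '[{"travel":[0,0,0],"rot":[0,0.14,0],"fingers":-1},{"travel":[0,0,0],"rot":[0,0.28,0],"fingers":-1},{"travel":[0,0,0],"rot":[0,0.42,0],"fingers":-1},{"travel":[0,0,0],"rot":[0,0.56,0],"fingers":-1},{"travel":[0,0,0],"rot":[0,0.7,0],"fingers":-1},{"travel":[0,0,0],"rot":[0,0.84,0],"fingers":-1},{"travel":[0,0,0],"rot":[0,0.94,0],"fingers":-1},{"travel":[0,0,0],"rot":[0,0.94,0],"fingers":-1},{"travel":[0,0,0],"rot":[0,0.94,0],"fingers":-1}]' | sed -n '2,4p'
python3 - <<'E'
from dr import *
stw(); T=tool(); print("lip",T[:3,:3]@(O+TR(0,PO).T@[.027,0,0])+T[:3,3]); im,d=drawer(("core0",),("side",)); dmap("side",d)
E
```

```text
tcp_pos: [0.5752, 0.3705, 0.2817]
orientation: [-0.11, 0.67, 0.727, 0.101]
tcp_pos: [0.5757, 0.3746, 0.283]
orientation: [-0.439, 0.542, 0.591, 0.405]
wrist_force: [0.3, -0.7, -0.4]
t 66.7 origin [0.5747 0.3889 0.1794] yaw -1.477 pitch 1.001 F [ 0.3 -0.7 -0.4] q [ 0.04  0.51 -0.09  1.11  1.28  1.43]
lip [0.57603991 0.37438234 0.15666573]
side core0 0.41 [460.0, 308.0] w [ 0.757 -0.247  0.052] drawer [ 0.189 -0.543]
side cols y mm [120, 108, 96, 84, 72, 60, 48, 36, 24, 12, 0, -12, -24, -36, -48, -60, -72, -84, -96, -108, -120]
  -24    3    3    3    3    4    4  108    5    3    4    4    5    2    4    5  108    2    4    2    3    3
  -12  112  114  110  111  105  118  109    6    3    3    4    4    3    3    3  109    4    4    3    4    4
    0  130  129  130  130  129  130  129  129  130  310  128  128  128  128  127  128  127  128  129  127  128
   12  121  121  120  128  123  119  129  238  313  310  309  123  128  128  128  127  126  128  128  126  128
   24  117  205  212  212  149  305  307  308  108  318  317  320  335  339  345  337  342  355  357  352  119
   36  116  1
[... 285 characters left out ...]
  83   82   83    4    4    3  114
   72  114  195  183  217   83   84    .    .    .    .  117  113   84   83   82   82   82    4    4    4  107
   84  115  194  183  167   83   84    .    .    .    .  118  110   83   83   83   83   82    4    5    3  111
   96  115  104  118   83   83   84    .    .    .    .  113  115   84   83   82   82   83   30   34   47  109
  108  113  108   95  135  140  139  140  142  142  142  121  122  135  139  136  138  134  142  142  143  127
  120  111   85   83  142  141  143  142  143  143  143  141  142  142  142  143  143  143  142  143  143  144
  132   92   83   83  142  142  143  143  144  143  143  142  142  143  143  142  142  142  144  143  143  144
```

```bash
P="python3 -m pendant"
$P '[{"travel":[0.3,0,-0.1],"rot":[0,-0.1,0],"fingers":-1},{"travel":[0.35,0,-0.1],"rot":[0,-0.24,0],"fingers":-1},{"travel":[0.35,0,-0.1],"rot":[0,-0.38,0],"fingers":-1},{"travel":[0.35,0,-0.1],"rot":[0,-0.52,0],"fingers":-1},{"travel":[0.35,0,-0.1],"rot":[0,-0.66,0],"fingers":-1},{"travel":[0.35,0,-0.1],"rot":[0,-0.8,0],"fingers":-1},{"travel":[0.35,0,-0.1],"rot":[0,-0.94,0],"fingers":-1},{"travel":[0.35,0,-0.1],"rot":[0,-0.94,0],"fingers":-1}]' | sed -n '2,3p'
for i in 1 2 3; do $P '[{"travel":[-0.5,-0.1,-0.14],"rot":[0,0,0],"fingers":-1},{"travel":[-0.97,-0.3,-0.26],"rot":[0,0,0],"fingers":-1},{"travel":[-0.97,-0.3,-0.26],"rot":[0,0,0],"fingers":-1},{"travel":[-0.97,-0.3,-0.26],"rot":[0,0,0],"fingers":-1}]' | sed -n '2p'; done
python3 - <<'E'
from dr import *
im,d=drawer(("core0",),("side","top")); dmap("top",d)
g=im[200:262,120:186]; print("left comp dark pixels"); 
cv2.imwrite("pics/d25.png",cv2.resize(im[180:290,110:260],None,fx=5,fy=5,interpolation=cv2.INTER_CUBIC))
stw(); print(gow(.5,-.16,.2,-.7), goto("B",-.05,0,.13))
E
```

```text
tcp_pos: [0.5746, 0.379, 0.3321]
orientation: [-0.107, 0.666, 0.731, 0.105]
tcp_pos: [0.549, 0.249, 0.3239]
tcp_pos: [0.5238, 0.1266, 0.3187]
tcp_pos: [0.4987, 0.004, 0.3136]
top core0 0.54 [170.0, 232.0] w [0.548 0.307 0.104] drawer [0.032 0.028]
top core0 0.53 [177.0, 218.0] w [0.571 0.3   0.101] drawer [0.054 0.018]
top cols y mm [120, 108, 96, 84, 72, 60, 48, 36, 24, 12, 0, -12, -24, -36, -48, -60, -72, -84, -96, -108, -120]
  -24    4    2    3    2    3    2  108    3    3    3    2    4    4    4  106  105    4    3    2    2    3
  -12    5   99   98   97    1    6  111  117  114  116  114  107  116  121  109  109  106  105  109  107  106
    0  129  128  128  128  130  127  129  129  129  129  129  128  129  128  129  128  129  128  128  129  129
   12  121  121  122  126  124  126  122  125  126  126  123  125  125  127  122  126  126  125  126  124  126
   24  119  105   82   83   84   82   82  104  108  104  121  109   83   83   82   82   83   82   82   83  121
   36  119   87   83   82   83   82   83   94  104  101  120  109   83   83   83   83   82   82   83   82  117
 
[... 464 characters left out ...]
  84   84   83   82   82   82   82  120  107   83   83   80   82   83   82   84   83  117
  108  137  137  140  138  141  141  141  140  140  141  142  138  140  139  139  139  139  141  140  142  142
  120  142  141  142  142  141  141  141  141  142  142  143  142  142  141  142  141  142  141  141  141  142
  132  142  143  142  143  143  143  142  142  144  143  143  142  143  144  143  143  142  143  142  142  143
left comp dark pixels
t 69.0 origin [ 0.5058 -0.0707  0.2441] yaw -1.484 pitch 0.021 F [ 0.2 -0.2 -1.5] q [-0.31  0.21  0.03  1.51  0.28  1.16]
(array([-0.99 , -0.579,  0.089]), array([ 0.218, -0.017, -0.717])) (array([-1.715, -0.47 ,  0.476]), array([ 0.442, -0.012, -1.469]))
```

```bash
python3 - <<'E'
from m import *
t,_=env.read_camera("top"); s,_=env.read_camera("side")
o=np.zeros((600,800,3),np.uint8); I=cv2.INTER_CUBIC
o[:300,:400]=cv2.resize(t[195:270,118:218],(400,300),interpolation=I)
o[:300,400:]=cv2.resize(s[110:200,260:380],(400,300),interpolation=I)
T=tool(); c=project("side",T[:3,:3]@O+T[:3,3])[0].astype(int); print(c)
o[300:,:400]=cv2.resize(s[c[1]-45:c[1]+30,c[0]-50:c[0]+50],(400,300),interpolation=I)
o[300:,400:]=cv2.resize(t[180:280,360:493],(400,300),interpolation=I)
cv2.imwrite("pics/last.png",o)
E
```

```text
[313 197]
```

View pics/last.png

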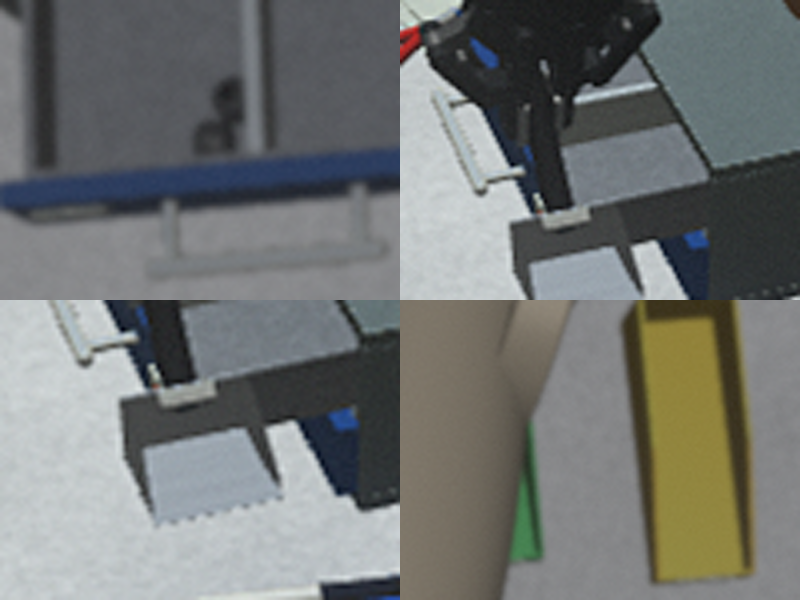

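The last view shows two or three cores by the divider (228,97 and 210,135), with the rest probably further back under the unit's top. The scoop and the yellow bin are empty. I'm short of turns, so I'll plan the whole knob sequence at once.

```bash
cat > plan.py <<'E'
from m import *
cB,yB=np.array([.5868,-.161]),.122
def scoopT(o,yaw,p): M=TR(yaw,p+PO); return np.asarray(o)-M@O,M
def b(sx,z,p=0): e=np.array([np.cos(yB),np.sin(yB)]); return scoopT(np.r_[cB+e*sx,z],yB,p)
def t(x,y,z,yaw,p): return np.array([x,y,z]),TR(yaw,p+PO)
def run(seq,start=None):
    T=tool(); p,M=(T[:3,3],T[:3,:3]) if start is None else start
    for nm,(q,N) in seq:
        d=M.T@(q-p)/.12; w=R.from_matrix(M.T@N).as_rotvec()/np.radians(60)
        k=int(np.ceil(max(abs(d).max(),abs(w).max(),1e-9)/1.0001)) or 1
        if k>1:
            for i in range(1,k+1):
                qi=p+(q-p)*i/k; Ni=M@R.from_rotvec(w*np.radians(60)*i/k).as_matrix()
                pp,MM=(p,M) if i==1 else prev
                print(nm,f"{i}/{k}",(MM.T@(qi-pp)/.12).round(3).tolist(),(R.from_matrix(MM.T@Ni).as_rotvec()/np.radians(60)).round(3).tolist()); prev=(qi,Ni)
        else: print(nm,d.round(3).tolist(),w.round(3).tolist())
        p,M=q,N
    return p,M
if __name__=="__main__":
    A=[("1",scoopT([.50,-.10,.20],-.7,0)),("2",b(-.055,.15)),("3",b(-.055,.04,.03)),("4",b(-.055,.0045,.03)),("5",b(.03,.0045,.03)),("6",b(.058,.0045,.03)),("7",b(.056,.03,-.4)),("8",b(.05,.045,-.7)),("9",b(.03,.055,-.7)),("10",b(.03,.15,-.6))]
    e=run(A); print("--carry")
    C=[("11",t(.47,-.06,.31,.1,-.5)),("12",t(.48,.05,.31,-.7,-.45)),("13",t(.53,.15,.33,-1.48,-.4)),("14",t(.586,.257,.30,-1.48,-.3)),("15",t(.586,.257,.285,-1.48,0)),("16",t(.586,.257,.285,-1.48,1.)),("17",t(.586,.257,.33,-1.48,0)),("18",t(.5,.03,.31,-1.48,0))]
    e=run(C,e); print("--trip2")
    A2=[("1",scoopT([.50,-.10,.20],-.7,0)),("2",b(-.03,.15)),("3",b(-.03,.04,.03)),("4",b(-.03,.0045,.03)),("5",b(.05,.0045,.03)),("6",b(.073,.0045,.03)),("7",b(.07,.034,-.4)),("8",b(.05,.05,-.55)),("10",b(.03,.15,-.5))]
    e=run(A2,e); print("--carry same; lay"); e=C[-1][1]
    run([("L1",t(.5,.041,.2,-1.57,0)),("L2",scoopT([.5,-.0385,.03],-1.57,0)),("L3",scoopT([.5,-.0385,.007],-1.57,0))],e)
    print("carry from end of trip2:"); run(C[:1],A2[-1][1])
E
python3 plan.py
```

```text
1 [-0.515, -0.535, 0.236] [0.218, -0.017, -0.717]
2 [-0.865, -0.744, 0.185] [0.217, 0.0, -0.754]
3 [-0.265, -0.0, 0.857] [0.0, 0.029, -0.0]
4 [-0.09, 0.0, 0.282] [0.0, 0.0, 0.0]
5 [-0.675, -0.0, -0.216] [0.0, 0.0, 0.0]
6 [-0.222, -0.0, -0.071] [0.0, 0.0, 0.0]
7 [0.159, 0.0, 0.166] [0.0, -0.411, -0.0]
8 [0.106, 0.0, 0.121] [-0.0, -0.286, -0.0]
9 [0.118, -0.0, -0.144] [0.0, 0.0, 0.0]
10 [-0.363, -0.0, -0.8] [0.0, 0.095, 0.0]
--carry
11 1/2 [-0.078, 0.477, -0.627] [0.003, 0.048, 0.01]
11 2/2 [-0.041, 0.476, -0.632] [0.003, 0.048, 0.01]
12 [-0.17, 0.904, 0.038] [0.148, 0.045, 0.75]
13 [0.187, 0.906, -0.201] [0.108, 0.045, 0.737]
14 [0.87, 0.546, 0.147] [-0.0, 0.095, 0.0]
15 [0.002, 0.0, 0.125] [0.0, 0.286, 0.0]
16 [0.0, 0.0, 0.0] [0.0, 0.955, 0.0]
17 [0.359, 0.0, -0.108] [-0.0, -0.955, -0.0]
18 1/2 [-0.897, -0.443, -0.171] [0.0, 0.0, 0.0]
18 2/2 [-0.897, -0.443, -0.171] [0.0, 0.0, 0.0]
--trip2
1 [-0.681, -0.564, 0.168] [0.206, 0.0, -0.716]
2 1/2 [-0.501, -0.296, 0.073] [0.108, -0.0, -0.377]
2 2/2 [-0.35, -0.455, 0.116] [0.108, 0.0, -0.377]
3 [-0.265, -0.0, 0.857] [0.0, 0.029, -0.0]
4 [-0.09, 0.0, 0.282] [0.0, 0.0, 0.0]
5 [-0.635, -0.0, -0.203] [0.0, 0.0, 0.0]
6 [-0.183, 0.0, -0.058] [0.0, 0.0, 0.0]
7 [0.177, 0.0, 0.137] [0.0, -0.411, -0.0]
8 [0.195, -0.0, -0.03] [-0.0, -0.143, -0.0]
10 [-0.081, 0.0, -0.887] [0.0, 0.048, 0.0]
--carry same; lay
L1 [-0.166, 0.008, 0.906] [-0.024, 0.0, 0.083]
L2 [-0.235, -0.001, 0.817] [0.0, 0.0, 0.0]
L3 [-0.053, 0.0, 0.184] [0.0, 0.0, 0.0]
carry from end of trip2:
11 1/2 [0.001, 0.477, -0.591] [0.002, 0.0, 0.01]
11 2/2 [0.006, 0.475, -0.592] [0.002, -0.0, 0.01]
```

```bash
P="python3 -m pendant"
$P '[{"travel":[-0.25,-0.25,0.1],"rot":[0.07,0,-0.24],"fingers":-1},{"travel":[-0.515,-0.535,0.236],"rot":[0.145,-0.01,-0.48],"fingers":-1},{"travel":[-0.515,-0.535,0.236],"rot":[0.218,-0.017,-0.717],"fingers":-1},{"travel":[-0.515,-0.535,0.236],"rot":[0.218,-0.017,-0.717],"fingers":-1},{"travel":[-0.515,-0.535,0.236],"rot":[0.218,-0.017,-0.717],"fingers":-1},{"travel":[-0.515,-0.535,0.236],"rot":[0.218,-0.017,-0.717],"fingers":-1}]' | sed -n '2p'
$P '[{"travel":[-0.4,-0.35,0],"rot":[0.07,0,-0.25],"fingers":-1},{"travel":[-0.865,-0.744,0.1],"rot":[0.145,0,-0.5],"fingers":-1},{"travel":[-0.865,-0.744,0.185],"rot":[0.217,0,-0.754],"fingers":-1},{"travel":[-0.865,-0.744,0.185],"rot":[0.217,0,-0.754],"fingers":-1},{"travel":[-0.865,-0.744,0.185],"rot":[0.217,0,-0.754],"fingers":-1},{"travel":[-0.865,-0.744,0.185],"rot":[0.217,0,-0.754],"fingers":-1},{"travel":[-0.865,-0.744,0.185],"rot":[0.217,0,-0.754],"fingers":-1}]' | sed -n '2p'
python3 -c "
from m import *
B['B']=(np.array([.5868,-.161]),.122); scoopstate('B')"
$P '[{"travel":[-0.09,0,0.3],"rot":[0,0,0],"fingers":-1},{"travel":[-0.18,0,0.6],"rot":[0,0.029,0],"fingers":-1},{"travel":[-0.265,0,0.857],"rot":[0,0.029,0],"fingers":-1},{"travel":[-0.265,0,0.857],"rot":[0,0.029,0],"fingers":-1},{"travel":[-0.265,0,0.857],"rot":[0,0.029,0],"fingers":-1}]' | sed -n '2p'
$P '[{"travel":[-0.05,0,0.14],"rot":[0,0,0],"fingers":-1},{"travel":[-0.08,0,0.25],"rot":[0,0,0],"fingers":-1},{"travel":[-0.09,0,0.282],"rot":[0,0,0],"fingers":-1},{"travel":[-0.09,0,0.282],"rot":[0,0,0],"fingers":-1},{"travel":[-0.09,0,0.282],"rot":[0,0,0],"fingers":-1}]' | sed -n '2p;4p'
$P '[{"travel":[-0.08,0,-0.026],"rot":[0,0,0],"fingers":-1},{"travel":[-0.16,0,-0.051],"rot":[0,0,0],"fingers":-1},{"travel":[-0.24,0,-0.077],"rot":[0,0,0],"fingers":-1},{"travel":[-0.32,0,-0.102],"rot":[0,0,0],"fingers":-1},{"travel":[-0.4,0,-0.128],"rot":[0,0,0],"fingers":-1},{"travel":[-0.48,0,-0.154],"rot":[0,0,0],"fingers":-1},{"travel":[-0.56,0,-0.179],"rot":[0,0,0],"fingers":-1},{"travel":[-0.64,0,-0.205],"rot":[0,0,0],"fingers":-1},{"travel":[-0.675,0,-0.216],"rot":[0,0,0],"fingers":-1},{"travel":[-0.675,0,-0.216],"rot":[0,0,0],"fingers":-1}]' | sed -n '2p;4p'
$P '[{"travel":[-0.08,0,-0.025],"rot":[0,0,0],"fingers":-1},{"travel":[-0.16,0,-0.051],"rot":[0,0,0],"fingers":-1},{"travel":[-0.222,0,-0.071],"rot":[0,0,0],"fingers":-1},{"travel":[-0.222,0,-0.071],"rot":[0,0,0],"fingers":-1}]' | sed -n '2p;4p'
python3 - <<'E'
from m import *
B['B']=(np.array([.5868,-.161]),.122); scoopstate("B"); print(goto("B",.066,0,.0045,.03))
for n in("side","top"): im,d,o=pieces("B",n); print(n,o)
E
```

```text
tcp_pos: [0.4394, -0.0489, 0.2678]
tcp_pos: [0.4529, -0.1777, 0.218]
clock 70.4 origin in bin [-0.0555 -0.0005  0.1499] dyaw -0.0021 nosedown 0.28 F [0.4 0.4 0.2]
tcp_pos: [0.4544, -0.1782, 0.1107]
tcp_pos: [0.4554, -0.1789, 0.0762]
wrist_force: [0.4, -0.1, -1.4]
tcp_pos: [0.5405, -0.1681, 0.0751]
wrist_force: [0.3, -0.1, 4.8]
tcp_pos: [0.5675, -0.1648, 0.0752]
wrist_force: [-1.3, 0.1, 7.4]
clock 72.8 origin in bin [ 0.0577 -0.0015  0.0046] dyaw -0.0013 nosedown 0.312 F [-1.3  0.1  7.4]
(array([-0.066,  0.012, -0.019]), array([-0.   , -0.002, -0.001]))
side [(0.55, [401.0, 285.0], [0.089, 0.013, 0.023]), (0.5, [388.0, 286.0], [0.065, 0.009, 0.024])]
top []
```

```bash
P="python3 -m pendant"
$P '[{"travel":[-0.02,0,-0.008],"rot":[0,0,0],"fingers":-1},{"travel":[-0.045,0,-0.018],"rot":[0,0,0],"fingers":-1},{"travel":[-0.045,0,-0.018],"rot":[0,0,0],"fingers":-1}]' | sed -n '2p;4p'
$P '[{"travel":[0.04,0,0.03],"rot":[0,-0.07,0],"fingers":-1},{"travel":[0.07,0,0.06],"rot":[0,-0.14,0],"fingers":-1},{"travel":[0.1,0,0.09],"rot":[0,-0.21,0],"fingers":-1},{"travel":[0.14,0,0.12],"rot":[0,-0.28,0],"fingers":-1},{"travel":[0.17,0,0.15],"rot":[0,-0.35,0],"fingers":-1},{"travel":[0.19,0,0.17],"rot":[0,-0.411,0],"fingers":-1},{"travel":[0.19,0,0.17],"rot":[0,-0.411,0],"fingers":-1}]' | sed -n '2p;4p'
$P '[{"travel":[0.03,0,0.03],"rot":[0,-0.07,0],"fingers":-1},{"travel":[0.05,0,0.06],"rot":[0,-0.14,0],"fingers":-1},{"travel":[0.08,0,0.09],"rot":[0,-0.21,0],"fingers":-1},{"travel":[0.106,0,0.121],"rot":[0,-0.286,0],"fingers":-1},{"travel":[0.106,0,0.121],"rot":[0,-0.286,0],"fingers":-1}]' | sed -n '2p;4p'
$P '[{"travel":[0.06,0,-0.07],"rot":[0,0,0],"fingers":-1},{"travel":[0.118,0,-0.144],"rot":[0,0,0],"fingers":-1},{"travel":[0.118,0,-0.144],"rot":[0,0,0],"fingers":-1}]' | sed -n '2p;4p'
$P '[{"travel":[-0.08,0,-0.15],"rot":[0,0.02,0],"fingers":-1},{"travel":[-0.18,0,-0.4],"rot":[0,0.05,0],"fingers":-1},{"travel":[-0.28,0,-0.6],"rot":[0,0.08,0],"fingers":-1},{"travel":[-0.363,0,-0.8],"rot":[0,0.095,0],"fingers":-1},{"travel":[-0.363,0,-0.8],"rot":[0,0.095,0],"fingers":-1}]' | sed -n '2p;4p'
python3 - <<'E'
from m import *
B['B']=(np.array([.5868,-.161]),.122); scoopstate("B")
for n in("side","top"): im,d,o=pieces("B",n); print(n,o)
hmap("B","top",d,x0=.04,step=.008)
from plan import *
print("carry"); run([("11",t(.47,-.06,.31,.1,-.5))])
E
```

```text
tcp_pos: [0.5723, -0.1639, 0.0754]
wrist_force: [-3.5, -0.4, 5.8]
tcp_pos: [0.5423, -0.1668, 0.0615]
wrist_force: [-0.3, 0.1, -1.9]
tcp_pos: [0.531, -0.1677, 0.0442]
wrist_force: [-0.9, -1.1, -2.3]
tcp_pos: [0.5144, -0.172, 0.058]
wrist_force: [1.2, -0.6, -1.5]
tcp_pos: [0.5186, -0.1731, 0.1677]
wrist_force: [1.2, 0.1, -1.6]
clock 75.3 origin in bin [ 0.035  -0.0039  0.157 ] dyaw 0.0011 nosedown -0.326 F [ 1.2  0.1 -1.6]
side [(0.62, [374.0, 256.0], [0.014, -0.013, 0.165]), (0.59, [386.0, 248.0], [0.032, -0.022, 0.177]), (0.49, [377.0, 242.0], [0.028, 0.007, 0.173]), (0.44, [400.0, 283.0], [0.089, 0.016, 0.024])]
top [(0.38, [371.0, 186.0], [0.085, 0.02, 0.025])]
   40  164  163  163  161  161  160  161    6
   48  166  165  167  165    7    8   40   10
   56    .    .    .    .    6    6    3   20
   64    .    .    .    .    6    6   63   10
   72    .    .    .    .    5    6    4   23
   80    .    .    .    .   21   27   27    4
   88   37   26   25    .   27   27   24   21
   96   58   58   52   49   53   57   68   31
  104   86   85   87   85   86   85   85    2
carry
11 1/2 [-0.073, 0.48, -0.63] [0.003, 0.046, 0.009]
11 2/2 [-0.038, 0.479, -0.634] [0.003, 0.046, 0.009]
```

Three knobs are aboard and two remain at the wall. I'll carry and dump into the right compartment, then return and push again.

```bash
P="python3 -m pendant"
$P '[{"travel":[-0.03,0.2,-0.3],"rot":[0,0.02,0],"fingers":-1},{"travel":[-0.073,0.48,-0.63],"rot":[0.003,0.046,0.009],"fingers":-1},{"travel":[-0.073,0.48,-0.63],"rot":[0.003,0.046,0.009],"fingers":-1}]' | sed -n '2p'
$P '[{"travel":[-0.02,0.24,-0.3],"rot":[0,0.02,0],"fingers":-1},{"travel":[-0.038,0.479,-0.634],"rot":[0.003,0.046,0.009],"fingers":-1},{"travel":[-0.038,0.479,-0.634],"rot":[0.003,0.046,0.009],"fingers":-1}]' | sed -n '2p'
$P '[{"travel":[-0.03,0.2,0],"rot":[0.02,0,0.11],"fingers":-1},{"travel":[-0.06,0.4,0],"rot":[0.045,0.01,0.23],"fingers":-1},{"travel":[-0.1,0.6,0],"rot":[0.07,0.02,0.36],"fingers":-1},{"travel":[-0.14,0.8,0.03],"rot":[0.1,0.03,0.5],"fingers":-1},{"travel":[-0.17,0.904,0.038],"rot":[0.12,0.04,0.62],"fingers":-1},{"travel":[-0.17,0.904,0.038],"rot":[0.148,0.045,0.75],"fingers":-1},{"travel":[-0.17,0.904,0.038],"rot":[0.148,0.045,0.75],"fingers":-1}]' | sed -n '2p'
$P '[{"travel":[0.03,0.2,-0.05],"rot":[0.015,0,0.11],"fingers":-1},{"travel":[0.06,0.4,-0.1],"rot":[0.03,0.01,0.23],"fingers":-1},{"travel":[0.1,0.6,-0.15],"rot":[0.05,0.02,0.36],"fingers":-1},{"travel":[0.15,0.8,-0.2],"rot":[0.07,0.03,0.5],"fingers":-1},{"travel":[0.187,0.906,-0.201],"rot":[0.09,0.04,0.62],"fingers":-1},{"travel":[0.187,0.906,-0.201],"rot":[0.108,0.045,0.737],"fingers":-1},{"travel":[0.187,0.906,-0.201],"rot":[0.108,0.045,0.737],"fingers":-1}]' | sed -n '2p'
$P '[{"travel":[0.29,0.18,0.03],"rot":[0,0.03,0],"fingers":-1},{"travel":[0.58,0.36,0.08],"rot":[0,0.06,0],"fingers":-1},{"travel":[0.87,0.546,0.147],"rot":[0,0.095,0],"fingers":-1},{"travel":[0.87,0.546,0.147],"rot":[0,0.095,0],"fingers":-1}]' | sed -n '2p'
$P '[{"travel":[0,0,0.125],"rot":[0,0.14,0],"fingers":-1},{"travel":[0,0,0.125],"rot":[0,0.286,0],"fingers":-1},{"travel":[0,0,0.125],"rot":[0,0.286,0],"fingers":-1}]' | sed -n '2p'
$P '[{"travel":[0,0,0],"rot":[0,0.14,0],"fingers":-1},{"travel":[0,0,0],"rot":[0,0.28,0],"fingers":-1},{"travel":[0,0,0],"rot":[0,0.42,0],"fingers":-1},{"travel":[0,0,0],"rot":[0,0.56,0],"fingers":-1},{"travel":[0,0,0],"rot":[0,0.7,0],"fingers":-1},{"travel":[0,0,0],"rot":[0,0.84,0],"fingers":-1},{"travel":[0,0,0],"rot":[0,0.955,0],"fingers":-1},{"travel":[0,0,0],"rot":[0,0.955,0],"fingers":-1},{"travel":[0,0,0],"rot":[0,0.955,0],"fingers":-1}]' | sed -n '2p;4p'
$P '[{"travel":[0.359,0,-0.108],"rot":[0,-0.14,0],"fingers":-1},{"travel":[0.359,0,-0.108],"rot":[0,-0.28,0],"fingers":-1},{"travel":[0.359,0,-0.108],"rot":[0,-0.42,0],"fingers":-1},{"travel":[0.359,0,-0.108],"rot":[0,-0.56,0],"fingers":-1},{"travel":[0.359,0,-0.108],"rot":[0,-0.7,0],"fingers":-1},{"travel":[0.359,0,-0.108],"rot":[0,-0.84,0],"fingers":-1},{"travel":[0.359,0,-0.108],"rot":[0,-0.955,0],"fingers":-1},{"travel":[0.359,0,-0.108],"rot":[0,-0.955,0],"fingers":-1}]' | sed -n '2p'
for i in 1 2; do $P '[{"travel":[-0.45,-0.22,-0.09],"rot":[0,0,0],"fingers":-1},{"travel":[-0.897,-0.443,-0.171],"rot":[0,0,0],"fingers":-1},{"travel":[-0.897,-0.443,-0.171],"rot":[0,0,0],"fingers":-1},{"travel":[-0.897,-0.443,-0.171],"rot":[0,0,0],"fingers":-1}]' | sed -n '2p'; done
python3 -c "
from dr import *
drawer(('knob0',),('side','top'))"
$P '[{"travel":[-0.34,-0.28,0.08],"rot":[0.07,0,-0.24],"fingers":-1},{"travel":[-0.681,-0.564,0.168],"rot":[0.14,0,-0.48],"fingers":-1},{"travel":[-0.681,-0.564,0.168],"rot":[0.206,0,-0.716],"fingers":-1},{"travel":[-0.681,-0.564,0.168],"rot":[0.206,0,-0.716],"fingers":-1},{"travel":[-0.681,-0.564,0.168],"rot":[0.206,0,-0.716],"fingers":-1},{"travel":[-0.681,-0.564,0.168],"rot":[0.206,0,-0.716],"fingers":-1}]' | sed -n '2p'
$P '[{"travel":[-0.25,-0.15,0.04],"rot":[0.05,0,-0.19],"fingers":-1},{"travel":[-0.501,-0.296,0.073],"rot":[0.108,0,-0.377],"fingers":-1},{"travel":[-0.501,-0.296,0.073],"rot":[0.108,0,-0.377],"fingers":-1},{"travel":[-0.501,-0.296,0.073],"rot":[0.108,0,-0.377],"fingers":-1}]' | sed -n '2p'
$P '[{"travel":[-0.17,-0.22,0.06],"rot":[0.05,0,-0.19],"fingers":-1},{"travel":[-0.35,-0.455,0.116],"rot":[0.108,0,-0.377],"fingers":-1},{"travel":[-0.35,-0.455,0.116],"rot":[0.108,0,-0.377],"fingers":-1},{"travel":[-0.35,-0.455,0.116],"rot":[0.108,0,-0.377],"fingers":-1}]' | sed -n '2p'
python3 - <<'E'
from plan import *
B['B']=(cB,yB); scoopstate("B"); run([("3",b(-.03,.04,.03))])
T=tool(); im,d=env.read_camera("side"); P=maskpts("side",np.ones((480,640),bool),d); M=TR(.122)
Q=(P-T[:3,3])@M*[-1,1,-1]; Q=Q[(abs(Q[:,1])<.025)&(Q[:,0]>.05)&(Q[:,0]<.12)&(Q[:,2]>-.09)&(Q[:,2]<-.04)]
for a in np.arange(.05,.12,.02):
    K=Q[(Q[:,0]>a)&(Q[:,0]<a+.02)]
    if len(K)>3: print(a.round(3),len(K),np.percentile(K[:,2],[2,50,98]).round(4))
E
```

```text
tcp_pos: [0.4933, -0.114, 0.2399]
tcp_pos: [0.4713, -0.0587, 0.3147]
tcp_pos: [0.4803, 0.0501, 0.3081]
tcp_pos: [0.531, 0.1493, 0.3288]
tcp_pos: [0.5877, 0.2585, 0.2966]
tcp_pos: [0.5864, 0.2524, 0.2843]
tcp_pos: [0.5866, 0.256, 0.2846]
wrist_force: [0.3, -0.1, -1.5]
tcp_pos: [0.5864, 0.2601, 0.3377]
tcp_pos: [0.5427, 0.1404, 0.3229]
tcp_pos: [0.5004, 0.0274, 0.3123]
top knob0 0.19 [173.0, 220.0] w [0.57  0.3   0.102] drawer [0.053 0.018]
tcp_pos: [0.4408, -0.0484, 0.2692]
tcp_pos: [0.4603, -0.1113, 0.2439]
tcp_pos: [0.4792, -0.1741, 0.2196]
clock 82.3 origin in bin [-2.870e-02 -1.000e-04  1.519e-01] dyaw -0.0018 nosedown 0.277 F [-0.2 -0.  -1.5]
3 [-0.257, 0.001, 0.874] [-0.001, 0.032, -0.002]
0.05 36 [-0.0657 -0.0635 -0.0466]
0.07 123 [-0.0671 -0.0644 -0.0621]
0.09 128 [-0.0668 -0.0646 -0.0616]
```

```bash
P="python3 -m pendant"
$P '[{"travel":[-0.09,0,0.3],"rot":[0,0,0],"fingers":-1},{"travel":[-0.18,0,0.6],"rot":[0,0.03,0],"fingers":-1},{"travel":[-0.257,0,0.87],"rot":[0,0.03,0],"fingers":-1},{"travel":[-0.257,0,0.87],"rot":[0,0.03,0],"fingers":-1},{"travel":[-0.257,0,0.87],"rot":[0,0.03,0],"fingers":-1}]' | sed -n '2p'
$P '[{"travel":[-0.05,0,0.14],"rot":[0,0,0],"fingers":-1},{"travel":[-0.08,0,0.25],"rot":[0,0,0],"fingers":-1},{"travel":[-0.09,0,0.282],"rot":[0,0,0],"fingers":-1},{"travel":[-0.09,0,0.282],"rot":[0,0,0],"fingers":-1}]' | sed -n '2p;4p'
$P '[{"travel":[-0.08,0,-0.026],"rot":[0,0,0],"fingers":-1},{"travel":[-0.16,0,-0.051],"rot":[0,0,0],"fingers":-1},{"travel":[-0.24,0,-0.077],"rot":[0,0,0],"fingers":-1},{"travel":[-0.32,0,-0.102],"rot":[0,0,0],"fingers":-1},{"travel":[-0.4,0,-0.128],"rot":[0,0,0],"fingers":-1},{"travel":[-0.48,0,-0.154],"rot":[0,0,0],"fingers":-1},{"travel":[-0.56,0,-0.179],"rot":[0,0,0],"fingers":-1},{"travel":[-0.635,0,-0.203],"rot":[0,0,0],"fingers":-1},{"travel":[-0.635,0,-0.203],"rot":[0,0,0],"fingers":-1}]' | sed -n '2p;4p'
$P '[{"travel":[-0.06,0,-0.018],"rot":[0,0,0],"fingers":-1},{"travel":[-0.12,0,-0.038],"rot":[0,0,0],"fingers":-1},{"travel":[-0.183,0,-0.058],"rot":[0,0,0],"fingers":-1},{"travel":[-0.183,0,-0.058],"rot":[0,0,0],"fingers":-1},{"travel":[-0.183,0,-0.058],"rot":[0,0,0],"fingers":-1}]' | sed -n '2p;4p'
$P '[{"travel":[0.03,0,0.03],"rot":[0,-0.07,0],"fingers":-1},{"travel":[0.06,0,0.06],"rot":[0,-0.14,0],"fingers":-1},{"travel":[0.1,0,0.085],"rot":[0,-0.21,0],"fingers":-1},{"travel":[0.13,0,0.1],"rot":[0,-0.28,0],"fingers":-1},{"travel":[0.16,0,0.12],"rot":[0,-0.35,0],"fingers":-1},{"travel":[0.177,0,0.137],"rot":[0,-0.411,0],"fingers":-1},{"travel":[0.177,0,0.137],"rot":[0,-0.411,0],"fingers":-1}]' | sed -n '2p;4p'
$P '[{"travel":[0.06,0,-0.01],"rot":[0,-0.07,0],"fingers":-1},{"travel":[0.13,0,-0.02],"rot":[0,-0.143,0],"fingers":-1},{"travel":[0.195,0,-0.03],"rot":[0,-0.143,0],"fingers":-1},{"travel":[0.195,0,-0.03],"rot":[0,-0.143,0],"fingers":-1}]' | sed -n '2p;4p'
$P '[{"travel":[-0.02,0,-0.2],"rot":[0,0.01,0],"fingers":-1},{"travel":[-0.04,0,-0.5],"rot":[0,0.03,0],"fingers":-1},{"travel":[-0.081,0,-0.887],"rot":[0,0.048,0],"fingers":-1},{"travel":[-0.081,0,-0.887],"rot":[0,0.048,0],"fingers":-1},{"travel":[-0.081,0,-0.887],"rot":[0,0.048,0],"fingers":-1}]' | sed -n '2p;4p'
python3 - <<'E'
from plan import *
B['B']=(cB,yB); scoopstate("B"); cc=cB
for n in("side","top"):
    im,d,o=pieces("B",n); print(n,o)
    h=cv2.cvtColor(im,cv2.COLOR_BGR2HSV); m=(cv2.inRange(h,(0,120,60),(8,255,255))|cv2.inRange(h,(172,120,60),(180,255,255)))
    k,_,st,ce=cv2.connectedComponentsWithStats(m)
    for i in range(1,k):
        if st[i,4]>=5:
            v,u=np.nonzero((_==i)) ; P=pts(n,np.c_[u,v],d); print("  red",st[i,4],ce[i].round(),np.median(P,0).round(3))
run([("11",t(.47,-.06,.31,.1,-.5))])
E
```

```text
tcp_pos: [0.4797, -0.1747, 0.1117]
tcp_pos: [0.4799, -0.1753, 0.0758]
wrist_force: [0.0, -0.9, -1.6]
tcp_pos: [0.5609, -0.1655, 0.0752]
wrist_force: [-0.6, 0.1, 0.3]
tcp_pos: [0.5829, -0.1629, 0.0752]
wrist_force: [0.6, 0.8, -0.7]
tcp_pos: [0.5542, -0.1655, 0.0656]
wrist_force: [-0.4, 0.9, -2.2]
tcp_pos: [0.5325, -0.1689, 0.0667]
wrist_force: [-0.0, -0.2, -2.2]
tcp_pos: [0.5169, -0.1719, 0.1743]
wrist_force: [-0.6, 0.3, -1.9]
clock 86.2 origin in bin [ 0.0318 -0.0025  0.1531] dyaw 0.0011 nosedown -0.224 F [-0.6  0.3 -1.9]
side [(0.55, [376.0, 262.0], [0.008, -0.018, 0.168]), (0.38, [337.0, 164.0], [0.091, 0.385, 0.085])]
  red 1249 [497. 252.] [ 0.896 -0.104  0.034]
  red 6 [503. 230.] [ 0.941 -0.062  0.047]
  red 20 [528. 237.] [ 0.993 -0.085  0.039]
  red 9 [504. 236.] [ 0.953 -0.062  0.026]
  red 8 [534. 245.] [ 0.992 -0.114  0.04 ]
  red 61 [370. 248.] [ 0.595 -0.152  0.167]
  red 5 [470. 250.] [ 0.868 -0.066  0.004]
  red 61 [374. 258.] [ 0.595 -0.18   0.169]
  red 21 [311. 262.] [ 0.476 -0.18   0.189]
  red 5 [520. 265.] [ 0.937 -0.158  0.036]
  red 5 [520. 274.] [ 0.944 -0.16 
[... 376 characters left out ...]
 11 [380.  57.] [ 0.992 -0.158  0.049]
  red 14 [355.  77.] [ 0.96  -0.097  0.004]
  red 12 [363.  76.] [ 0.96  -0.117  0.006]
  red 14 [355.  86.] [ 0.933 -0.097  0.003]
  red 15 [363.  85.] [ 0.936 -0.117  0.005]
  red 24 [360.  96.] [ 0.908 -0.111  0.004]
  red 41 [419. 141.] [ 0.76  -0.236  0.085]
  red 8 [ 27. 147.] [0.763 0.687 0.037]
  red 57 [229. 188.] [0.644 0.187 0.098]
  red 54 [400. 203.] [ 0.594 -0.178  0.164]
  red 65 [385. 205.] [ 0.589 -0.147  0.163]
  red 62 [232. 211.] [0.592 0.178 0.098]
  red 45 [230. 224.] [0.562 0.181 0.102]
  red 178 [ 73. 271.] [0.471 0.56  0.015]
11 1/2 [-0.003, 0.479, -0.596] [0.002, -0.001, 0.01]
11 2/2 [0.001, 0.477, -0.597] [0.002, -0.001, 0.01]
```

All three knobs show in the right compartment and two are aboard. Now I'll carry and dump them, then lay the scoop on the mat.

```bash
P="python3 -m pendant"
$P '[{"travel":[0,0.2,-0.3],"rot":[0,0,0],"fingers":-1},{"travel":[0,0.479,-0.596],"rot":[0.002,0,0.01],"fingers":-1},{"travel":[0,0.479,-0.596],"rot":[0.002,0,0.01],"fingers":-1}]' | sed -n '2p'
$P '[{"travel":[0,0.24,-0.3],"rot":[0,0,0],"fingers":-1},{"travel":[0,0.477,-0.597],"rot":[0.002,0,0.01],"fingers":-1},{"travel":[0,0.477,-0.597],"rot":[0.002,0,0.01],"fingers":-1}]' | sed -n '2p'
$P '[{"travel":[-0.03,0.2,0],"rot":[0.02,0,0.11],"fingers":-1},{"travel":[-0.06,0.4,0],"rot":[0.045,0.01,0.23],"fingers":-1},{"travel":[-0.1,0.6,0],"rot":[0.07,0.02,0.36],"fingers":-1},{"travel":[-0.14,0.8,0.03],"rot":[0.1,0.03,0.5],"fingers":-1},{"travel":[-0.17,0.904,0.038],"rot":[0.12,0.04,0.62],"fingers":-1},{"travel":[-0.17,0.904,0.038],"rot":[0.148,0.045,0.75],"fingers":-1},{"travel":[-0.17,0.904,0.038],"rot":[0.148,0.045,0.75],"fingers":-1}]' | sed -n '2p'
$P '[{"travel":[0.03,0.2,-0.05],"rot":[0.015,0,0.11],"fingers":-1},{"travel":[0.06,0.4,-0.1],"rot":[0.03,0.01,0.23],"fingers":-1},{"travel":[0.1,0.6,-0.15],"rot":[0.05,0.02,0.36],"fingers":-1},{"travel":[0.15,0.8,-0.2],"rot":[0.07,0.03,0.5],"fingers":-1},{"travel":[0.187,0.906,-0.201],"rot":[0.09,0.04,0.62],"fingers":-1},{"travel":[0.187,0.906,-0.201],"rot":[0.108,0.045,0.737],"fingers":-1},{"travel":[0.187,0.906,-0.201],"rot":[0.108,0.045,0.737],"fingers":-1}]' | sed -n '2p'
$P '[{"travel":[0.29,0.18,0.03],"rot":[0,0.03,0],"fingers":-1},{"travel":[0.58,0.36,0.08],"rot":[0,0.06,0],"fingers":-1},{"travel":[0.87,0.546,0.147],"rot":[0,0.095,0],"fingers":-1},{"travel":[0.87,0.546,0.147],"rot":[0,0.095,0],"fingers":-1}]' | sed -n '2p'
$P '[{"travel":[0,0,0.125],"rot":[0,0.14,0],"fingers":-1},{"travel":[0,0,0.125],"rot":[0,0.286,0],"fingers":-1},{"travel":[0,0,0.125],"rot":[0,0.286,0],"fingers":-1}]' | sed -n '2p'
$P '[{"travel":[0,0,0],"rot":[0,0.14,0],"fingers":-1},{"travel":[0,0,0],"rot":[0,0.28,0],"fingers":-1},{"travel":[0,0,0],"rot":[0,0.42,0],"fingers":-1},{"travel":[0,0,0],"rot":[0,0.56,0],"fingers":-1},{"travel":[0,0,0],"rot":[0,0.7,0],"fingers":-1},{"travel":[0,0,0],"rot":[0,0.84,0],"fingers":-1},{"travel":[0,0,0],"rot":[0,0.955,0],"fingers":-1},{"travel":[0,0,0],"rot":[0,0.955,0],"fingers":-1},{"travel":[0,0,0],"rot":[0,0.955,0],"fingers":-1}]' | sed -n '2p;4p'
$P '[{"travel":[0.359,0,-0.108],"rot":[0,-0.14,0],"fingers":-1},{"travel":[0.359,0,-0.108],"rot":[0,-0.28,0],"fingers":-1},{"travel":[0.359,0,-0.108],"rot":[0,-0.42,0],"fingers":-1},{"travel":[0.359,0,-0.108],"rot":[0,-0.56,0],"fingers":-1},{"travel":[0.359,0,-0.108],"rot":[0,-0.7,0],"fingers":-1},{"travel":[0.359,0,-0.108],"rot":[0,-0.84,0],"fingers":-1},{"travel":[0.359,0,-0.108],"rot":[0,-0.955,0],"fingers":-1},{"travel":[0.359,0,-0.108],"rot":[0,-0.955,0],"fingers":-1}]' | sed -n '2p'
for i in 1 2; do $P '[{"travel":[-0.45,-0.22,-0.09],"rot":[0,0,0],"fingers":-1},{"travel":[-0.897,-0.443,-0.171],"rot":[0,0,0],"fingers":-1},{"travel":[-0.897,-0.443,-0.171],"rot":[0,0,0],"fingers":-1},{"travel":[-0.897,-0.443,-0.171],"rot":[0,0,0],"fingers":-1}]' | sed -n '2p'; done
$P '[{"travel":[-0.08,0,0.45],"rot":[-0.012,0,0.04],"fingers":-1},{"travel":[-0.166,0.008,0.906],"rot":[-0.024,0,0.083],"fingers":-1},{"travel":[-0.166,0.008,0.906],"rot":[-0.024,0,0.083],"fingers":-1},{"travel":[-0.166,0.008,0.906],"rot":[-0.024,0,0.083],"fingers":-1}]' | sed -n '2p'
$P '[{"travel":[-0.1,0,0.4],"rot":[0,0,0],"fingers":-1},{"travel":[-0.2,0,0.7],"rot":[0,0,0],"fingers":-1},{"travel":[-0.235,0,0.817],"rot":[0,0,0],"fingers":-1},{"travel":[-0.235,0,0.817],"rot":[0,0,0],"fingers":-1},{"travel":[-0.235,0,0.817],"rot":[0,0,0],"fingers":-1}]' | sed -n '2p;4p'
python3 - <<'E'
from plan import *
stw(); run([("L3",scoopT([.5,-.0385,.007],-1.57,0))])
for n in("side","top"):
    im,d=env.read_camera(n); h=cv2.cvtColor(im,cv2.COLOR_BGR2HSV); m=(cv2.inRange(h,(0,120,60),(8,255,255))|cv2.inRange(h,(172,120,60),(180,255,255)))
    k,L,st,ce=cv2.connectedComponentsWithStats(m)
    for i in range(1,k):
        v,u=np.nonzero(L==i); p=np.median(pts(n,np.c_[u,v],d),0)
        if st[i,4]>=10 and p[0]<.72: print(n,"red",st[i,4],p.round(3))
E
```

```text
tcp_pos: [0.4923, -0.1135, 0.245]
tcp_pos: [0.4707, -0.0587, 0.315]
tcp_pos: [0.4802, 0.0502, 0.3087]
tcp_pos: [0.5307, 0.1494, 0.3291]
tcp_pos: [0.5874, 0.2585, 0.2968]
tcp_pos: [0.5861, 0.2524, 0.2844]
tcp_pos: [0.5863, 0.256, 0.2847]
wrist_force: [0.0, -0.2, -1.3]
tcp_pos: [0.586, 0.2601, 0.3378]
tcp_pos: [0.5424, 0.1404, 0.3232]
tcp_pos: [0.4999, 0.0275, 0.3126]
tcp_pos: [0.4994, 0.0412, 0.2012]
tcp_pos: [0.5029, 0.0395, 0.1021]
wrist_force: [0.5, -0.1, -1.6]
t 92.5 origin [ 0.5034 -0.0402  0.0344] yaw -1.568 pitch -0.003 F [ 0.5 -0.1 -1.6] q [-0.23  0.3  -0.39  0.95  0.27  1.33]
L3 [-0.05, -0.026, 0.22] [0.006, 0.003, 0.002]
side red 130 [0.47  0.558 0.014]
top red 73 [0.638 0.183 0.101]
top red 125 [0.598 0.18  0.1  ]
top red 45 [0.562 0.181 0.102]
top red 178 [0.471 0.56  0.014]
```

```bash
P="python3 -m pendant"
$P '[{"travel":[-0.02,-0.02,0.1],"rot":[0.006,0,0],"fingers":-1},{"travel":[-0.04,-0.026,0.17],"rot":[0.006,0,0],"fingers":-1},{"travel":[-0.05,-0.026,0.22],"rot":[0.006,0,0],"fingers":-1},{"travel":[-0.05,-0.026,0.22],"rot":[0.006,0,0],"fingers":-1}]' | sed -n '2p;4p'
$P '[{"travel":[0,0,0],"rot":[0,0,0],"fingers":-0.4},{"travel":[0,0,0],"rot":[0,0,0],"fingers":0},{"travel":[0,0,0],"rot":[0,0,0],"fingers":0.4},{"travel":[0,0,0],"rot":[0,0,0],"fingers":0.6},{"travel":[0,0,0],"rot":[0,0,0],"fingers":0.6},{"travel":[0,0,0],"rot":[0,0,0],"fingers":0.6}]' 40 | sed -n '2p;4,5p'
$P '[{"travel":[0,0,-0.2],"rot":[0,0,0],"fingers":0.6},{"travel":[0,0,-0.5],"rot":[0,0,0],"fingers":0.6},{"travel":[0,0,-0.9],"rot":[0,0,0],"fingers":0.6},{"travel":[0,0,-0.9],"rot":[0,0,0],"fingers":0.6}]' | sed -n '2p'
python3 - <<'E'
from plan import *
F=np.array([.474,.2727]); ex=np.array([.9958,.0919]); ey=np.array([-.0919,.9958])
def d(u,v,z): return np.r_[F+(u+.045)*ex+v*ey,z],TR(-1.479,0)
im,dd=env.read_camera("side"); Ps=maskpts("side",np.ones((480,640),bool),dd)
Q=Ps[((Ps>[.46,-.075,.004])&(Ps<[.54,-.01,.06])).all(1)]
for a in np.arange(-.07,-.01,.015):
    K=Q[(Q[:,1]>a)&(Q[:,1]<a+.015)&(abs(Q[:,0]-.5)<.025)]
    if len(K)>3: print("scoop",a.round(3),np.percentile(K[:,2],[5,50,95]).round(3))
im,dt=env.read_camera("top")
for n,D in(("side",dd),("top",dt)):
    P_=maskpts(n,np.ones((480,640),bool),D); u=(P_[:,:2]-F)@ex-.045; v=(P_[:,:2]-F)@ey
    k=(abs(v)<.04)&(P_[:,2]>.095)&(P_[:,2]<.112)&(u>-.08)&(u<-.012); f=(abs(v)<.1)&(P_[:,2]>.122)&(P_[:,2]<.134)&(u>-.06)&(u<.06); r=(abs(v)<.1)&(P_[:,2]>.137)&(P_[:,2]<.147)&(u<.14)&(u>.05)
    print(n,"bar u",np.percentile(u[k],[3,50,97]).round(4) if k.sum()>3 else None,"z",np.median(P_[k,2]).round(4) if k.sum()>3 else None,"face u",np.percentile(u[f],[3,50,97]).round(4) if f.sum()>3 else None,"roof edge u",np.percentile(u[r],2).round(4) if r.sum()>3 else None)
run([("p1",(np.array([.42,.10,.24]),TR(-1.479,0))),("p2",d(-.10,0,.20)),("p3",d(-.10,0,.103)),("p4",d(-.03,0,.103)),("p5",d(.04,0,.103)),("p6",d(.06,0,.103))])
for n in("side","top"):
    env.read_camera(n)
    print(n,[(round(o["conf"],2),np.round(o["xy"]).tolist()) for t_ in("core0","knob0") for o in env.outline_of(n,t_)])
E
```

```text
tcp_pos: [0.497, 0.042, 0.0734]
wrist_force: [-3.8, 1.6, 12.4]
tcp_pos: [0.4971, 0.0412, 0.0723]
wrist_force: [0.9, -0.8, -0.4]
finger_gap: 0.0685
tcp_pos: [0.5013, 0.0098, 0.1819]
scoop -0.07 [0.005 0.008 0.01 ]
scoop -0.055 [0.006 0.008 0.011]
scoop -0.04 [0.006 0.009 0.012]
scoop -0.025 [0.007 0.016 0.044]
side bar u [-0.0398 -0.0347 -0.0279] z 0.1087 face u [-0.0005  0.001   0.0055] roof edge u 0.1172
top bar u [-0.0393 -0.0343 -0.0287] z 0.1081 face u [-0.0007  0.0067  0.0157] roof edge u 0.1145
p1 [0.856, -0.656, -0.299] [0.01, -0.264, -0.086]
p2 1/2 [0.696, 0.061, 0.167] [0.0, 0.0, 0.0]
p2 2/2 [0.696, 0.061, 0.167] [0.0, 0.0, 0.0]
p3 [0.0, 0.0, 0.808] [0.0, 0.0, 0.0]
p4 [0.0, 0.583, 0.0] [0.0, 0.0, 0.0]
p5 [0.0, 0.583, 0.0] [0.0, 0.0, 0.0]
p6 [0.0, 0.167, 0.0] [0.0, 0.0, 0.0]
side [(0.16, [332.0, 154.0])]
top [(0.48, [173.0, 231.0]), (0.42, [174.0, 218.0]), (0.35, [294.0, 189.0]), (0.62, [230.0, 204.0]), (0.61, [231.0, 211.0]), (0.61, [231.0, 191.0])]
```

The scoop lies flat on the mat. Now I'll push the drawer home with closed fingers.

```bash
P="python3 -m pendant"
$P '[{"travel":[0.4,-0.3,-0.299],"rot":[0,-0.1,-0.03],"fingers":-1},{"travel":[0.856,-0.656,-0.299],"rot":[0.01,-0.2,-0.06],"fingers":-1},{"travel":[0.856,-0.656,-0.299],"rot":[0.01,-0.264,-0.086],"fingers":-1},{"travel":[0.856,-0.656,-0.299],"rot":[0.01,-0.264,-0.086],"fingers":-1},{"travel":[0.856,-0.656,-0.299],"rot":[0.01,-0.264,-0.086],"fingers":-1}]' 40 | sed -n '2p'
for i in 1 2; do $P '[{"travel":[0.35,0.03,0.08],"rot":[0,0,0],"fingers":-1},{"travel":[0.696,0.061,0.167],"rot":[0,0,0],"fingers":-1},{"travel":[0.696,0.061,0.167],"rot":[0,0,0],"fingers":-1},{"travel":[0.696,0.061,0.167],"rot":[0,0,0],"fingers":-1}]' | sed -n '2p'; done
$P '[{"travel":[0,0,0.4],"rot":[0,0,0],"fingers":-1},{"travel":[0,0,0.808],"rot":[0,0,0],"fingers":-1},{"travel":[0,0,0.808],"rot":[0,0,0],"fingers":-1},{"travel":[0,0,0.808],"rot":[0,0,0],"fingers":-1}]' | sed -n '2p;5p'
$P '[{"travel":[0,0.15,0],"rot":[0,0,0],"fingers":-1},{"travel":[0,0.25,0],"rot":[0,0,0],"fingers":-1},{"travel":[0,0.35,0],"rot":[0,0,0],"fingers":-1},{"travel":[0,0.45,0],"rot":[0,0,0],"fingers":-1},{"travel":[0,0.52,0],"rot":[0,0,0],"fingers":-1},{"travel":[0,0.583,0],"rot":[0,0,0],"fingers":-1}]' | sed -n '2p;4p'
$P '[{"travel":[0,0.08,0],"rot":[0,0,0],"fingers":-1},{"travel":[0,0.16,0],"rot":[0,0,0],"fingers":-1},{"travel":[0,0.24,0],"rot":[0,0,0],"fingers":-1},{"travel":[0,0.32,0],"rot":[0,0,0],"fingers":-1},{"travel":[0,0.4,0],"rot":[0,0,0],"fingers":-1},{"travel":[0,0.48,0],"rot":[0,0,0],"fingers":-1},{"travel":[0,0.583,0],"rot":[0,0,0],"fingers":-1},{"travel":[0,0.583,0],"rot":[0,0,0],"fingers":-1}]' | sed -n '2p;4p'
for i in 1 2 3; do $P '[{"travel":[0,0.02,0],"rot":[0,0,0],"fingers":-1},{"travel":[0,0.045,0],"rot":[0,0,0],"fingers":-1},{"travel":[0,0.045,0],"rot":[0,0,0],"fingers":-1},{"travel":[0,0.045,0],"rot":[0,0,0],"fingers":-1}]' | sed -n '2p;4p'; done
cat > fin.py <<'E'
from plan import *
F=np.array([.474,.2727]); ex=np.array([.9958,.0919]); ey=np.array([-.0919,.9958])
s=env.get_state(); print("tcp u",round((s["tcp_pos"][:2]-F)@ex-.045,4),"F",np.round(s["wrist_force"],1),s["clock"])
for n in("side","top"):
    im,D=env.read_camera(n); P_=maskpts(n,np.ones((480,640),bool),D); u=(P_[:,:2]-F)@ex-.045; v=(P_[:,:2]-F)@ey
    k=(abs(v)<.045)&(P_[:,2]>.095)&(P_[:,2]<.112)&(u>-.08)&(u<.085)
    f=(abs(v)<.12)&(P_[:,2]>.122)&(P_[:,2]<.134)&(u>-.06)&(u<.13)
    print(n,"bar u",np.percentile(u[k],[3,50,97]).round(4) if k.sum()>3 else None,"face u",np.percentile(u[f],[3,50,97]).round(4) if f.sum()>3 else None)
E
python3 fin.py
```

```text
tcp_pos: [0.4187, 0.1018, 0.2393]
tcp_pos: [0.4188, 0.1837, 0.2179]
tcp_pos: [0.4187, 0.267, 0.1987]
tcp_pos: [0.418, 0.2665, 0.1027]
finger_gap: -0.0001
tcp_pos: [0.4883, 0.2747, 0.1024]
wrist_force: [-0.7, 0.6, 1.4]
tcp_pos: [0.559, 0.2812, 0.1018]
wrist_force: [-0.3, 0.9, 0.3]
tcp_pos: [0.562, 0.2815, 0.1018]
wrist_force: [-3.4, 0.1, 1.0]
tcp_pos: [0.5648, 0.2817, 0.1017]
wrist_force: [-11.4, -2.4, 5.5]
tcp_pos: [0.5652, 0.2818, 0.1017]
wrist_force: [-24.5, -3.8, 15.7]
tcp u 0.0466 F [-24.5  -3.8  15.7] 98.75
side bar u [0.0357 0.0592 0.0723] face u [0.0344 0.1063 0.1181]
top bar u [0.0345 0.0613 0.069 ] face u [0.0992 0.1067 0.1155]
```

```bash
P="python3 -m pendant"
$P '[{"travel":[0,0.03,0],"rot":[0,0,0],"fingers":-1},{"travel":[0,0.03,0],"rot":[0,0,0],"fingers":-1},{"travel":[0,0.03,0],"rot":[0,0,0],"fingers":-1}]' | sed -n '2p;4p'
$P '[{"travel":[0,-0.2,0],"rot":[0,0,0],"fingers":-1},{"travel":[0,-0.6,0],"rot":[0,0,0],"fingers":-1},{"travel":[0,-1,0],"rot":[0,0,0],"fingers":-1},{"travel":[0,-1,0],"rot":[0,0,0],"fingers":-1},{"travel":[0,-1,0],"rot":[0,0,0],"fingers":-1},{"travel":[0,-1,0],"rot":[0,0,0],"fingers":-1}]' | sed -n '2p;4p'
cat >> fin.py <<'E'
fr=np.percentile(u[f],3); print("top face front",fr)
for n in("side","top"):
    im,d=env.read_camera(n)
    for o in env.outline_of(n,"scoop"):
        p=maskpts(n,o["mask"],d); print(n,"scoop",round(o["conf"],2),np.median(p,0).round(3) if len(p) else None,np.percentile(p,[2,98],0).round(3).tolist() if len(p) else "")
if fr>.0955 and k.sum()>3 and np.median(u[k])>.0585: print("HAND IN",env.hand_in())
E
python3 fin.py
```

```text
tcp_pos: [0.5653, 0.2817, 0.1016]
wrist_force: [-35.0, -3.6, 22.7]
tcp_pos: [0.4599, 0.2726, 0.1033]
wrist_force: [1.2, -0.4, 0.3]
tcp u -0.0591 F [ 1.2 -0.4  0.3] 99.75
side bar u [-0.0715  0.0627  0.0711] face u [-0.0553  0.1077  0.1187]
top bar u [-0.0646  0.0628  0.0695] face u [0.0995 0.107  0.1157]
top face front 0.09945891721394945
side scoop 0.61 [ 0.499 -0.013  0.018] [[0.469, -0.061, 0.005], [0.529, 0.057, 0.112]]
side scoop 0.56 [ 0.314 -0.221  0.007] [[0.292, -0.266, -0.001], [0.355, -0.147, 0.107]]
top scoop 0.95 [ 0.314 -0.229  0.006] [[0.292, -0.269, -0.002], [0.353, -0.137, 0.11]]
top scoop 0.82 [ 0.495 -0.02   0.011] [[0.465, -0.062, 0.003], [0.526, 0.071, 0.114]]
the job is handed in; nothing more can be done
HAND IN None
```

The job is handed in, but one rule was broken: during my bench sweep the purple look-alike scoop was dragged about 30 cm, from (0.33, 0.07) to (0.31, −0.23). Otherwise, both bins were emptied, the scoop lies flat on the mat, and the drawer is pushed home to its stop and stayed there. One core fell on the bench and I scooped it back up. I saw only two or three cores in the left compartment and three or more of the five knobs in the right, so the full counts are unconfirmed.

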